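# Pack the forming set into its carrying rack

## Robot

A 7-joint arm with a two-finger parallel gripper is mounted at the origin on the work surface. World frame = base frame: x ahead of the robot, y to its left, z up, the work surface at z = 0. Lengths are in m, angles in rad, forces in N, time in s.
With the tool pointing down it reaches from about 0.425 to 0.975 m from the base axis. Payload 16.7 kg.
Tool frame: the origin (TCP) lies at the very end of the fingers, on their centre line; the grasp point (between the pads) lies behind it (robot.hold_point_z is the z of the grasp point in the tool frame, in m); z points along the fingers, x is the direction in which the jaws open and shut, and the axes are right-handed (so a half turn about z gives the same grasp; the last joint's range is limited). The gripper opens to 85 mm and grips with 20 to 120 N. Pads are 22 mm wide; open, the fingers measure 114 mm over their backs; the gripper's body (76 mm by 85 mm) begins 54 mm behind the grasp point. The pads swing forward as they close: fully open they stand 13 mm farther back than shut.
Start: joints at [-1.446, 0.426, 0.074, 1.606, -0.034, 1.111, -0.067], TCP at [0.183, 0.65, 0.2] pointing down, gripper open.
Joint ranges: [-2.85, 2.85], [-0.5, 2.14], [-1.23, 1.37], [0.21, 2.46], [-1.02, 4.16], [0.16, 2.05], [-2.73, 2.73]. Speed limits (rad/s): [1.89, 1.89, 2.39, 2.39, 3.01, 3.01, 3.01].

## Interface

Orientations are given as a unit quaternion [w, x, y, z].
In Python, from bench import robot, viewer, finish_job gives the robot as it stands. The module is installed in compiled form; this text tells all that it offers.
- The arm moves only by the tool drive_tool, never from a script. Its argument "series" is a list of rows, each an object of numbers: "x", "y", "z": the shift along the world's x, y, z in m; "rx", "ry", "rz": the turn, a rotation vector about the world's x, y, z in degrees; "gripper": the opening, from 0 (shut) to 1 (fully open). In form: [{"x": .., "y": .., "z": .., "rx": .., "ry": .., "rz": .., "gripper": ..}, ...]. A call has 1 to 12 rows; each row is the pose to reach, as a shift and turn from the pose commanded when the call began; what a row does not reach only later rows make up. A row lasts 1/12 s, in which the tool goes at most 41.7 mm and 7.16 degrees, less where a joint would pass 70% of its speed; a pose out of reach is approached as far as the arm can. A call with a gripper value outside its range is refused whole. The fingers move at their own pace and stop on an object; the grip force is fixed at half the most. Time passes only in rows, so rows that repeat a pose let the fingers close. It gives the time, the measured TCP pose, the force and the opening at its end, in the units of the state.
- robot.get_obs(): the state, without advancing time (a new reading comes with each control period).
- viewer.snapshot(name): name is "scene" or "top" or "wrist"; returns a dict with "frame" (384x512x3 uint8, blue, green, red), "intrinsics" (3x3 intrinsics, pixels), "R" (3x3) and "t" (3): a world point X has camera coordinates R X + t. Camera axes: x right, y down, z forward; pixel columns grow to the right and rows downward; lengths in m; the calibration is good to about 2 mm. A picture is of the moment at which its call begins. There is no depth.
- finish_job(): hands the job in, once; it reports no verdict.
Trained networks look in the newest picture that a camera, given by its name, has taken for a name from the list of things; names that differ only in an ending like _2 or _b are one class to them, and where a whole thing is asked for, a point or a joint stands for the part that bears it (a point fixed in the world has none). Each returns a list of dicts, best first, with "confidence" (0 to 1); they miss things now and then, are a little off and sometimes report something else, mostly with a low value. They report only what shows in the picture. A call takes as long as a camera call. They do not tell look-alikes from the thing itself.
- viewer.outline_of(camera, target): "region" (384x512 bool, what is visible of it) and "bbox" ([left, top, width, height] in pixels, round what is visible of it).
- viewer.pinpoint(camera, target): "uv" ([column, row] in pixels: a listed point, or the origin of a listed thing).
The state is a dict: "clock": time; "joint_positions": joint angles; "qvel": joint speeds; "joint_torque": joint torques, N m; "position": TCP position; "tool_rot": TCP orientation; "wrist_force": force on the tool from outside, world axes, zero at the start; "wrist_torque": the same for the moment, N m; "finger_gap": finger opening in m.
Only numpy, scipy, OpenCV 4.12 (cv2) and the standard library are available. Lean on these libraries where they do the work, as an engineer would, in place of code of your own. Each camera call takes 0.05 s, during which the arm holds its last target.

## Task

Pack the case-forming set on the bench into its carrying rack: lay the thick dark base block flat in the pocket first, then every pale spacer board that is out, stacked squarely on it, and last the dark cover plate with its raised disc upward. Then swing the retaining bar over the stack until it rests fully in its catch, and only after that slide the lock bolt home to its end stop through the staple. Leave everything at rest and do not knock over the glue jar or the tin.

Things in the scene. Friction and masses are not known exactly. Their poses are not given: they have to be found in the camera images.
- rack: The carrying rack, fixed to the bench: a dark base plate 290 mm long, 6 mm thick, with a pocket between four aluminium corners (wall tops 78 mm high). Origin: on the bench under the pocket centre; x along the pocket, away from the robot, towards the bar's hinge; y towards the bolt tower; z up. The grey tower, 100 mm high, stands at x -71 to -93, y +45 to +131 mm.
- pocket (a point): Centre of the pocket's floor, 6 mm above the bench; axes as rack. The pocket is 115 mm (x) by 55 mm (y) inside; 8 mm end walls close both ends (x); on each long side only the last 11 mm at either corner are walled (7.5 mm thick), leaving a 92 mm wide gap for fingers. Catch post with an upright staple loop, 122 mm high, at x = -82 mm, y = 0.
- base_block: Base block of the set: dark wood, 110 x 50 x 20 mm, about 160 g, plain faces. Origin: centre of its underside; x along its length, z up.
- spacer0: Plywood spacer board, 110 x 50 x 12 mm, about 80 g, plain pale plywood with two dark dots on its upper face (either face may be up). Origin: centre of its underside; x along its 110 mm length, z up. Between two and four of the four spacers are out; the others are absent (None).
- spacer1: Plywood spacer board, 110 x 50 x 12 mm, about 80 g, plain pale plywood with two dark dots on its upper face (either face may be up). Origin: centre of its underside; x along its 110 mm length, z up. Between two and four of the four spacers are out; the others are absent (None).
- spacer2: Plywood spacer board, 110 x 50 x 12 mm, about 80 g, plain pale plywood with two dark dots on its upper face (either face may be up). Origin: centre of its underside; x along its 110 mm length, z up. Between two and four of the four spacers are out; the others are absent (None).
- spacer3: Plywood spacer board, 110 x 50 x 12 mm, about 80 g, plain pale plywood with two dark dots on its upper face (either face may be up). Origin: centre of its underside; x along its 110 mm length, z up. Between two and four of the four spacers are out; the others are absent (None).
- cover: Cover plate: dark wood, 110 x 50 x 10 mm, with a raised round disc 38 mm across and 5 mm high in the middle of its upper face; about 120 g. Origin: centre of its underside; x along its length, z up (disc side).
- bar (a joint): Angle of the steel retaining bar (rad): 0 = closed, level over the pocket, its slot over the staple, resting in the catch (a stop); grows as the free end swings up and away from the robot; 1.57 = upright, stop at 1.95. Starts open, 1.68 to 1.85. The hinge is stiff (0.22 N m friction): it stays where left. Bar 22 mm wide, 8 mm thick, underside 94 mm above the bench when closed.
- bar_grip (a point): Middle of the black grip tab at the bar's free end, 203 mm from the hinge axis; the tab is 48 mm long along the bar, 14 mm wide (along the rack's y) and 10 mm thick. When closed it is at rack x = -117 mm, 98 mm above the bench.
- bar_hinge (a point): Point on the bar's hinge axis, above the rack's hinge post, 98 mm above the bench; the axis is the rack's y.
- bolt (a joint): Travel of the lock bolt (m): 0 = drawn fully back, 0.055 = home at its end stop, its rod through the staple over the closed bar. It starts between 0 and 0.018 and moves towards the rack's -y (from the tower towards the staple). Friction 2 N; it stays where it is left.
- bolt_knob (a point): Point on the axis of the bolt's upright black knob, 140 mm above the bench and 15 mm below the knob's top; the knob is 18 mm in diameter and 42 mm tall (113 to 155 mm above the bench). Its 10 mm rod, 109 mm above the bench, points from it towards the staple.
- tin: Bystander: a closed metal tin, 60 mm in diameter, 55 mm high, standing among the set's parts. Origin: centre of its underside; z up.
- glue_jar: Bystander: a glass glue jar, 72 mm in diameter and 85 mm high, at the right of the parts. Origin: centre of its underside; z up.
There are look-alikes about, which are no part of the job. Leave any orange look-alike of the spacer1 alone. What is shaped like the base_block but pink is not meant.

How it is judged:
By the outcome, as a careful person would: the job done as asked, in the order asked, and still so for the second after the job is handed in, with the robot touching nothing.
Of spacer0, spacer1, spacer2, spacer3 only 2 to 4 are there at a start; the rules pass over those that are not, and their reading is None.
At some moment in a run one of base_block, spacer0, spacer1, spacer2, spacer3, cover may be knocked a few centimetres aside while the robot is not near it.
Once in a run the grip may slacken for a moment while it holds something.
It also fails if it takes over 210 s, if anything falls off the work surface, if the arm or the gripper's body presses on something with over 40 N, if the wrist force passes 120 N, or if a joint passes its speed limit or range.

## Working session

There is one attempt and no reset: what is moved stays moved. The work goes in short steps, Python scripts to look and compute and a tool call to move; the robot and the scene stay as the last step left them, time stands still between calls to the robot, and variables do not carry over. Pictures are saved under pics/ and viewed, and the job is handed in when it is done.

Besides the shell and the picture viewer there is one more tool, called after "Request:" as a command line: name --argument value ..., lists and objects as JSON in quotes. drive_tool: Moves the arm, as the interface text tells. Its arguments: {"type":"object","properties":{"series":{"type":"array"}},"required":["series"]}

```bash
mkdir -p pics; ls
python3 - <<'E'
from bench import robot, viewer
import cv2
o=robot.get_obs(); print({k:o[k] for k in ('clock','position','tool_rot','finger_gap','wrist_force')}, robot.hold_point_z)
for n in ("scene","top","wrist"):
    s=viewer.snapshot(n); cv2.imwrite(f"pics/{n}0.png",s["frame"]); print(n,s["intrinsics"],s["R"],s["t"])
E
```

```text
pics
{'clock': 0.0, 'position': array([0.18240263, 0.64941468, 0.19929354]), 'tool_rot': array([ 4.31876811e-04,  7.96988708e-01,  6.03993841e-01, -5.02604046e-04]), 'finger_gap': 0.08522757484267866, 'wrist_force': array([-0.0229722 , -0.10526125, -0.22745696])} -0.0187
scene [[450.1847029    0.         253.23230752]
 [  0.         450.1847029  190.42973511]
 [  0.           0.           1.        ]] [[-0.73768037  0.67462567  0.02660606]
 [ 0.33555011  0.40053887 -0.85262814]
 [-0.58586159 -0.62003937 -0.52184038]] [ 0.32740774 -0.0385576   1.60912424]
top [[482.01632162   0.         261.83902244]
 [  0.         482.01632162 197.81584339]
 [  0.           0.           1.        ]] [[ 0.03007628 -0.9995458  -0.00189777]
 [-0.98956371 -0.02950813 -0.14104229]
 [ 0.14092223  0.00611999 -0.99000175]] [-0.02939887  0.47209864  1.40838065]
wrist [[298.82637099   0.         257.42404376]
 [  0.         298.82637099 185.52111292]
 [  0.           0.           1.        ]] [[ 0.27116718  0.96253035 -0.00191906]
 [ 0.90961353 -0.25560628  0.32751894]
 [ 0.3147564  -0.09055799 -0.94484266]] [-0.67347429 -0.04228858  0.38259092]
```

View pics/scene0.png

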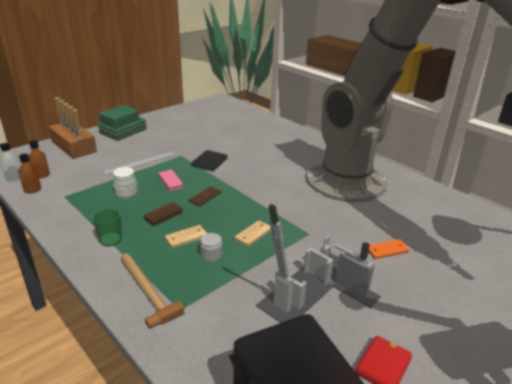

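View pics/top0.png

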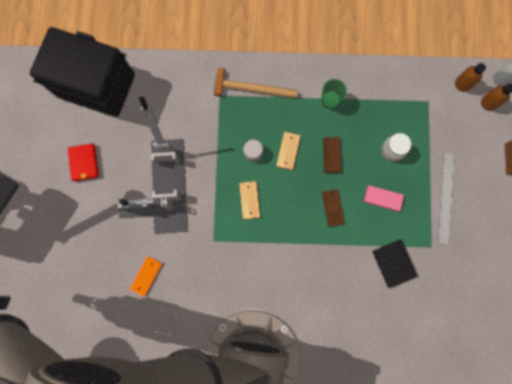

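View pics/wrist0.png

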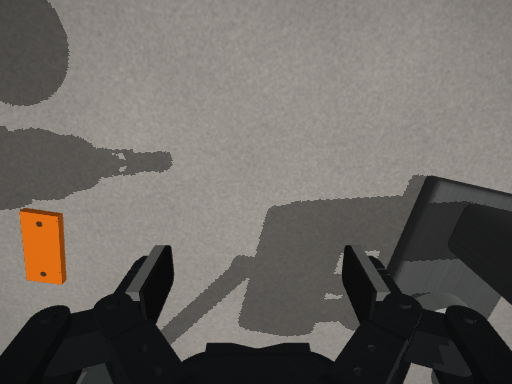

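```bash
cat > h.py <<'E'
import numpy as np, cv2
from bench import robot, viewer
from scipy.spatial.transform import Rotation as Rn
def ray(s,uv):
    K=s["intrinsics"];R=np.array(s["R"]);t=np.array(s["t"])
    d=R.T@np.linalg.inv(K)@np.array([uv[0],uv[1],1.]); return -R.T@t,d
def plane(s,uv,z):
    c,d=ray(s,uv); return c+d*(z-c[2])/d[2]
def proj(s,X):
    p=np.array(s["R"])@np.array(X)+s["t"]; q=s["intrinsics"]@p; return q[:2]/q[2]
def tri(l):
    A=np.zeros((3,3));b=np.zeros(3)
    for s,uv in l:
        c,d=ray(s,uv);d=d/np.linalg.norm(d);P=np.eye(3)-np.outer(d,d);A+=P;b+=P@c
    X=np.linalg.solve(A,b)
    res=[np.linalg.norm(proj(s,X)-uv) for s,uv in l]
    return X,res
def tool():
    o=robot.get_obs();q=o["tool_rot"];return o["position"],Rn.from_quat([q[1],q[2],q[3],q[0]]).as_matrix()
def st():
    o=robot.get_obs();p,R=tool();print("t",round(o["clock"],2),"pos",p.round(4),"jawyaw",round(np.degrees(np.arctan2(R[1,0],R[0,0])),2),"z",R[:,2].round(3),"F",o["wrist_force"].round(1),"gap",round(o["finger_gap"],4))
def up(img,box,f,name):
    x,y,w,h=box;c=img[max(y,0):y+h,max(x,0):x+w];cv2.imwrite(f"pics/{name}.png",cv2.resize(c,None,fx=f,fy=f,interpolation=cv2.INTER_CUBIC))
E
python3 - <<'E'
from h import *
S={n:viewer.snapshot(n) for n in("scene","top")}
up(S["top"]["frame"],(212,90,225,165),3.4,"topz")
up(S["scene"]["frame"],(90,150,300,180),2.6,"scz")
for n in ["rack","pocket","base_block","spacer0","spacer1","cover","bar_grip","bar_hinge","bolt_knob","tin","glue_jar"]:
    for c in S:
        r=viewer.pinpoint(c,n); print(n,c,[(np.round(a["uv"],1).tolist(),round(a["confidence"],2)) for a in r])
st()
E
```

```text
rack scene [([305.4, 289.4], 0.82)]
rack top [([169.3, 179.5], 0.78)]
pocket scene [([303.1, 286.2], 0.97), ([250.5, 231.5], 0.5)]
pocket top [([167.4, 179.2], 0.67)]
base_block scene [([163.5, 217.7], 0.63), ([170.6, 180.0], 0.55)]
base_block top [([381.6, 196.4], 0.8), ([330.9, 153.4], 0.64)]
spacer0 scene [([255.9, 234.5], 0.69), ([385.1, 253.2], 0.68), ([186.3, 237.2], 0.61)]
spacer0 top [([248.0, 201.7], 0.87), ([289.8, 150.6], 0.84), ([148.2, 276.1], 0.65)]
spacer1 scene [([255.9, 234.5], 0.69), ([385.1, 253.2], 0.68), ([186.3, 237.2], 0.61)]
spacer1 top [([248.0, 201.7], 0.87), ([289.8, 150.6], 0.84), ([148.2, 276.1], 0.65)]
cover scene [([276.8, 215.9], 0.63), ([205.9, 198.5], 0.55)]
cover top [([332.1, 209.7], 0.82)]
bar_grip scene [([273.2, 216.0], 0.96), ([302.7, 292.0], 0.63)]
bar_grip top [([144.2, 104.5], 0.73), ([332.8, 154.9], 0.69), ([393.3, 148.3], 0.22)]
bar_hinge scene [([288.0, 274.5], 0.75)]
bar_hinge top [([161.7, 143.7], 0.67), ([123.7, 202.4], 0.34)]
bolt_knob scene [([366.1, 249.3], 0.65)]
bolt_knob top [([122.9, 200.7], 0.7), ([168.6, 179.7], 0.67)]
tin scene [([213.5, 252.7], 0.78), ([282.7, 274.4], 0.55), ([271.7, 215.2], 0.34)]
tin top [([254.3, 150.9], 0.7)]
glue_jar scene [([124.1, 195.1], 0.69)]
glue_jar top [([391.3, 150.5], 0.89)]
t 1.35 pos [0.1825 0.6498 0.2   ] jawyaw 74.31 z [-0. -0. -1.] F [-0.2 -0.   0.3] gap 0.0853
```

View pics/topz.png

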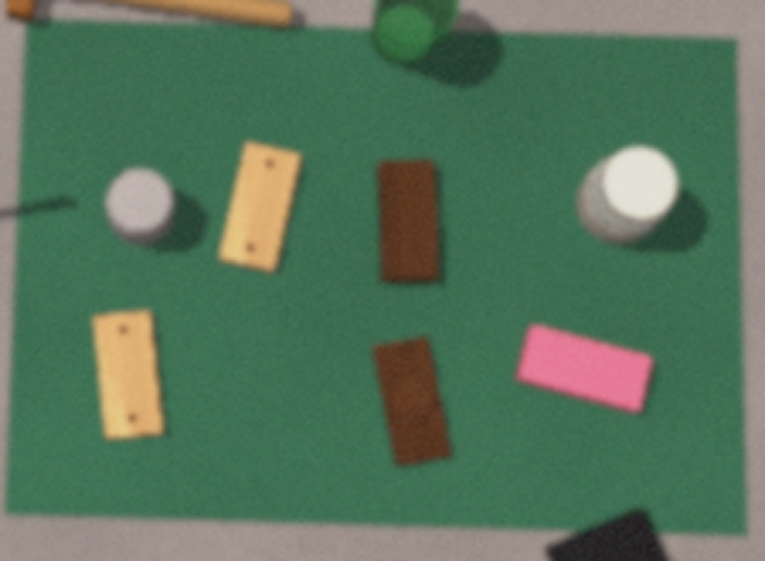

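View pics/scz.png

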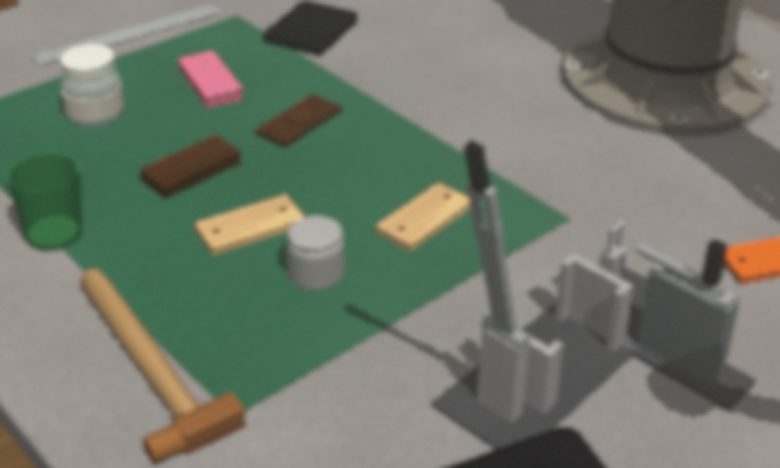

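Run:
```python
from h import *
S={n:viewer.snapshot(n) for n in("scene","top")}
P={"rack":[(305.4,289.4),(169.3,179.5)],"pocket":[(303.1,286.2),(167.4,179.2)],"base":[(163.5,217.7),(330.9,153.4)],"sA":[(255.9,234.5),(248,201.7)],"sB":[(186.3,237.2),(289.8,150.6)],"cover":[(205.9,198.5),(332.1,209.7)],"grip":[(273.2,216),(144.2,104.5)],"hinge":[(288,274.5),(161.7,143.7)],"knob":[(366.1,249.3),(122.9,200.7)],"tin":[(213.5,252.7),(254.3,150.9)],"jar":[(124.1,195.1),(391.3,150.5)]}
for k,(a,b) in P.items():
    X,r=tri([(S["scene"],a),(S["top"],b)]);print(k,X.round(4),np.round(r,1))
p,R=tool();s=viewer.snapshot("wrist")
C=-np.array(s["R"]).T@s["t"]; print("cam in tool",R.T@(C-p), "axis",R.T@np.array(s["R"]).T@[0,0,1])
for n,zt in(("base_block",.02),("spacer0",.012),("cover",.010)):
    for r in viewer.outline_of("top",n):
        m=r["region"].astype(np.uint8);cs,_=cv2.findContours(m,0,2)
        if not cs: continue
        c=max(cs,key=cv2.contourArea)[:,0].astype(float)
        w=np.array([plane(S["top"],q,zt)[:2] for q in c],np.float32)*1000
        (cx,cy),(a,b),an=cv2.minAreaRect(w); an=an if a>b else an+90
        print(n,round(r["confidence"],2),r["bbox"],"c",round(cx),round(cy),"dim",round(a),round(b),"yaw",round(an%180,1))
```

```text
rack [ 0.5235  0.2752 -0.0015] [1.8 1.4]
pocket [0.5255 0.2748 0.0097] [0.3 0.2]
base [ 0.6203 -0.2225 -0.0029] [1.4 1.4]
sA [ 0.4627  0.0287 -0.0009] [0.8 0.8]
sB [ 0.6252 -0.0946 -0.0014] [1.4 1.3]
cover [ 0.4474 -0.2306 -0.0086] [0.4 0.4]
grip [0.6642 0.2871 0.2918] [0.3 0.2]
hinge [0.608  0.2832 0.1038] [2.8 2.2]
knob [0.4362 0.3712 0.1397] [1.5 1.3]
tin [0.617  0.0174 0.0071] [2.6 2.3]
jar [ 0.6415 -0.4155 -0.0069] [0.7 0.8]
cam in tool [-0.00052998 -0.08484298 -0.17467875] axis [-0.00096538  0.32744869  0.94486847]
base_block 0.89 [362.4, 185.8, 40.6, 26.8] c 486 -379 dim 114 55 yaw 76.9
base_block 0.57 [322.6, 135.0, 18.7, 39.2] c 615 -223 dim 116 55 yaw 0.7
spacer0 0.91 [131.8, 254.1, 27.7, 42.6] c 231 324 dim 53 111 yaw 155.7
spacer0 0.6 [239.0, 182.5, 19.2, 36.3] c 470 26 dim 110 52 yaw 8.4
spacer0 0.55 [276.0, 130.2, 24.0, 39.0] c 627 -89 dim 55 115 yaw 168.9
cover 0.59 [319.8, 188.9, 23.7, 39.1] c 453 -229 dim 114 54 yaw 13.4
```

Request:
drive_tool --series '[{"x": 0.02,"y": -0.02,"z": 0.02,"rz": 2},{"x": 0.05,"y": -0.05,"z": 0.04,"rz": 4},{"x": 0.07,"y": -0.08,"z": 0.06,"rz": 6},{"x": 0.09,"y": -0.11,"z": 0.08,"rz": 8},{"x": 0.11,"y": -0.14,"z": 0.1,"rz": 10},{"x": 0.13,"y": -0.17,"z": 0.11,"rz": 12},{"x": 0.16,"y": -0.2,"z": 0.11,"rz": 14},{"x": 0.18,"y": -0.23,"z": 0.11,"rz": 16},{"x": 0.2,"y": -0.26,"z": 0.11,"rz": 18},{"x": 0.22,"y": -0.29,"z": 0.11,"rz": 20},{"x": 0.24,"y": -0.32,"z": 0.11,"rz": 21},{"x": 0.26,"y": -0.35,"z": 0.11,"rz": 21}]'

```text
invalid input at $.series[0]: expected keys x, y, z, rx, ry, rz, gripper
```

Request:
drive_tool --series '[{"x": 0.01,"y": -0.01},{"x": 0.02,"y": -0.02},{"x": 0.02,"y": -0.02},{"x": 0.02,"y": -0.02}]'

```text
invalid input at $.series[0]: expected keys x, y, z, rx, ry, rz, gripper
```

Run:
```python
from h import *
st();s=viewer.snapshot("wrist");cv2.imwrite("pics/w1.png",s["frame"])
up(s["frame"],(0,0,512,384),1.55,"w1b")
for n in ["pocket","bar_hinge","bar_grip","bolt_knob"]:
    print(n,[(np.round(a["uv"],1).tolist(),round(a["confidence"],2)) for a in viewer.pinpoint("wrist",n)])
```

```text
t 1.65 pos [0.1825 0.6498 0.2   ] jawyaw 74.31 z [-0. -0. -1.] F [-0.1 -0.2  0.8] gap 0.0857
pocket []
bar_hinge []
bar_grip []
bolt_knob []
```

View pics/w1b.png

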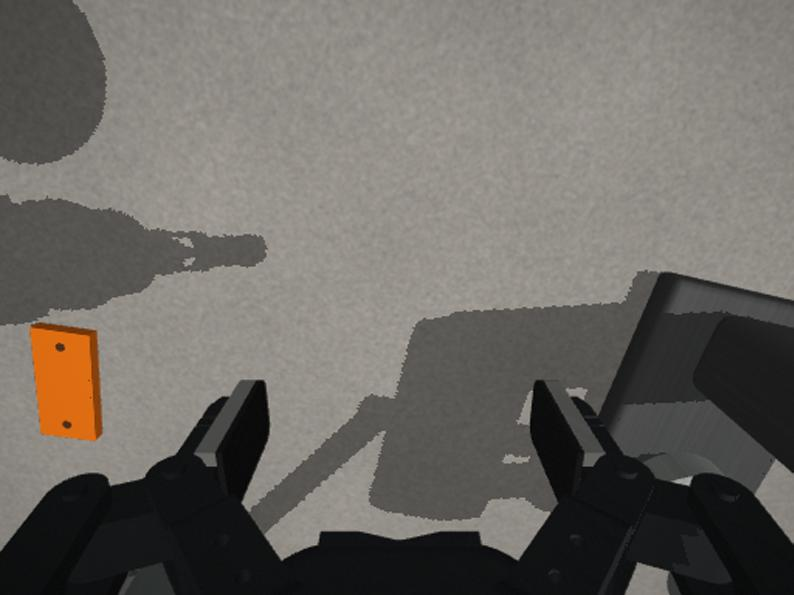

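Request:
drive_tool --series '[{"x": 0.02,"y": -0.02,"z": 0.02,"rx": 0,"ry": 0,"rz": 2,"gripper": 1},{"x": 0.05,"y": -0.06,"z": 0.04,"rx": 0,"ry": 0,"rz": 6,"gripper": 1},{"x": 0.1,"y": -0.13,"z": 0.08,"rx": 0,"ry": 0,"rz": 10,"gripper": 1},{"x": 0.14,"y": -0.18,"z": 0.11,"rx": 0,"ry": 0,"rz": 14,"gripper": 1},{"x": 0.19,"y": -0.25,"z": 0.11,"rx": 0,"ry": 0,"rz": 18,"gripper": 1},{"x": 0.24,"y": -0.32,"z": 0.11,"rx": 0,"ry": 0,"rz": 21,"gripper": 1},{"x": 0.28,"y": -0.37,"z": 0.11,"rx": 0,"ry": 0,"rz": 21,"gripper": 1},{"x": 0.28,"y": -0.37,"z": 0.11,"rx": 0,"ry": 0,"rz": 21,"gripper": 1},{"x": 0.28,"y": -0.37,"z": 0.11,"rx": 0,"ry": 0,"rz": 21,"gripper": 1},{"x": 0.28,"y": -0.37,"z": 0.11,"rx": 0,"ry": 0,"rz": 21,"gripper": 1},{"x": 0.28,"y": -0.37,"z": 0.11,"rx": 0,"ry": 0,"rz": 21,"gripper": 1},{"x": 0.28,"y": -0.37,"z": 0.11,"rx": 0,"ry": 0,"rz": 21,"gripper": 1}]'

```text
clock: 2.9
position: [0.4642, 0.2767, 0.3108]
tool_rot: [0.0, 0.674, 0.738, 0.0]
wrist_force: [0.3, 0.3, -0.2]
finger_gap: 0.0857
```

Run:
```python
from h import *
st();s=viewer.snapshot("wrist");cv2.imwrite("pics/w1.png",s["frame"])
up(s["frame"],(0,0,512,384),1.55,"w1b")
for n in ["pocket","bar_hinge","bar_grip","bolt_knob"]:
    print(n,[(np.round(a["uv"],1).tolist(),round(a["confidence"],2)) for a in viewer.pinpoint("wrist",n)])
```

```text
t 2.9 pos [0.4642 0.2767 0.3108] jawyaw 95.2 z [ 0.001  0.    -1.   ] F [ 0.3  0.3 -0.2] gap 0.0857
pocket [([252.0, 176.4], 0.77)]
bar_hinge [([249.2, 246.5], 0.87)]
bar_grip [([99.1, 124.2], 0.4)]
bolt_knob [([340.7, 139.6], 0.65)]
```

View pics/w1b.png

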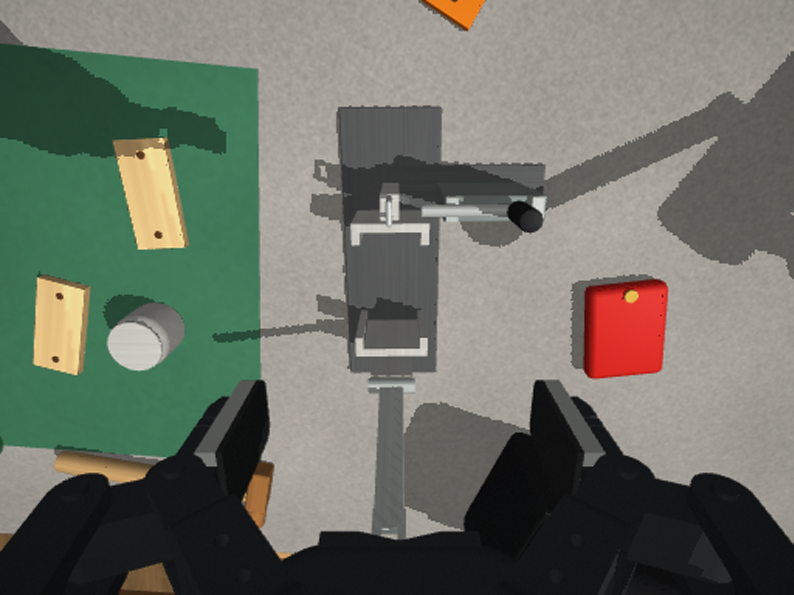

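Run:
```python
from h import *
f=cv2.imread("pics/w1.png")
up(f,(200,55,170,75),4.6,"w1c");up(f,(200,170,170,85),4.6,"w1d")
```

```text
(no output)
```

View pics/w1c.png

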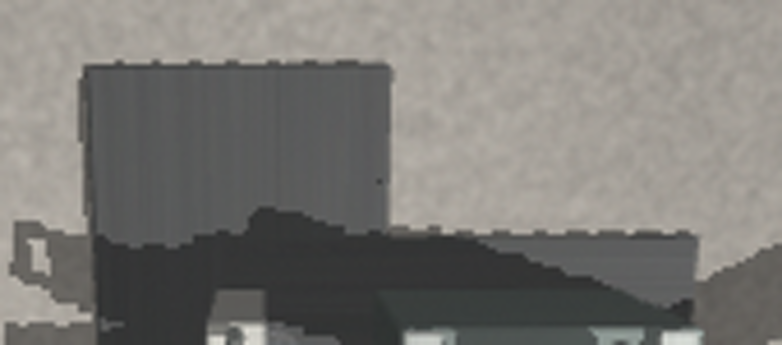

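Run:
```python
from h import *
f=cv2.imread("pics/w1.png")
up(f,(200,100,170,160),3.7,"w1c2")
```

```text
(no output)
```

View pics/w1c2.png

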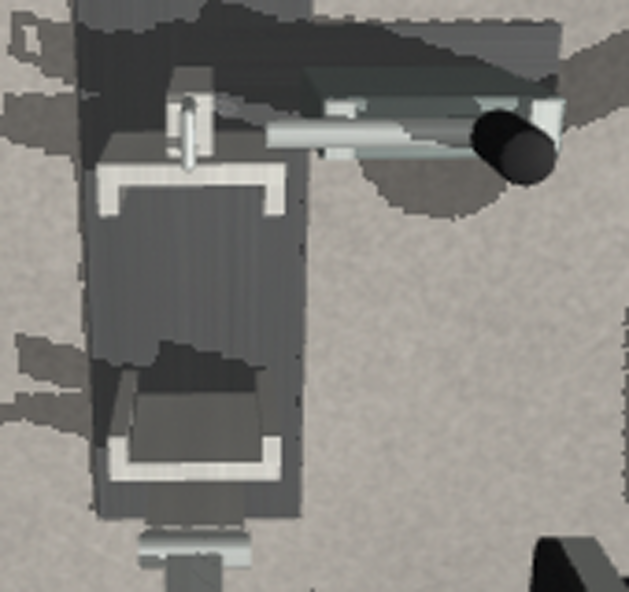

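```bash
cat > rackfit.py <<'E'
from h import *
from scipy.optimize import least_squares
def fitrack(s,pts,free=True):
    L=np.array([p[0] for p in pts]);U=np.array([p[1] for p in pts])
    def f(v):
        c,sn=np.cos(v[2]),np.sin(v[2]);z=v[3]
        return np.concatenate([proj(s,[v[0]+c*a-sn*b,v[1]+sn*a+c*b,z])-u for (a,b),u in zip(L,U)])
    r=least_squares(f,[.525,.275,.09,.078]);return r.x,np.abs(r.fun).max()
E
python3 - <<'E'
from rackfit import *
s=viewer.snapshot("wrist")
o=lambda u,v:((u+.5)/3.7-.5+200,(v+.5)/3.7-.5+100)
k=.001
pts=[((-65.5,-35),o(98,165)),((-65.5,35),o(285,165)),((-57.5,-27.5),o(118,187)),((-57.5,27.5),o(265,187)),((57.5,-27.5),o(127,462)),((57.5,27.5),o(263,462)),((65.5,-35),o(108,480)),((65.5,35),o(281,480)),((-46.5,-35),o(98,216)),((-46.5,35),o(285,216)),((46.5,-35),o(108,437)),((46.5,35),o(281,437))]
pts=[((a*k,b*k),u) for (a,b),u in pts]
x,e=fitrack(s,pts);print(x.round(4),np.degrees(x[2]),e)
# knob top center at z .155
kt=o(526,158);print("knob",plane(s,kt,.155))
c,sn=np.cos(x[2]),np.sin(x[2])
d=plane(s,kt,.155)[:2]-x[:2];print("knob local",c*d[0]+sn*d[1],-sn*d[0]+c*d[1])
# verify wrist calibration vs spacers
for r in viewer.outline_of("wrist","spacer0"):
    m=r["region"].astype(np.uint8);cs,_=cv2.findContours(m,0,2);cc=max(cs,key=cv2.contourArea)[:,0].astype(float)
    w=np.array([plane(s,q,.012)[:2] for q in cc],np.float32)*1000
    (cx,cy),(a,b),an=cv2.minAreaRect(w);an=an if a>b else an+90
    print(round(r["confidence"],2),r["bbox"],"c",round(cx,1),round(cy,1),"dim",round(a),round(b),"yaw",round(an%180,1))
E
```

```text
[0.5246 0.2771 0.0956 0.0759] 5.474957115923457 0.47925193405311006
knob [0.43211071 0.37093282 0.155     ]
knob local -0.08307108464541628 0.10225829922505415
0.87 [269.8, 0.0, 40.1, 22.1] c 279.3 308.4 dim 24 56 yaw 95.3
0.84 [17.1, 175.8, 39.0, 66.5] c 622.3 -88.7 dim 59 117 yaw 168.9
0.79 [70.3, 89.8, 48.3, 71.6] c 467.0 25.2 dim 110 55 yaw 7.8
0.31 [215.3, 68.3, 132.0, 280.4] c 622.8 335.9 dim 536 208 yaw 5.3
```

Request:
drive_tool --series '[{"x": 0.0,"y": -0.03,"z": 0,"rx": 0,"ry": 0,"rz": 0,"gripper": 1},{"x": 0.01,"y": -0.09,"z": 0.0,"rx": 0,"ry": 0,"rz": -1,"gripper": 1},{"x": 0.03,"y": -0.18,"z": 0.0,"rx": 0,"ry": 0,"rz": -2,"gripper": 1},{"x": 0.06,"y": -0.26,"z": -0.03,"rx": 0,"ry": 0,"rz": -3,"gripper": 1},{"x": 0.09,"y": -0.33,"z": -0.06,"rx": 0,"ry": 0,"rz": -4,"gripper": 1},{"x": 0.12,"y": -0.4,"z": -0.09,"rx": 0,"ry": 0,"rz": -4.5,"gripper": 1},{"x": 0.14,"y": -0.46,"z": -0.12,"rx": 0,"ry": 0,"rz": -4.5,"gripper": 1},{"x": 0.15,"y": -0.5,"z": -0.14,"rx": 0,"ry": 0,"rz": -4.5,"gripper": 1},{"x": 0.15,"y": -0.5,"z": -0.14,"rx": 0,"ry": 0,"rz": -4.5,"gripper": 1},{"x": 0.15,"y": -0.5,"z": -0.14,"rx": 0,"ry": 0,"rz": -4.5,"gripper": 1},{"x": 0.15,"y": -0.5,"z": -0.14,"rx": 0,"ry": 0,"rz": -4.5,"gripper": 1},{"x": 0.15,"y": -0.5,"z": -0.14,"rx": 0,"ry": 0,"rz": -4.5,"gripper": 1}]'

```text
clock: 4.25
position: [0.595, -0.1677, 0.19]
tool_rot: [-0.0, 0.701, 0.713, 0.0]
wrist_force: [1.3, -0.6, 1.6]
finger_gap: 0.0853
```

Request:
drive_tool --series '[{"x": 0,"y": 0,"z": 0,"rx": 0,"ry": 0,"rz": 0,"gripper": 1},{"x": 0,"y": 0,"z": 0,"rx": 0,"ry": 0,"rz": 0,"gripper": 1},{"x": 0,"y": 0,"z": 0,"rx": 0,"ry": 0,"rz": 0,"gripper": 1}]'

```text
clock: 4.5
position: [0.5944, -0.1662, 0.1906]
tool_rot: [-0.0, 0.702, 0.712, -0.0]
wrist_force: [-0.4, 0.3, 0.2]
finger_gap: 0.0853
```

```bash
cat >> h.py <<'E'
def rect(s,cam,name,zt,thr=.3):
    for r in viewer.outline_of(cam,name):
        if r["confidence"]<thr: continue
        m=r["region"].astype(np.uint8);cs,_=cv2.findContours(m,0,2)
        if not cs: continue
        cc=max(cs,key=cv2.contourArea)[:,0].astype(float)
        w=np.array([plane(s,q,zt)[:2] for q in cc],np.float32)*1000
        (cx,cy),(a,b),an=cv2.minAreaRect(w);an=an if a>b else an+90
        print(name,round(r["confidence"],2),np.round(r["bbox"]),"c",round(cx,1),round(cy,1),"dim",round(a),round(b),"yaw",round(an%180,1))
E
python3 - <<'E'
from h import *
st();s=viewer.snapshot("wrist");up(s["frame"],(0,0,512,384),1.55,"w2")
rect(s,"wrist","base_block",.02);rect(s,"wrist","cover",.01)
E
```

```text
t 4.5 pos [ 0.5944 -0.1662  0.1906] jawyaw 90.87 z [-0.001  0.    -1.   ] F [-0.4  0.3  0.2] gap 0.0853
base_block 0.81 [185. 125.  49.  90.] c 612.7 -225.0 dim 113 52 yaw 2.5
base_block 0.61 [  4.  14. 114.  77.] c 484.8 -379.5 dim 117 51 yaw 76.3
cover 0.82 [169.   2.  64.  82.] c 465.4 -227.7 dim 82 51 yaw 11.6
```

View pics/w2.png

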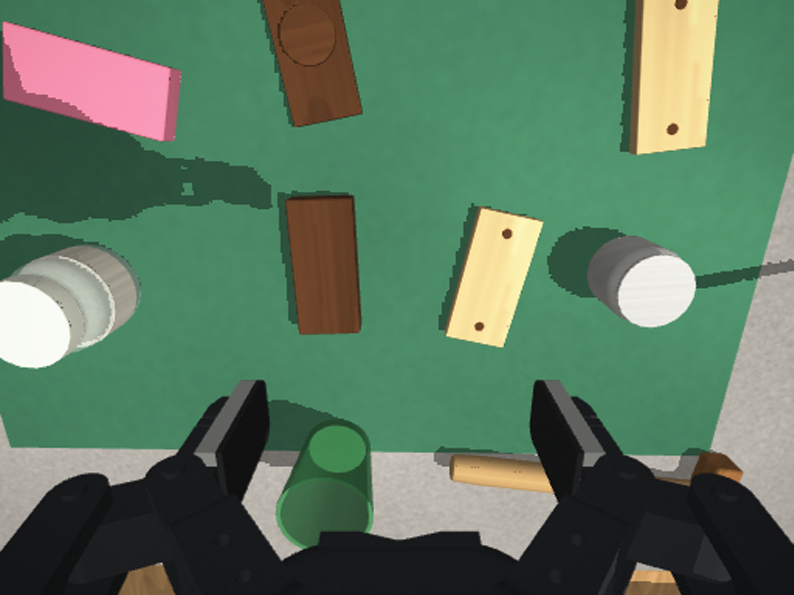

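```bash
cat >> h.py <<'E'
from scipy.optimize import least_squares
def boxfit(s,U,z,guess,sc=1.0,off=(0,0),free=False):
    "U: pixels of corners (-x-y),(-x+y),(+x+y),(+x-y) of 110x50 top face"
    L=np.array([(-55,-25),(-55,25),(55,25),(55,-25)])*.001
    U=(np.array(U)+.5)/sc-.5+np.array(off)
    def f(v):
        c,n=np.cos(v[2]),np.sin(v[2]);zz=v[3] if free else z
        return np.concatenate([proj(s,[v[0]+c*a-n*b,v[1]+n*a+c*b,zz])-u for (a,b),u in zip(L,U)])
    r=least_squares(f,list(guess)+([z] if free else []))
    print("fit",r.x[:2].round(4),"yaw",np.degrees(r.x[2]).round(2),r.x[3:].round(4),"err",np.abs(r.fun).max().round(2));return r.x
E
python3 - <<'E'
from h import *
s=viewer.snapshot("wrist")
for fr in(0,1):
    boxfit(s,[(286,199),(354,197),(360,331),(299,334)],.02,(.615,-.225,0),1.55,free=fr)
    boxfit(s,[(480,209),(542,221),(503,347),(447,336)],.012,(.625,-.09,-.2),1.55,free=fr)
E
```

```text
fit [ 0.6149 -0.2238] yaw 1.98 [] err 0.98
fit [ 0.6258 -0.0907] yaw -10.6 [] err 0.54
fit [ 0.6154 -0.2241] yaw 1.99 [0.0182] err 0.73
fit [ 0.6267 -0.0901] yaw -10.63 [0.0089] err 0.36
```

Request:
drive_tool --series '[{"x": 0.01,"y": -0.03,"z": -0.02,"rx": 0,"ry": 0,"rz": 1,"gripper": 1},{"x": 0.021,"y": -0.058,"z": -0.05,"rx": 0,"ry": 0,"rz": 1,"gripper": 1},{"x": 0.021,"y": -0.058,"z": -0.09,"rx": 0,"ry": 0,"rz": 1,"gripper": 1},{"x": 0.021,"y": -0.058,"z": -0.13,"rx": 0,"ry": 0,"rz": 1,"gripper": 1},{"x": 0.021,"y": -0.058,"z": -0.16,"rx": 0,"ry": 0,"rz": 1,"gripper": 1},{"x": 0.021,"y": -0.058,"z": -0.18,"rx": 0,"ry": 0,"rz": 1,"gripper": 1},{"x": 0.021,"y": -0.058,"z": -0.187,"rx": 0,"ry": 0,"rz": 1,"gripper": 1},{"x": 0.021,"y": -0.058,"z": -0.187,"rx": 0,"ry": 0,"rz": 1,"gripper": 1},{"x": 0.021,"y": -0.058,"z": -0.187,"rx": 0,"ry": 0,"rz": 1,"gripper": 0.4},{"x": 0.021,"y": -0.058,"z": -0.187,"rx": 0,"ry": 0,"rz": 1,"gripper": 0.2},{"x": 0.021,"y": -0.058,"z": -0.187,"rx": 0,"ry": 0,"rz": 1,"gripper": 0.2},{"x": 0.021,"y": -0.058,"z": -0.187,"rx": 0,"ry": 0,"rz": 1,"gripper": 0.2}]'

```text
clock: 5.7
position: [0.6161, -0.2255, 0.0054]
tool_rot: [0.001, 0.696, 0.718, 0.001]
wrist_force: [-0.6, -0.4, -0.1]
finger_gap: 0.039
```

Request:
drive_tool --series '[{"x": 0,"y": 0,"z": 0,"rx": 0,"ry": 0,"rz": 0,"gripper": 0.2},{"x": 0,"y": 0,"z": 0,"rx": 0,"ry": 0,"rz": 0,"gripper": 0.2}]'

```text
clock: 5.87
position: [0.6156, -0.2254, 0.0046]
tool_rot: [0.0, 0.696, 0.718, 0.0]
wrist_force: [0.2, 0.3, -0.1]
finger_gap: 0.0173
```

Run:
```python
from h import *
st();s=viewer.snapshot("wrist");up(s["frame"],(0,0,512,384),1.55,"w3")
s=viewer.snapshot("scene");up(s["frame"],(90,100,300,180),2.6,"s3")
```

```text
t 5.87 pos [ 0.6156 -0.2254  0.0046] jawyaw 91.82 z [ 0.001 -0.    -1.   ] F [ 0.2  0.3 -0.1] gap 0.0173
```

View pics/w3.png

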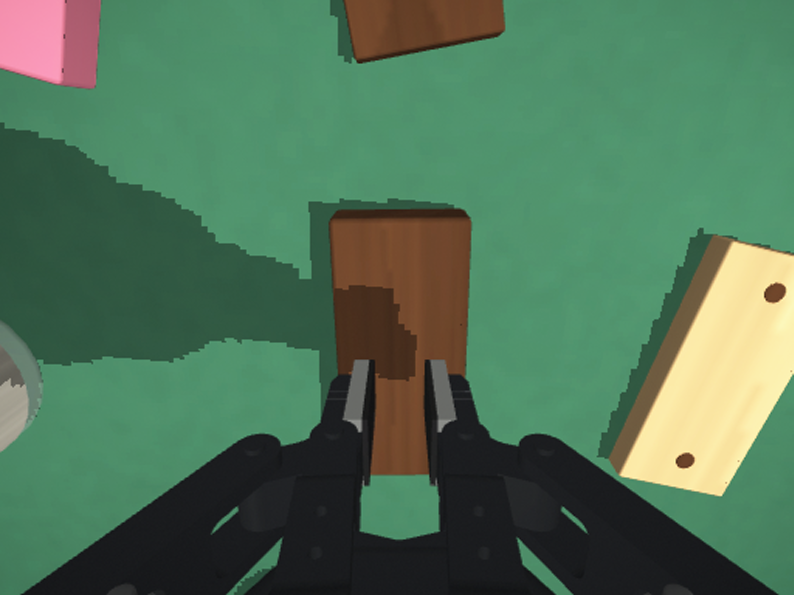

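View pics/s3.png

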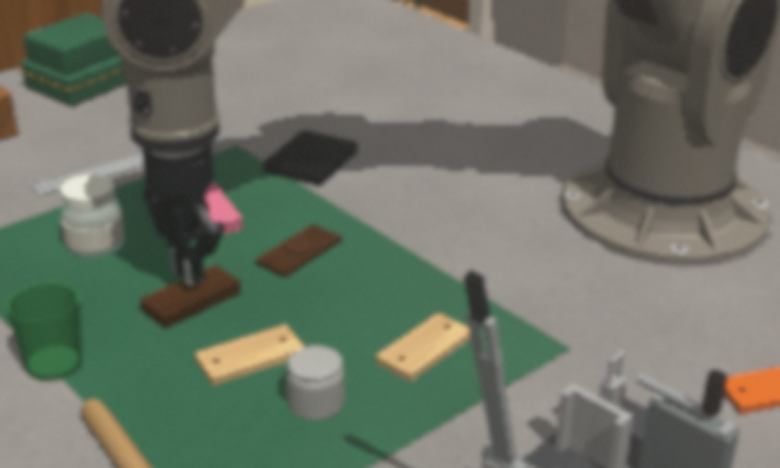

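Run:
```python
from h import *
p,R=tool();s=viewer.snapshot("wrist");f=cv2.resize(s["frame"],None,fx=1.55,fy=1.55)
for dz,c in((0,(0,0,255)),(-.01,(0,255,255)),(-.0187,(255,0,0))):
  for gx in(-.0087,.0087):
    for gy in(-.011,.011):
      q=proj(s,p+R@[gx,gy,dz])*1.55; print(dz,gx,gy,q.round()); cv2.circle(f,tuple(int(v) for v in q),3,c,-1)
cv2.imwrite("pics/w3p.png",f)
sc=viewer.snapshot("scene");q=proj(sc,p);up(sc["frame"],(120,200,90,60),8,"s3p");print((q-[120,200])*8)
for z in(0,.02):
  print(((proj(sc,[.6149,-.224,z])-[120,200])*8).round())
boxfit(s,[(331,218),(470,218),(462,474),(342,474)],.02,(.615,-.225,0),1.55)
boxfit(s,[(331,218),(470,218),(462,474),(342,474)],.02,(.615,-.225,0),1.55,free=True)
```

```text
0 -0.0087 -0.011 [379. 319.]
0 -0.0087 0.011 [380. 367.]
0 0.0087 -0.011 [422. 319.]
0 0.0087 0.011 [421. 367.]
-0.01 -0.0087 -0.011 [378. 329.]
-0.01 -0.0087 0.011 [379. 379.]
-0.01 0.0087 -0.011 [423. 329.]
-0.01 0.0087 0.011 [422. 379.]
-0.0187 -0.0087 -0.011 [377. 338.]
-0.0187 -0.0087 0.011 [378. 390.]
-0.0187 0.0087 -0.011 [424. 338.]
-0.0187 0.0087 0.011 [423. 390.]
[342.25274628 115.66381685]
[346. 126.]
[342.  83.]
fit [ 0.6145 -0.2253] yaw 2.09 [] err 2.01
fit [ 0.6154 -0.2253] yaw 2.09 [0.0177] err 1.3
```

View pics/w3p.png

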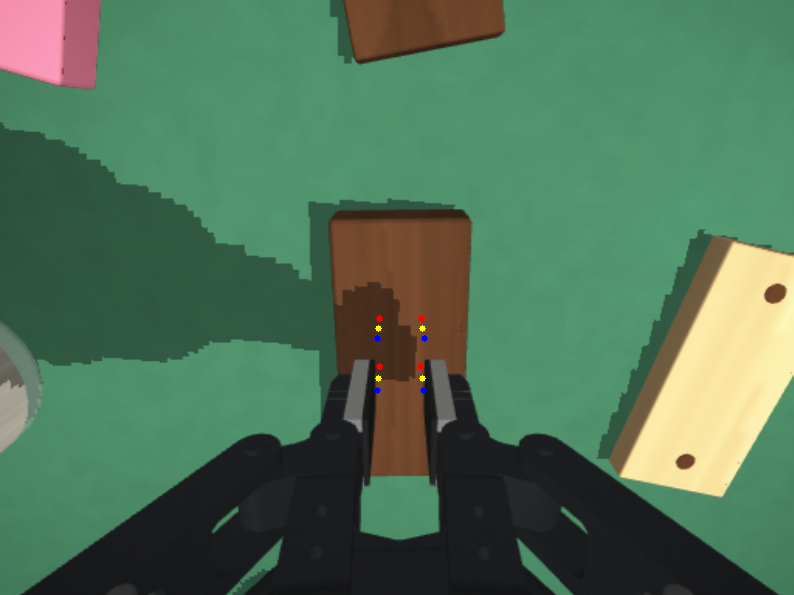

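View pics/s3p.png

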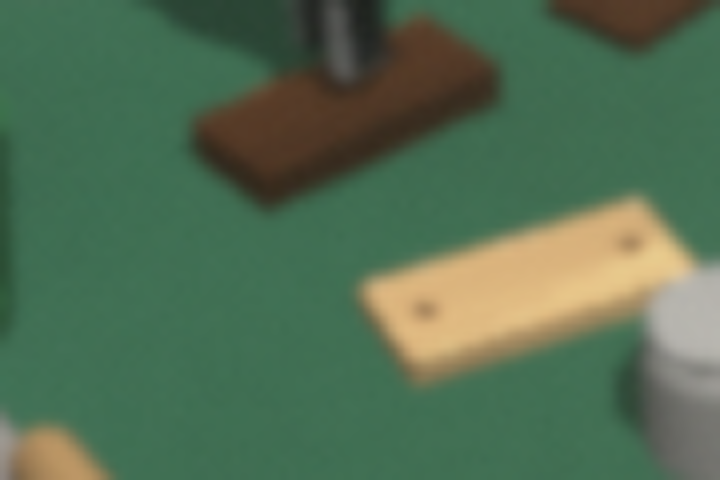

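Request:
drive_tool --series '[{"x": 0,"y": 0,"z": 0.02,"rx": 0,"ry": 0,"rz": 0,"gripper": 0.2},{"x": 0,"y": 0,"z": 0.05,"rx": 0,"ry": 0,"rz": 0,"gripper": 0.2},{"x": 0,"y": 0,"z": 0.05,"rx": 0,"ry": 0,"rz": 0,"gripper": 0.2},{"x": 0,"y": 0,"z": 0.05,"rx": 0,"ry": 0,"rz": 0,"gripper": 0.2},{"x": 0,"y": 0,"z": 0.05,"rx": 0,"ry": 0,"rz": 0,"gripper": 0.2}]'

```text
clock: 6.48
position: [0.6152, -0.2252, 0.0539]
tool_rot: [-0.0, 0.696, 0.718, 0.0]
wrist_force: [-0.7, -0.4, 0.3]
finger_gap: 0.0174
```

Run:
```python
from h import *
st();p,R=tool();sc=viewer.snapshot("scene");up(sc["frame"],(120,180,90,70),8,"s4")
for dx in(-.0087,.0087):
  for dz in (0,-.02): print(dx,dz,((proj(sc,p+R@[dx,0,dz])-[120,180])*8).round())
```

```text
t 6.48 pos [ 0.6152 -0.2252  0.0539] jawyaw 91.82 z [ 0.  0. -1.] F [-0.7 -0.4  0.3] gap 0.0174
-0.0087 0 [319. 158.]
-0.0087 -0.02 [315. 113.]
0.0087 0 [346. 177.]
0.0087 -0.02 [342. 132.]
```

View pics/s4.png

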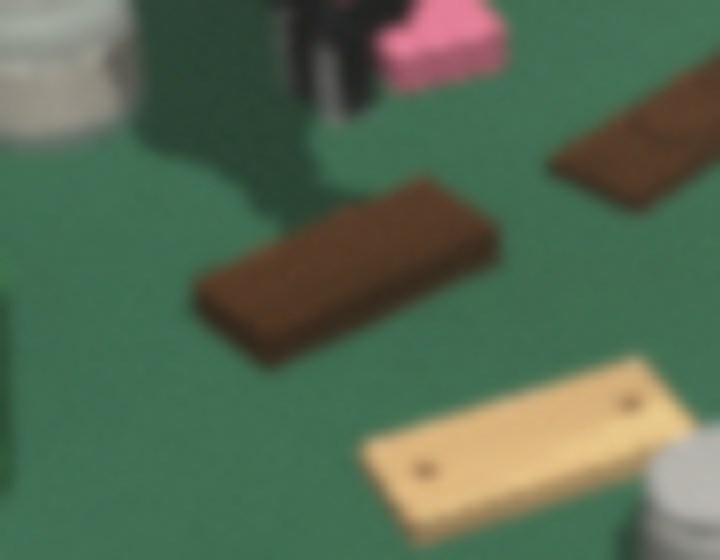

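Request:
drive_tool --series '[{"x": 0,"y": 0,"z": 0,"rx": 0,"ry": 0,"rz": 0,"gripper": 1},{"x": 0,"y": 0,"z": 0,"rx": 0,"ry": 0,"rz": 0,"gripper": 1},{"x": 0,"y": 0,"z": 0,"rx": 0,"ry": 0,"rz": 0,"gripper": 1},{"x": 0,"y": 0,"z": 0,"rx": 0,"ry": 0,"rz": 0,"gripper": 1},{"x": 0,"y": 0,"z": 0,"rx": 0,"ry": 0,"rz": 0,"gripper": 1}]'

```text
clock: 6.95
position: [0.6152, -0.2254, 0.0538]
tool_rot: [-0.0, 0.696, 0.718, -0.0]
wrist_force: [0.3, 0.1, 0.7]
finger_gap: 0.0764
```

Run:
```python
from h import *
st();p,R=tool();sc=viewer.snapshot("scene");up(sc["frame"],(120,160,90,70),8,"s5")
for dx in(-.043,.043):
  for dz in (0,-.02,-.04): print(dx,dz,((proj(sc,p+R@[dx,0,dz])-[120,160])*8).round())
```

```text
t 6.95 pos [ 0.6152 -0.2254  0.0538] jawyaw 91.81 z [-0. -0. -1.] F [0.3 0.1 0.7] gap 0.0764
-0.043 0 [268. 282.]
-0.043 -0.02 [264. 238.]
-0.043 -0.04 [259. 193.]
0.043 0 [399. 374.]
0.043 -0.02 [395. 329.]
0.043 -0.04 [391. 283.]
```

View pics/s5.png

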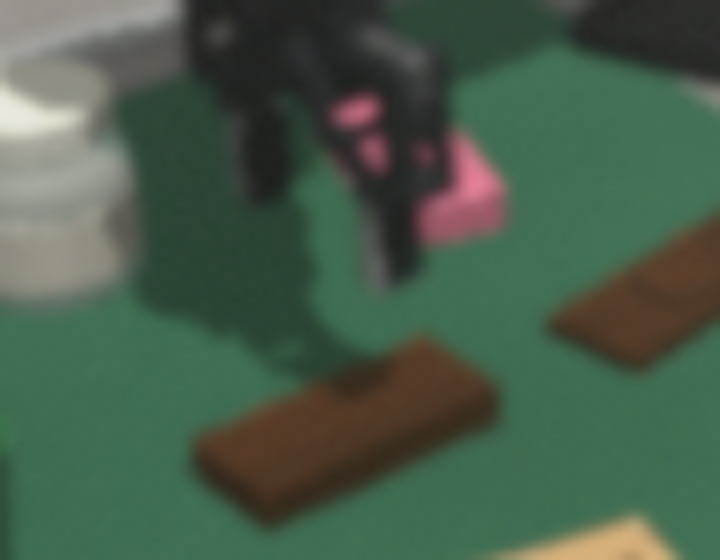

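Request:
drive_tool --series '[{"x": 0,"y": 0,"z": -0.02,"rx": 0,"ry": 0,"rz": 0,"gripper": 1},{"x": 0,"y": 0,"z": -0.045,"rx": 0,"ry": 0,"rz": 0,"gripper": 1},{"x": 0,"y": 0,"z": -0.06,"rx": 0,"ry": 0,"rz": 0,"gripper": 1},{"x": 0,"y": 0,"z": -0.07,"rx": 0,"ry": 0,"rz": 0,"gripper": 1},{"x": 0,"y": 0,"z": -0.073,"rx": 0,"ry": 0,"rz": 0,"gripper": 1},{"x": 0,"y": 0,"z": -0.073,"rx": 0,"ry": 0,"rz": 0,"gripper": 1},{"x": 0,"y": 0,"z": -0.073,"rx": 0,"ry": 0,"rz": 0,"gripper": 1}]'

```text
clock: 7.58
position: [0.6157, -0.2258, -0.0183]
tool_rot: [0.0, 0.696, 0.718, 0.0]
wrist_force: [0.6, -0.4, 0.1]
finger_gap: 0.0853
```

Request:
drive_tool --series '[{"x": 0,"y": 0,"z": 0,"rx": 0,"ry": 0,"rz": 0,"gripper": 0.5},{"x": 0,"y": 0,"z": 0,"rx": 0,"ry": 0,"rz": 0,"gripper": 0.4},{"x": 0,"y": 0,"z": 0,"rx": 0,"ry": 0,"rz": 0,"gripper": 0.4},{"x": 0,"y": 0,"z": 0,"rx": 0,"ry": 0,"rz": 0,"gripper": 0.4},{"x": 0,"y": 0,"z": 0,"rx": 0,"ry": 0,"rz": 0,"gripper": 0.4}]'

```text
clock: 8.0
position: [0.6157, -0.2255, -0.0177]
tool_rot: [0.0, 0.696, 0.718, 0.0]
wrist_force: [-4.6, 1.6, 13.5]
finger_gap: 0.0475
```

Run:
```python
from h import *
st();s=viewer.snapshot("wrist");up(s["frame"],(0,0,512,384),1.55,"w6")
```

```text
t 8.0 pos [ 0.6157 -0.2255 -0.0177] jawyaw 91.81 z [ 0.001  0.    -1.   ] F [-4.6  1.6 13.5] gap 0.0475
```

View pics/w6.png

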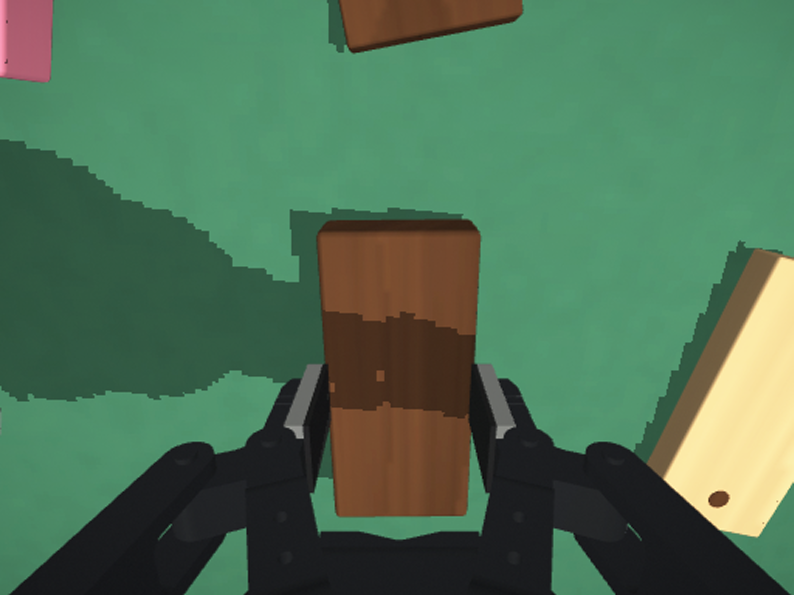

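Request:
drive_tool --series '[{"x": 0,"y": 0,"z": 0,"rx": 0,"ry": 0,"rz": 0,"gripper": 0.4},{"x": 0,"y": 0,"z": 0,"rx": 0,"ry": 0,"rz": 0,"gripper": 0.4}]'

```text
clock: 8.22
position: [0.6157, -0.2255, -0.0177]
tool_rot: [0.0, 0.696, 0.718, 0.0]
wrist_force: [-3.6, 0.9, 13.0]
finger_gap: 0.0477
```

Run:
```python
from h import *
st();p,R=tool();sc=viewer.snapshot("scene");up(sc["frame"],(120,180,90,70),8,"s6")
```

```text
t 8.22 pos [ 0.6157 -0.2255 -0.0177] jawyaw 91.81 z [ 0.001  0.    -1.   ] F [-3.6  0.9 13. ] gap 0.0477
```

View pics/s6.png

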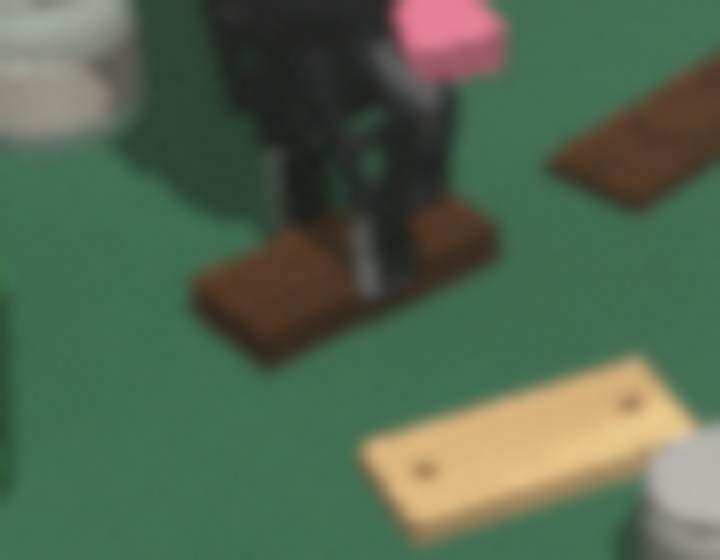

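Request:
drive_tool --series '[{"x": 0,"y": 0,"z": 0,"rx": 0,"ry": 0,"rz": 0,"gripper": 0.8},{"x": 0,"y": 0,"z": 0,"rx": 0,"ry": 0,"rz": 0,"gripper": 0.8},{"x": 0,"y": 0,"z": 0,"rx": 0,"ry": 0,"rz": 0,"gripper": 0.8},{"x": 0,"y": 0,"z": -0.007,"rx": 0,"ry": 0,"rz": 0,"gripper": 0.8},{"x": 0,"y": 0,"z": -0.007,"rx": 0,"ry": 0,"rz": 0,"gripper": 0.8},{"x": 0,"y": 0,"z": -0.007,"rx": 0,"ry": 0,"rz": 0,"gripper": 0.8}]'

```text
clock: 8.77
position: [0.6148, -0.2253, -0.0267]
tool_rot: [-0.0, 0.696, 0.718, -0.0]
wrist_force: [-0.8, -0.2, 0.9]
finger_gap: 0.0683
```

Request:
drive_tool --series '[{"x": 0,"y": 0,"z": 0,"rx": 0,"ry": 0,"rz": 0,"gripper": 0.6},{"x": 0,"y": 0,"z": 0,"rx": 0,"ry": 0,"rz": 0,"gripper": 0.4},{"x": 0,"y": 0,"z": 0,"rx": 0,"ry": 0,"rz": 0,"gripper": 0.4},{"x": 0,"y": 0,"z": 0,"rx": 0,"ry": 0,"rz": 0,"gripper": 0.4},{"x": 0,"y": 0,"z": 0,"rx": 0,"ry": 0,"rz": 0,"gripper": 0.4}]'

```text
clock: 9.18
position: [0.6153, -0.2256, -0.0257]
tool_rot: [0.0, 0.696, 0.718, 0.0]
wrist_force: [-1.6, -0.2, 5.2]
finger_gap: 0.0484
```

Run:
```python
from h import *
st();p,R=tool();sc=viewer.snapshot("scene");up(sc["frame"],(120,180,90,70),8,"s7")
```

```text
t 9.18 pos [ 0.6153 -0.2256 -0.0257] jawyaw 91.8 z [ 0. -0. -1.] F [-1.6 -0.2  5.2] gap 0.0484
```

View pics/s7.png

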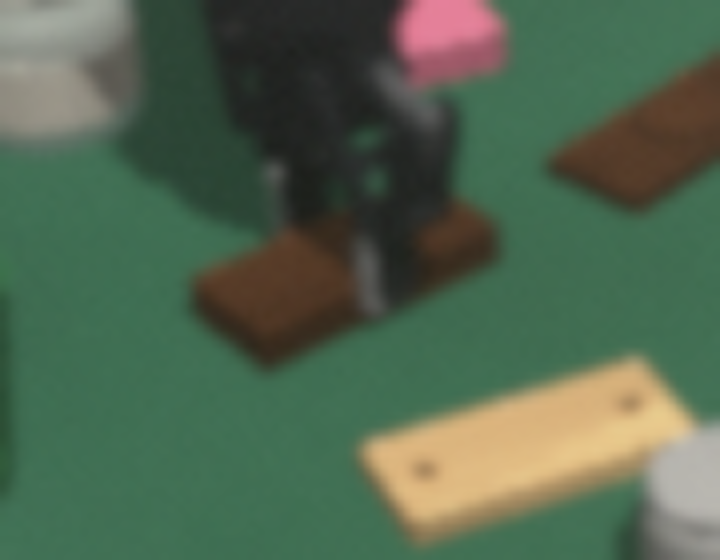

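Request:
drive_tool --series '[{"x": 0,"y": 0,"z": 0.01,"rx": 0,"ry": 0,"rz": 0,"gripper": 0.4},{"x": 0,"y": 0,"z": 0.03,"rx": 0,"ry": 0,"rz": 0,"gripper": 0.4},{"x": 0,"y": 0,"z": 0.06,"rx": 0,"ry": 0,"rz": 0,"gripper": 0.4},{"x": 0,"y": 0,"z": 0.09,"rx": 0,"ry": 0,"rz": 0,"gripper": 0.4},{"x": 0,"y": 0,"z": 0.12,"rx": 0,"ry": 0,"rz": 0,"gripper": 0.4},{"x": 0,"y": 0,"z": 0.16,"rx": 0,"ry": 0,"rz": 0,"gripper": 0.4},{"x": 0,"y": 0,"z": 0.2,"rx": 0,"ry": 0,"rz": 0,"gripper": 0.4},{"x": 0,"y": 0,"z": 0.2,"rx": 0,"ry": 0,"rz": 0,"gripper": 0.4},{"x": 0,"y": 0,"z": 0.2,"rx": 0,"ry": 0,"rz": 0,"gripper": 0.4}]'

```text
clock: 9.98
position: [0.6164, -0.2258, 0.1769]
tool_rot: [0.002, 0.696, 0.718, 0.001]
wrist_force: [0.1, -0.1, -3.1]
finger_gap: 0.0486
```

Run:
```python
from h import *
st();p,R=tool();sc=viewer.snapshot("wrist");up(sc["frame"],(0,0,512,384),1.55,"w8")
```

```text
t 9.98 pos [ 0.6164 -0.2258  0.1769] jawyaw 91.81 z [ 0.004 -0.001 -1.   ] F [ 0.1 -0.1 -3.1] gap 0.0486
```

View pics/w8.png

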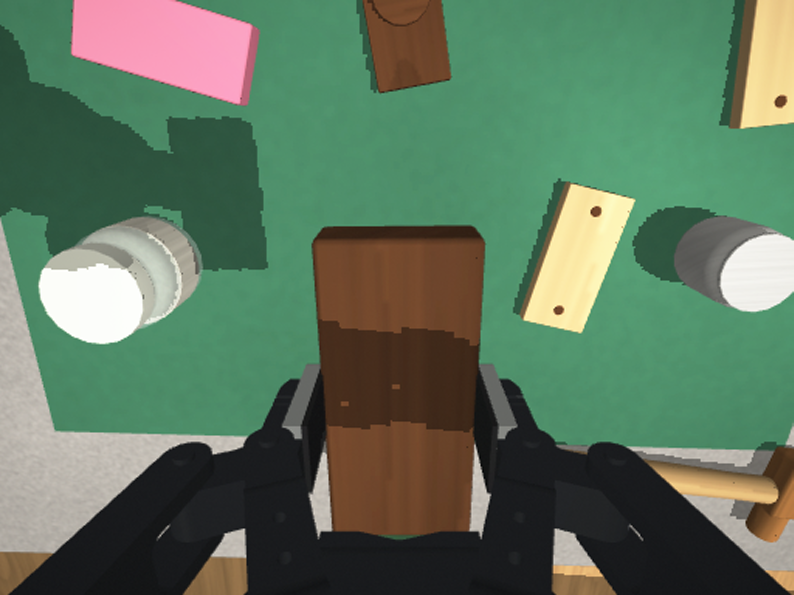

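Run:
```python
from h import *
st();p,R=tool();s=viewer.snapshot("wrist")
U=[(315,242),(484,242),(471,532),(328,532)]
boxfit(s,U,.2226,(.615,-.225,0.03),1.55);x=boxfit(s,U,.2226,(.615,-.225,.03),1.55,free=True)
th=np.radians(5.475+90)
print("pocket target rot from now:",95.475-91.81)
```

```text
t 10.03 pos [ 0.6154 -0.2252  0.1748] jawyaw 91.82 z [ 0.001  0.    -1.   ] F [-0.2 -0.3 -2.8] gap 0.0485
fit [ 0.6145 -0.2258] yaw 1.79 [] err 4.79
fit [ 0.6169 -0.2257] yaw 1.79 [0.2174] err 2.5
pocket target rot from now: 3.664999999999992
```

Request:
drive_tool --series '[{"x": 0,"y": 0.01,"z": 0.01,"rx": 0,"ry": 0,"rz": 0,"gripper": 0.4},{"x": -0.01,"y": 0.04,"z": 0.02,"rx": 0,"ry": 0,"rz": 1,"gripper": 0.4},{"x": -0.02,"y": 0.08,"z": 0.02,"rx": 0,"ry": 0,"rz": 2,"gripper": 0.4},{"x": -0.03,"y": 0.12,"z": 0.02,"rx": 0,"ry": 0,"rz": 2,"gripper": 0.4},{"x": -0.04,"y": 0.16,"z": 0.02,"rx": 0,"ry": 0,"rz": 2,"gripper": 0.4},{"x": -0.05,"y": 0.2,"z": 0.02,"rx": 0,"ry": 0,"rz": 3,"gripper": 0.4},{"x": -0.06,"y": 0.24,"z": 0.02,"rx": 0,"ry": 0,"rz": 3,"gripper": 0.4},{"x": -0.07,"y": 0.28,"z": 0.02,"rx": 0,"ry": 0,"rz": 3.7,"gripper": 0.4},{"x": -0.08,"y": 0.32,"z": 0.02,"rx": 0,"ry": 0,"rz": 3.7,"gripper": 0.4},{"x": -0.0905,"y": 0.36,"z": 0.02,"rx": 0,"ry": 0,"rz": 3.7,"gripper": 0.4},{"x": -0.0905,"y": 0.38,"z": 0.02,"rx": 0,"ry": 0,"rz": 3.7,"gripper": 0.4},{"x": -0.0905,"y": 0.4,"z": 0.02,"rx": 0,"ry": 0,"rz": 3.7,"gripper": 0.4}]'

```text
clock: 11.08
position: [0.523, 0.1775, 0.1936]
tool_rot: [-0.0, 0.671, 0.741, -0.001]
wrist_force: [0.9, -0.5, -1.6]
finger_gap: 0.0482
```

Request:
drive_tool --series '[{"x": 0,"y": 0.02,"z": 0,"rx": 0,"ry": 0,"rz": 0,"gripper": 0.4},{"x": 0,"y": 0.05,"z": 0,"rx": 0,"ry": 0,"rz": 0,"gripper": 0.4},{"x": 0,"y": 0.08,"z": 0,"rx": 0,"ry": 0,"rz": 0,"gripper": 0.4},{"x": 0,"y": 0.1,"z": 0,"rx": 0,"ry": 0,"rz": 0,"gripper": 0.4},{"x": 0,"y": 0.1,"z": 0,"rx": 0,"ry": 0,"rz": 0,"gripper": 0.4},{"x": 0,"y": 0.1,"z": 0,"rx": 0,"ry": 0,"rz": 0,"gripper": 0.4},{"x": 0,"y": 0.1,"z": 0,"rx": 0,"ry": 0,"rz": 0,"gripper": 0.4}]'

```text
clock: 11.67
position: [0.5243, 0.2739, 0.1936]
tool_rot: [0.0, 0.672, 0.74, -0.001]
wrist_force: [-0.5, 0.1, -1.7]
finger_gap: 0.0486
```

Run:
```python
from h import *
st();s=viewer.snapshot("wrist");up(s["frame"],(0,0,512,384),1.55,"w9")
p,R=tool();print("need",(np.array([.5246,.2771])-p[:2]).round(4))
```

```text
t 11.67 pos [0.5243 0.2739 0.1936] jawyaw 95.5 z [-0.001 -0.001 -1.   ] F [-0.5  0.1 -1.7] gap 0.0486
need [0.0001 0.0036]
```

View pics/w9.png

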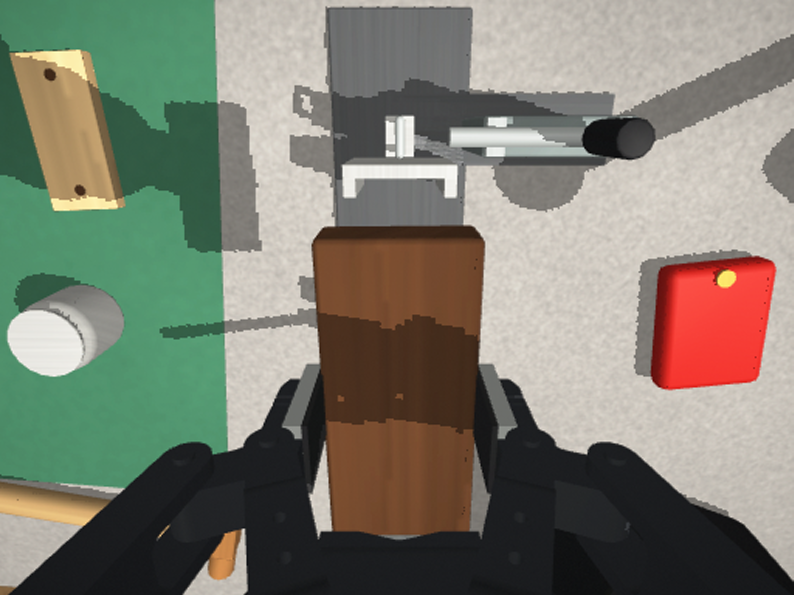

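Run:
```python
from h import *
s=viewer.snapshot("wrist");up(s["frame"],(205,70,115,80),6.5,"w9c")
```

```text
(no output)
```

View pics/w9c.png

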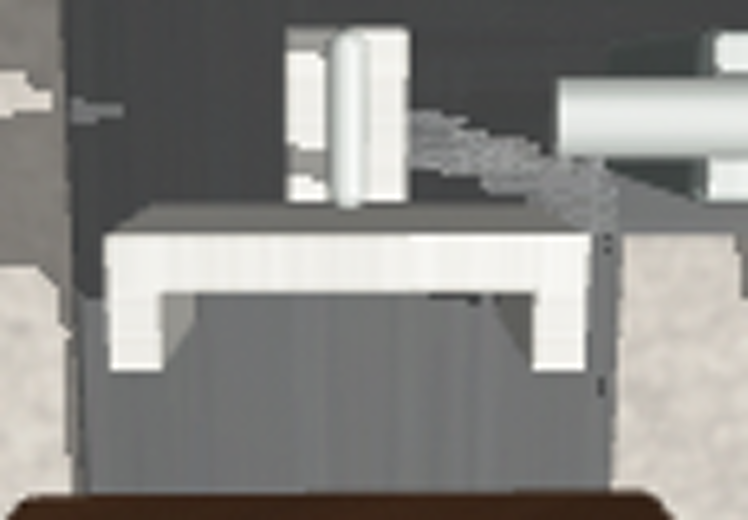

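Run:
```python
from rackfit import *
s=viewer.snapshot("wrist")
o=lambda u,v:((u+.5)/6.5-.5+205,(v+.5)/6.5-.5+70)
pts=[((-65.5,-35),o(104,233)),((-65.5,35),o(591,233)),((-57.5,-27.5),o(161,292)),((-57.5,27.5),o(532,292)),((-46.5,-35),o(108,372)),((-46.5,35),o(587,372)),((-46.5,-27.5),o(163,372)),((-46.5,27.5),o(532,372))]
pts=[((a*.001,b*.001),u) for (a,b),u in pts]
x,e=fitrack(s,pts);print(x.round(4),np.degrees(x[2]),e)
p,R=tool();d=x[:2]-p[:2];th=x[2];print("need",d)
U=[(315,242),(484,242),(471,533),(328,533)]
boxfit(s,U,p[2]+.0457,(.525,.275,0.09),1.55)
```

```text
[0.5263 0.2734 0.0943 0.0799] 5.405129233213414 0.6757253380019961
need [ 1.49394649e-03 -9.95845133e-05]
fit [0.5249 0.273 ] yaw 5.4 [] err 2.78
```

Request:
drive_tool --series '[{"x": 0.001,"y": 0,"z": -0.02,"rx": 0,"ry": 0,"rz": 0,"gripper": 0.4},{"x": 0.001,"y": 0,"z": -0.05,"rx": 0,"ry": 0,"rz": 0,"gripper": 0.4},{"x": 0.001,"y": 0,"z": -0.08,"rx": 0,"ry": 0,"rz": 0,"gripper": 0.4},{"x": 0.001,"y": 0,"z": -0.11,"rx": 0,"ry": 0,"rz": 0,"gripper": 0.4},{"x": 0.001,"y": 0,"z": -0.125,"rx": 0,"ry": 0,"rz": 0,"gripper": 0.4},{"x": 0.001,"y": 0,"z": -0.13,"rx": 0,"ry": 0,"rz": 0,"gripper": 0.4},{"x": 0.001,"y": 0,"z": -0.13,"rx": 0,"ry": 0,"rz": 0,"gripper": 0.4},{"x": 0.001,"y": 0,"z": -0.13,"rx": 0,"ry": 0,"rz": 0,"gripper": 0.4}]'

```text
clock: 12.48
position: [0.5264, 0.2744, 0.065]
tool_rot: [0.0, 0.673, 0.74, 0.0]
wrist_force: [0.3, -0.3, -1.6]
finger_gap: 0.0483
```

Run:
```python
from h import *
st();s=viewer.snapshot("wrist");up(s["frame"],(0,0,512,384),1.55,"w10")
```

```text
t 12.48 pos [0.5264 0.2744 0.065 ] jawyaw 95.46 z [ 0.001  0.    -1.   ] F [ 0.3 -0.3 -1.6] gap 0.0483
```

View pics/w10.png

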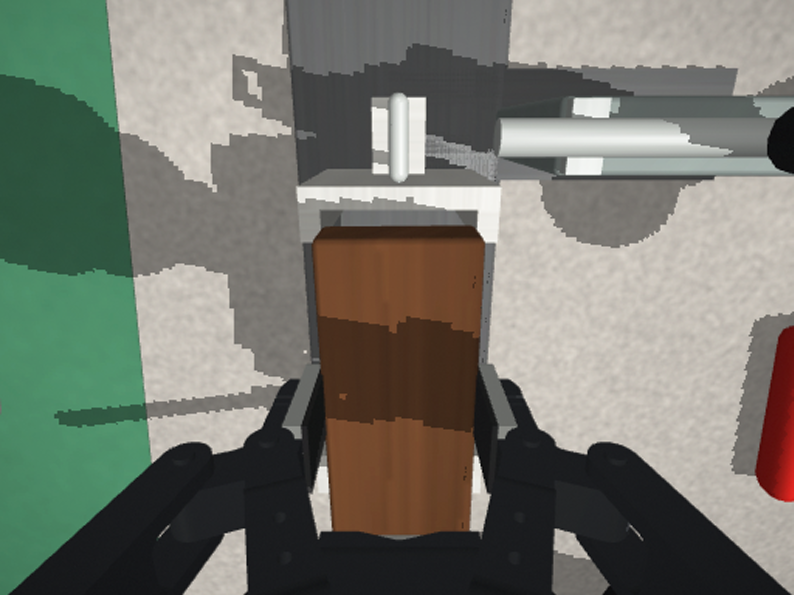

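Run:
```python
from h import *
s=viewer.snapshot("wrist");up(s["frame"],(185,110,145,60),5.4,"w10c")
p,R=tool();f=lambda u,v:((u+.5)/1.55-.5,(v+.5)/1.55-.5)
a=plane(s,f(400,210),.078);b=plane(s,f(400,228),p[2]+.0257)
for q in(a,b): print((R.T@(q-p)).round(4))
```

```text
[-0.0005 -0.0578 -0.0126]
[-0.0005 -0.0541 -0.0258]
```

View pics/w10c.png

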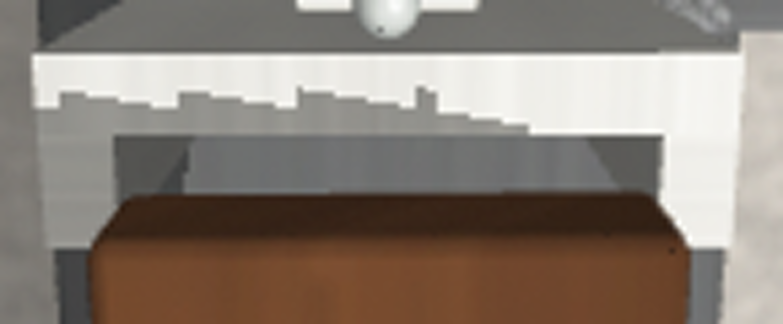

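Request:
drive_tool --series '[{"x": -0.001,"y": 0,"z": -0.01,"rx": 0,"ry": 0,"rz": 0,"gripper": 0.4},{"x": -0.001,"y": 0,"z": -0.025,"rx": 0,"ry": 0,"rz": 0,"gripper": 0.4},{"x": -0.001,"y": 0,"z": -0.04,"rx": 0,"ry": 0,"rz": 0,"gripper": 0.4},{"x": -0.001,"y": 0,"z": -0.055,"rx": 0,"ry": 0,"rz": 0,"gripper": 0.4},{"x": -0.001,"y": 0,"z": -0.065,"rx": 0,"ry": 0,"rz": 0,"gripper": 0.4},{"x": -0.001,"y": 0,"z": -0.072,"rx": 0,"ry": 0,"rz": 0,"gripper": 0.4},{"x": -0.001,"y": 0,"z": -0.075,"rx": 0,"ry": 0,"rz": 0,"gripper": 0.4},{"x": -0.001,"y": 0,"z": -0.075,"rx": 0,"ry": 0,"rz": 0,"gripper": 0.4}]'

```text
clock: 13.25
position: [0.5247, 0.2745, -0.0113]
tool_rot: [-0.0, 0.672, 0.74, -0.0]
wrist_force: [-1.1, -0.3, -1.4]
finger_gap: 0.048
```

Run:
```python
from h import *
st();s=viewer.snapshot("wrist");up(s["frame"],(0,0,512,384),1.55,"w11")
```

```text
t 13.25 pos [ 0.5247  0.2745 -0.0113] jawyaw 95.51 z [-0. -0. -1.] F [-1.1 -0.3 -1.4] gap 0.048
```

View pics/w11.png

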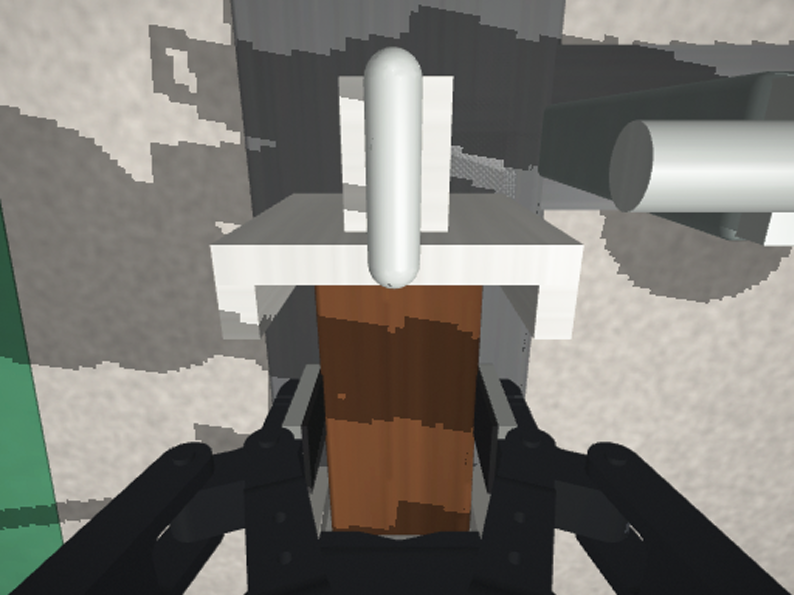

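Request:
drive_tool --series '[{"x": 0,"y": 0,"z": -0.004,"rx": 0,"ry": 0,"rz": 0,"gripper": 0.4},{"x": 0,"y": 0,"z": -0.007,"rx": 0,"ry": 0,"rz": 0,"gripper": 0.4},{"x": 0,"y": 0,"z": -0.008,"rx": 0,"ry": 0,"rz": 0,"gripper": 0.4},{"x": 0,"y": 0,"z": -0.008,"rx": 0,"ry": 0,"rz": 0,"gripper": 0.4}]'

```text
clock: 13.63
position: [0.5247, 0.2746, -0.0191]
tool_rot: [-0.0, 0.672, 0.74, -0.0]
wrist_force: [-0.4, -0.4, -1.8]
finger_gap: 0.0484
```

Request:
drive_tool --series '[{"x": 0,"y": 0,"z": 0,"rx": 0,"ry": 0,"rz": 0,"gripper": 0.5},{"x": 0,"y": 0,"z": 0,"rx": 0,"ry": 0,"rz": 0,"gripper": 0.6},{"x": 0,"y": 0,"z": 0,"rx": 0,"ry": 0,"rz": 0,"gripper": 0.75},{"x": 0,"y": 0,"z": 0,"rx": 0,"ry": 0,"rz": 0,"gripper": 0.75},{"x": 0,"y": 0,"z": 0,"rx": 0,"ry": 0,"rz": 0,"gripper": 0.75},{"x": 0,"y": 0,"z": 0.02,"rx": 0,"ry": 0,"rz": 0,"gripper": 0.75},{"x": 0,"y": 0,"z": 0.05,"rx": 0,"ry": 0,"rz": 0,"gripper": 0.75},{"x": 0,"y": 0,"z": 0.08,"rx": 0,"ry": 0,"rz": 0,"gripper": 0.75},{"x": 0,"y": 0,"z": 0.12,"rx": 0,"ry": 0,"rz": 0,"gripper": 0.75},{"x": 0,"y": 0,"z": 0.16,"rx": 0,"ry": 0,"rz": 0,"gripper": 0.75},{"x": 0,"y": 0,"z": 0.2,"rx": 0,"ry": 0,"rz": 0,"gripper": 0.75},{"x": 0,"y": 0,"z": 0.22,"rx": 0,"ry": 0,"rz": 0,"gripper": 0.75}]'

```text
clock: 14.63
position: [0.5261, 0.275, 0.2061]
tool_rot: [0.0, 0.673, 0.74, 0.002]
wrist_force: [1.1, 0.2, -0.1]
finger_gap: 0.0642
```

Run:
```python
from h import *
st();s=viewer.snapshot("wrist");up(s["frame"],(0,0,512,384),1.55,"w12");cv2.imwrite("pics/w12raw.png",s["frame"])
rect(s,"wrist","spacer0",.012)
```

```text
t 14.63 pos [0.5261 0.275  0.2061] jawyaw 95.48 z [ 0.004  0.003 -1.   ] F [ 1.1  0.2 -0.1] gap 0.0642
spacer0 0.88 [ 10.  27.  76. 106.] c 467.1 25.5 dim 112 57 yaw 7.5
spacer0 0.59 [  0. 163.   3.  73.] c 622.5 -58.0 dim 2 101 yaw 169.5
```

View pics/w12.png

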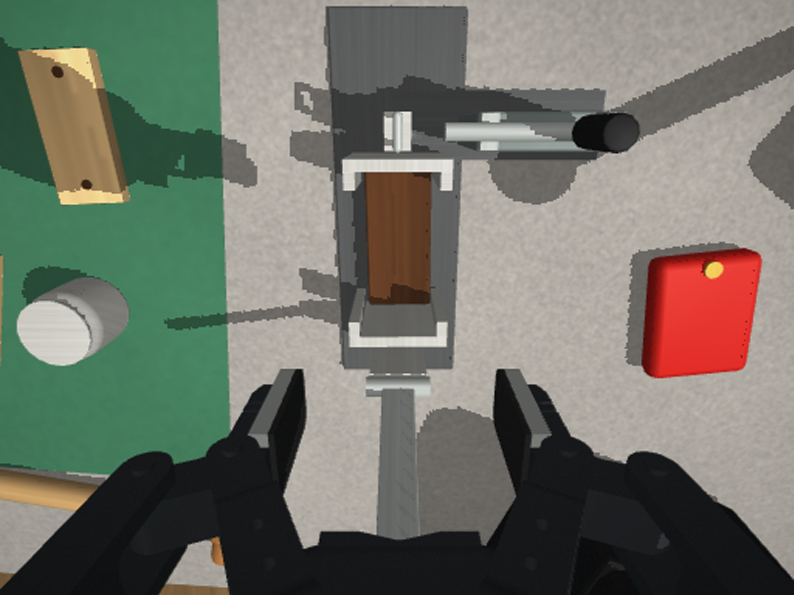

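Request:
drive_tool --series '[{"x": 0,"y": -0.02,"z": 0,"rx": 0,"ry": 0,"rz": 0,"gripper": 1},{"x": -0.01,"y": -0.06,"z": 0,"rx": 0,"ry": 0,"rz": 1,"gripper": 1},{"x": -0.02,"y": -0.1,"z": -0.01,"rx": 0,"ry": 0,"rz": 2,"gripper": 1},{"x": -0.03,"y": -0.14,"z": -0.03,"rx": 0,"ry": 0,"rz": 2,"gripper": 1},{"x": -0.04,"y": -0.18,"z": -0.05,"rx": 0,"ry": 0,"rz": 2,"gripper": 1},{"x": -0.05,"y": -0.22,"z": -0.07,"rx": 0,"ry": 0,"rz": 2,"gripper": 1},{"x": -0.058,"y": -0.249,"z": -0.09,"rx": 0,"ry": 0,"rz": 2,"gripper": 1},{"x": -0.058,"y": -0.249,"z": -0.1,"rx": 0,"ry": 0,"rz": 2,"gripper": 1},{"x": -0.058,"y": -0.249,"z": -0.1,"rx": 0,"ry": 0,"rz": 2,"gripper": 1},{"x": -0.058,"y": -0.249,"z": -0.1,"rx": 0,"ry": 0,"rz": 2,"gripper": 1},{"x": -0.058,"y": -0.249,"z": -0.1,"rx": 0,"ry": 0,"rz": 2,"gripper": 1}]'

```text
clock: 15.65
position: [0.4674, 0.0264, 0.1015]
tool_rot: [0.0, 0.659, 0.752, 0.0]
wrist_force: [0.0, -0.2, 0.5]
finger_gap: 0.0852
```

Run:
```python
from h import *
st();s=viewer.snapshot("wrist");up(s["frame"],(0,0,512,384),1.55,"w13")
rect(s,"wrist","spacer0",.012)
```

```text
t 15.65 pos [0.4674 0.0264 0.1015] jawyaw 97.56 z [ 0.001  0.    -1.   ] F [ 0.  -0.2  0.5] gap 0.0852
spacer0 0.69 [228. 117.  54. 115.] c 466.8 22.5 dim 110 51 yaw 7.7
spacer0 0.6 [106. 248.  34.  46.] c 585.1 -105.0 dim 19 58 yaw 149.8
spacer0 0.36 [452. 226.  60.  88.] c 537.0 280.2 dim 107 67 yaw 7.5
```

View pics/w13.png

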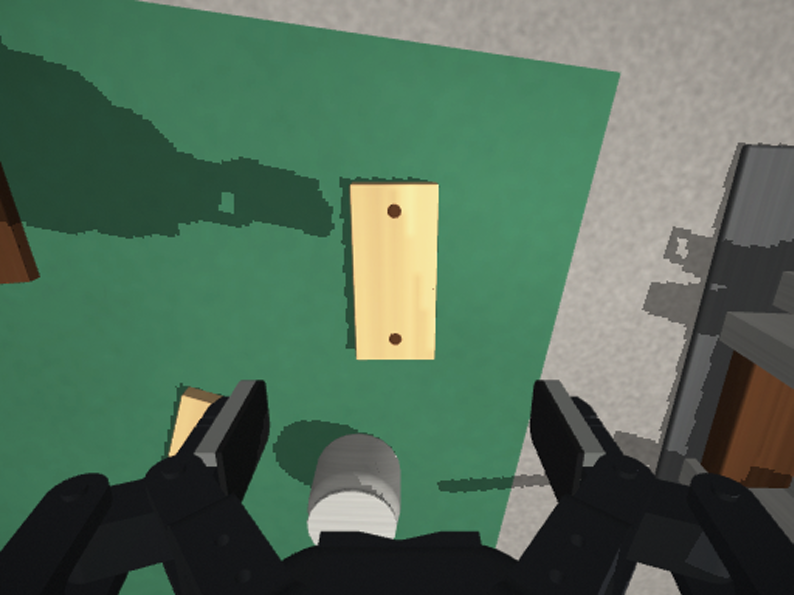

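Run:
```python
from h import *
s=viewer.snapshot("wrist")
for fr in(0,1): boxfit(s,[(350,184.5),(438.5,184.5),(434.5,359.5),(357,359.5)],.012,(.467,.023,.13),1.55,free=fr)
```

```text
fit [0.4682 0.0236] yaw 7.81 [] err 0.31
fit [0.4685 0.0237] yaw 7.81 [0.0111] err 0.23
```

Request:
drive_tool --series '[{"x": 0.001,"y": -0.003,"z": -0.03,"rx": 0,"ry": 0,"rz": 0,"gripper": 1},{"x": 0.001,"y": -0.003,"z": -0.065,"rx": 0,"ry": 0,"rz": 0,"gripper": 1},{"x": 0.001,"y": -0.003,"z": -0.095,"rx": 0,"ry": 0,"rz": 0,"gripper": 1},{"x": 0.001,"y": -0.003,"z": -0.115,"rx": 0,"ry": 0,"rz": 0,"gripper": 0.8},{"x": 0.001,"y": -0.003,"z": -0.127,"rx": 0,"ry": 0,"rz": 0,"gripper": 0.8},{"x": 0.001,"y": -0.003,"z": -0.127,"rx": 0,"ry": 0,"rz": 0,"gripper": 0.8},{"x": 0.001,"y": -0.003,"z": -0.127,"rx": 0,"ry": 0,"rz": 0,"gripper": 0.8},{"x": 0.001,"y": -0.003,"z": -0.127,"rx": 0,"ry": 0,"rz": 0,"gripper": 0.8}]'

```text
clock: 16.47
position: [0.4685, 0.023, -0.025]
tool_rot: [0.0, 0.659, 0.752, 0.001]
wrist_force: [0.3, 0.0, -0.0]
finger_gap: 0.0685
```

Request:
drive_tool --series '[{"x": 0,"y": 0,"z": 0,"rx": 0,"ry": 0,"rz": 0,"gripper": 0.6},{"x": 0,"y": 0,"z": 0,"rx": 0,"ry": 0,"rz": 0,"gripper": 0.4},{"x": 0,"y": 0,"z": 0,"rx": 0,"ry": 0,"rz": 0,"gripper": 0.4},{"x": 0,"y": 0,"z": 0,"rx": 0,"ry": 0,"rz": 0,"gripper": 0.4},{"x": 0,"y": 0,"z": 0,"rx": 0,"ry": 0,"rz": 0,"gripper": 0.4}]'

```text
clock: 16.88
position: [0.4687, 0.023, -0.0244]
tool_rot: [0.0, 0.659, 0.752, 0.001]
wrist_force: [-3.8, -0.1, 23.8]
finger_gap: 0.0472
```

Run:
```python
from h import *
st();s=viewer.snapshot("wrist");up(s["frame"],(0,0,512,384),1.55,"w14")
```

```text
t 16.88 pos [ 0.4687  0.023  -0.0244] jawyaw 97.52 z [ 0.002  0.001 -1.   ] F [-3.8 -0.1 23.8] gap 0.0472
```

View pics/w14.png

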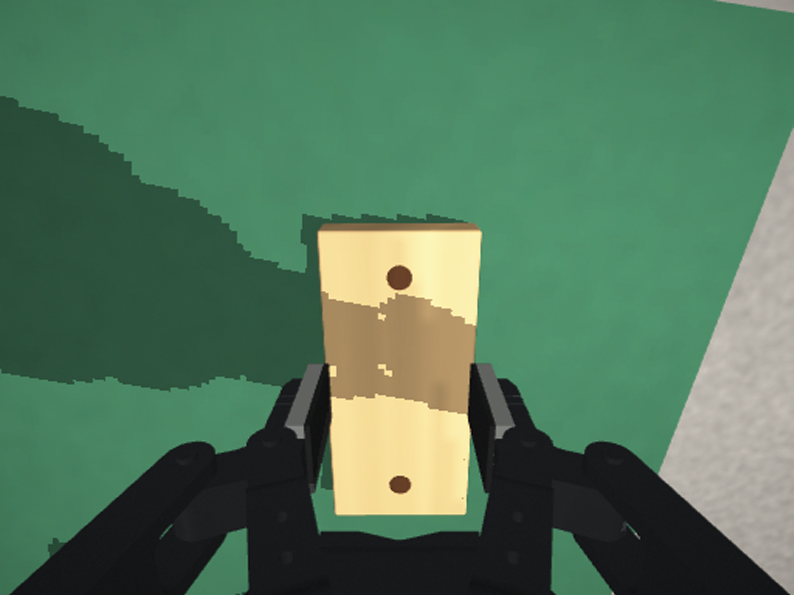

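Request:
drive_tool --series '[{"x": 0,"y": 0,"z": 0,"rx": 0,"ry": 0,"rz": 0,"gripper": 0.75},{"x": 0,"y": 0,"z": 0,"rx": 0,"ry": 0,"rz": 0,"gripper": 0.75},{"x": 0,"y": 0,"z": 0,"rx": 0,"ry": 0,"rz": 0,"gripper": 0.75},{"x": 0,"y": 0,"z": -0.003,"rx": 0,"ry": 0,"rz": 0,"gripper": 0.75},{"x": 0,"y": 0,"z": -0.006,"rx": 0,"ry": 0,"rz": 0,"gripper": 0.75},{"x": 0,"y": 0,"z": -0.006,"rx": 0,"ry": 0,"rz": 0,"gripper": 0.65},{"x": 0,"y": 0,"z": -0.006,"rx": 0,"ry": 0,"rz": 0,"gripper": 0.62},{"x": 0,"y": 0,"z": -0.006,"rx": 0,"ry": 0,"rz": 0,"gripper": 0.62}]'

```text
clock: 17.6
position: [0.4677, 0.0225, -0.0321]
tool_rot: [-0.0, 0.659, 0.752, -0.0]
wrist_force: [0.2, -0.1, -0.1]
finger_gap: 0.0528
```

Request:
drive_tool --series '[{"x": 0,"y": 0,"z": 0,"rx": 0,"ry": 0,"rz": 0,"gripper": 0.5},{"x": 0,"y": 0,"z": 0,"rx": 0,"ry": 0,"rz": 0,"gripper": 0.4},{"x": 0,"y": 0,"z": 0,"rx": 0,"ry": 0,"rz": 0,"gripper": 0.4},{"x": 0,"y": 0,"z": 0,"rx": 0,"ry": 0,"rz": 0,"gripper": 0.4}]'

```text
clock: 17.93
position: [0.4677, 0.0225, -0.0316]
tool_rot: [-0.0, 0.659, 0.752, 0.0]
wrist_force: [-2.8, -0.4, 11.1]
finger_gap: 0.0482
```

Run:
```python
from h import *
st();p,R=tool();sc=viewer.snapshot("scene");up(sc["frame"],(200,180,110,80),7,"s15")
```

```text
t 17.93 pos [ 0.4677  0.0225 -0.0316] jawyaw 97.5 z [-0.  0. -1.] F [-2.8 -0.4 11.1] gap 0.0482
```

View pics/s15.png

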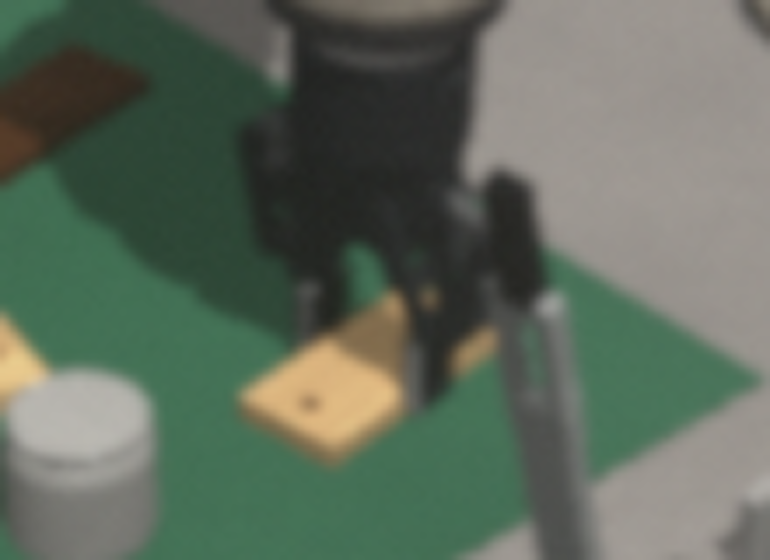

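Request:
drive_tool --series '[{"x": 0,"y": 0,"z": 0.01,"rx": 0,"ry": 0,"rz": 0,"gripper": 0.4},{"x": 0,"y": 0,"z": 0.03,"rx": 0,"ry": 0,"rz": 0,"gripper": 0.4},{"x": 0,"y": 0,"z": 0.06,"rx": 0,"ry": 0,"rz": 0,"gripper": 0.4},{"x": 0,"y": 0,"z": 0.09,"rx": 0,"ry": 0,"rz": 0,"gripper": 0.4},{"x": 0,"y": 0,"z": 0.12,"rx": 0,"ry": 0,"rz": 0,"gripper": 0.4},{"x": 0,"y": 0,"z": 0.15,"rx": 0,"ry": 0,"rz": 0,"gripper": 0.4},{"x": 0,"y": 0,"z": 0.18,"rx": 0,"ry": 0,"rz": 0,"gripper": 0.4},{"x": 0,"y": 0,"z": 0.2,"rx": 0,"ry": 0,"rz": 0,"gripper": 0.4},{"x": 0,"y": 0,"z": 0.2,"rx": 0,"ry": 0,"rz": 0,"gripper": 0.4},{"x": 0,"y": 0,"z": 0.2,"rx": 0,"ry": 0,"rz": 0,"gripper": 0.4}]'

```text
clock: 18.82
position: [0.4682, 0.0228, 0.1693]
tool_rot: [0.0, 0.659, 0.752, 0.001]
wrist_force: [-0.7, 0.8, -1.5]
finger_gap: 0.0481
```

Run:
```python
from h import *
st();s=viewer.snapshot("wrist");up(s["frame"],(0,0,512,384),1.55,"w16")
p,R=tool();print("need",(np.array([.5247,.2746])-p[:2]).round(4))
```

```text
t 18.82 pos [0.4682 0.0228 0.1693] jawyaw 97.52 z [ 0.002  0.001 -1.   ] F [-0.7  0.8 -1.5] gap 0.0481
need [0.0571 0.252 ]
```

View pics/w16.png

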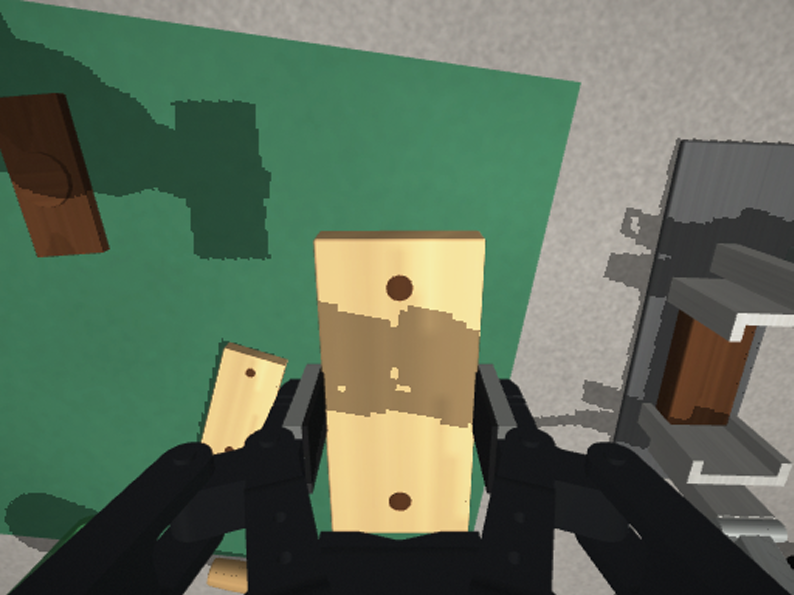

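Request:
drive_tool --series '[{"x": 0.005,"y": 0.02,"z": 0.01,"rx": 0,"ry": 0,"rz": 0,"gripper": 0.4},{"x": 0.01,"y": 0.055,"z": 0.01,"rx": 0,"ry": 0,"rz": -1,"gripper": 0.4},{"x": 0.02,"y": 0.09,"z": 0.01,"rx": 0,"ry": 0,"rz": -2,"gripper": 0.4},{"x": 0.03,"y": 0.125,"z": 0.01,"rx": 0,"ry": 0,"rz": -2,"gripper": 0.4},{"x": 0.04,"y": 0.16,"z": 0.01,"rx": 0,"ry": 0,"rz": -2,"gripper": 0.4},{"x": 0.05,"y": 0.195,"z": 0.01,"rx": 0,"ry": 0,"rz": -2,"gripper": 0.4},{"x": 0.056,"y": 0.225,"z": 0.01,"rx": 0,"ry": 0,"rz": -2,"gripper": 0.4},{"x": 0.057,"y": 0.252,"z": 0,"rx": 0,"ry": 0,"rz": -2,"gripper": 0.4},{"x": 0.057,"y": 0.252,"z": -0.04,"rx": 0,"ry": 0,"rz": -2,"gripper": 0.4},{"x": 0.057,"y": 0.252,"z": -0.08,"rx": 0,"ry": 0,"rz": -2,"gripper": 0.4},{"x": 0.057,"y": 0.252,"z": -0.1,"rx": 0,"ry": 0,"rz": -2,"gripper": 0.4},{"x": 0.057,"y": 0.252,"z": -0.105,"rx": 0,"ry": 0,"rz": -2,"gripper": 0.4}]'

```text
clock: 19.87
position: [0.5218, 0.2726, 0.0579]
tool_rot: [-0.001, 0.672, 0.74, -0.004]
wrist_force: [-1.8, -0.8, -0.4]
finger_gap: 0.0481
```

Request:
drive_tool --series '[{"x": 0,"y": 0,"z": 0,"rx": 0,"ry": 0,"rz": 0,"gripper": 0.4},{"x": 0,"y": 0,"z": 0,"rx": 0,"ry": 0,"rz": 0,"gripper": 0.4}]'

```text
clock: 20.03
position: [0.5252, 0.2743, 0.0635]
tool_rot: [0.0, 0.673, 0.74, -0.0]
wrist_force: [0.1, -0.3, 0.5]
finger_gap: 0.0482
```

Run:
```python
from h import *
st();s=viewer.snapshot("wrist");up(s["frame"],(185,105,145,80),5.4,"w17")
p,R=tool();print("need",(np.array([.5247,.2746])-p[:2]).round(4))
```

```text
t 20.03 pos [0.5252 0.2743 0.0635] jawyaw 95.48 z [ 0. -0. -1.] F [ 0.1 -0.3  0.5] gap 0.0482
need [-0.0009 -0.0001]
```

View pics/w17.png

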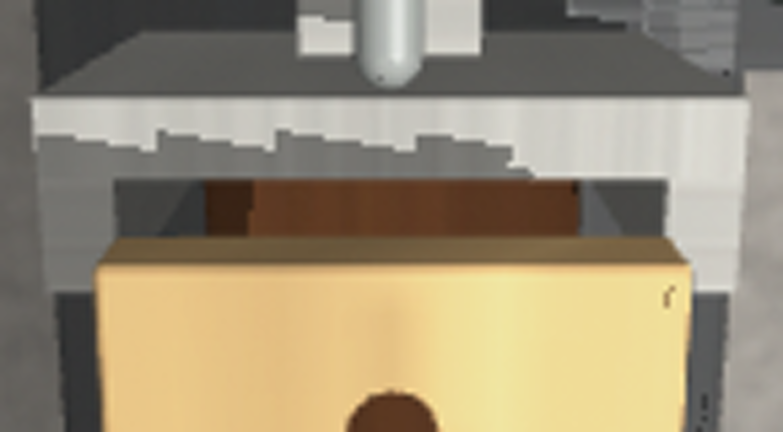

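Run:
```python
from h import *
s=viewer.snapshot("wrist");p,R=tool();f=lambda u,v:((u+.5)/5.4-.5+185,(v+.5)/5.4-.5+105)
for a,b,z in((390,180,.078),(393,239,p[2]+.0316),(393,264,p[2]+.0436)): print((R.T@(plane(s,f(a,b),z)-p)).round(4))
```

```text
[-0.001  -0.0566 -0.0135]
[-0.0007 -0.0545 -0.0317]
[-0.0007 -0.055  -0.0437]
```

Request:
drive_tool --series '[{"x": 0.0005,"y": 0,"z": -0.01,"rx": 0,"ry": 0,"rz": 0,"gripper": 0.4},{"x": 0.0005,"y": 0,"z": -0.022,"rx": 0,"ry": 0,"rz": 0,"gripper": 0.4},{"x": 0.0005,"y": 0,"z": -0.036,"rx": 0,"ry": 0,"rz": 0,"gripper": 0.4},{"x": 0.0005,"y": 0,"z": -0.05,"rx": 0,"ry": 0,"rz": 0,"gripper": 0.4},{"x": 0.0005,"y": 0,"z": -0.06,"rx": 0,"ry": 0,"rz": 0,"gripper": 0.4},{"x": 0.0005,"y": 0,"z": -0.065,"rx": 0,"ry": 0,"rz": 0,"gripper": 0.4},{"x": 0.0005,"y": 0,"z": -0.068,"rx": 0,"ry": 0,"rz": 0,"gripper": 0.4},{"x": 0.0005,"y": 0,"z": -0.068,"rx": 0,"ry": 0,"rz": 0,"gripper": 0.4},{"x": 0.0005,"y": 0,"z": -0.068,"rx": 0,"ry": 0,"rz": 0,"gripper": 0.4}]'

```text
clock: 20.88
position: [0.5256, 0.2746, -0.0047]
tool_rot: [0.0, 0.672, 0.74, 0.0]
wrist_force: [0.0, 0.3, -1.8]
finger_gap: 0.0484
```

Run:
```python
from h import *
st();s=viewer.snapshot("wrist");up(s["frame"],(0,0,512,384),1.55,"w18")
```

```text
t 20.88 pos [ 0.5256  0.2746 -0.0047] jawyaw 95.5 z [ 0.  0. -1.] F [ 0.   0.3 -1.8] gap 0.0484
```

View pics/w18.png

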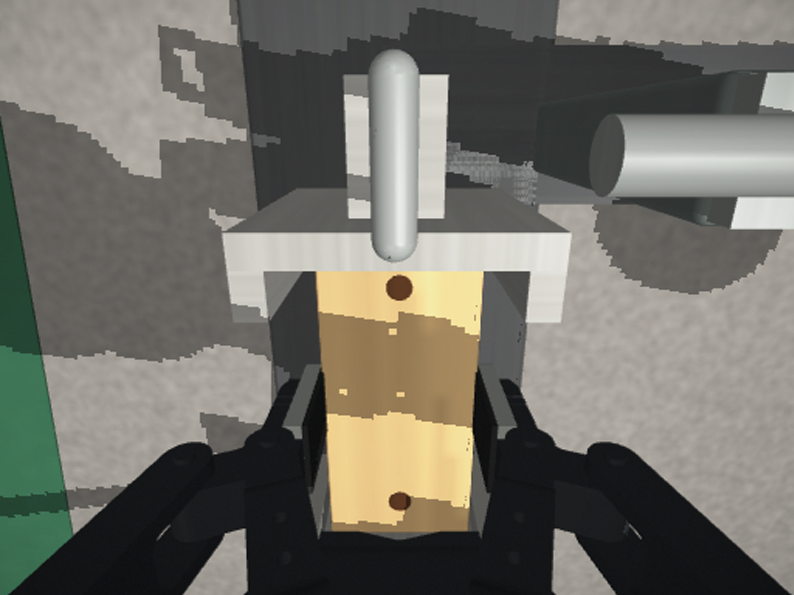

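Request:
drive_tool --series '[{"x": 0,"y": 0,"z": 0,"rx": 0,"ry": 0,"rz": 0,"gripper": 0.5},{"x": 0,"y": 0,"z": 0,"rx": 0,"ry": 0,"rz": 0,"gripper": 0.6},{"x": 0,"y": 0,"z": 0,"rx": 0,"ry": 0,"rz": 0,"gripper": 0.75},{"x": 0,"y": 0,"z": 0,"rx": 0,"ry": 0,"rz": 0,"gripper": 0.75},{"x": 0,"y": 0,"z": 0,"rx": 0,"ry": 0,"rz": 0,"gripper": 0.75},{"x": 0,"y": 0,"z": 0.02,"rx": 0,"ry": 0,"rz": 0,"gripper": 0.75},{"x": 0,"y": 0,"z": 0.05,"rx": 0,"ry": 0,"rz": 0,"gripper": 0.75},{"x": 0,"y": 0,"z": 0.09,"rx": 0,"ry": 0,"rz": 0,"gripper": 0.75},{"x": 0,"y": 0,"z": 0.13,"rx": 0,"ry": 0,"rz": 0,"gripper": 0.75},{"x": 0,"y": 0,"z": 0.16,"rx": 0,"ry": 0,"rz": 0,"gripper": 0.75},{"x": 0,"y": 0,"z": 0.18,"rx": 0,"ry": 0,"rz": 0,"gripper": 0.75},{"x": 0,"y": 0,"z": 0.18,"rx": 0,"ry": 0,"rz": 0,"gripper": 0.75}]'

```text
clock: 21.93
position: [0.5272, 0.2756, 0.1797]
tool_rot: [0.0, 0.672, 0.74, 0.003]
wrist_force: [0.3, 0.6, 0.6]
finger_gap: 0.0639
```

Request:
drive_tool --series '[{"x": 0.005,"y": -0.02,"z": 0,"rx": 0,"ry": 0,"rz": 0,"gripper": 0.8},{"x": 0.015,"y": -0.055,"z": 0,"rx": 0,"ry": 0,"rz": -2,"gripper": 0.8},{"x": 0.025,"y": -0.09,"z": 0,"rx": 0,"ry": 0,"rz": -4,"gripper": 0.8},{"x": 0.035,"y": -0.125,"z": 0,"rx": 0,"ry": 0,"rz": -6,"gripper": 0.8},{"x": 0.045,"y": -0.16,"z": 0,"rx": 0,"ry": 0,"rz": -8,"gripper": 0.8},{"x": 0.055,"y": -0.195,"z": 0,"rx": 0,"ry": 0,"rz": -10,"gripper": 0.8},{"x": 0.065,"y": -0.23,"z": 0,"rx": 0,"ry": 0,"rz": -12,"gripper": 0.8},{"x": 0.075,"y": -0.265,"z": 0,"rx": 0,"ry": 0,"rz": -14,"gripper": 0.8},{"x": 0.085,"y": -0.3,"z": -0.01,"rx": 0,"ry": 0,"rz": -16,"gripper": 0.8},{"x": 0.095,"y": -0.335,"z": -0.03,"rx": 0,"ry": 0,"rz": -16,"gripper": 0.8},{"x": 0.1,"y": -0.365,"z": -0.05,"rx": 0,"ry": 0,"rz": -16,"gripper": 0.8},{"x": 0.1,"y": -0.365,"z": -0.07,"rx": 0,"ry": 0,"rz": -16,"gripper": 0.8}]'

```text
clock: 22.93
position: [0.6251, -0.0981, 0.1041]
tool_rot: [0.001, 0.771, 0.637, -0.001]
wrist_force: [-0.1, -0.4, 0.5]
finger_gap: 0.068
```

Request:
drive_tool --series '[{"x": 0,"y": 0,"z": 0,"rx": 0,"ry": 0,"rz": 0,"gripper": 0.8},{"x": 0,"y": 0,"z": 0,"rx": 0,"ry": 0,"rz": 0,"gripper": 0.8},{"x": 0,"y": 0,"z": 0,"rx": 0,"ry": 0,"rz": 0,"gripper": 0.8}]'

```text
clock: 23.18
position: [0.6256, -0.0896, 0.1056]
tool_rot: [0.0, 0.768, 0.64, 0.0]
wrist_force: [-0.4, 0.3, 0.2]
finger_gap: 0.0681
```

Run:
```python
from h import *
st();s=viewer.snapshot("wrist");up(s["frame"],(0,0,512,384),1.55,"w19")
rect(s,"wrist","spacer0",.012)
t=viewer.snapshot("top");up(t["frame"],(110,90,330,180),2.4,"t19")
```

```text
t 23.18 pos [ 0.6256 -0.0896  0.1056] jawyaw 79.56 z [ 0.  0. -1.] F [-0.4  0.3  0.2] gap 0.0681
spacer0 0.92 [228. 112.  57. 118.] c 623.8 -91.6 dim 50 112 yaw 168.5
```

View pics/w19.png

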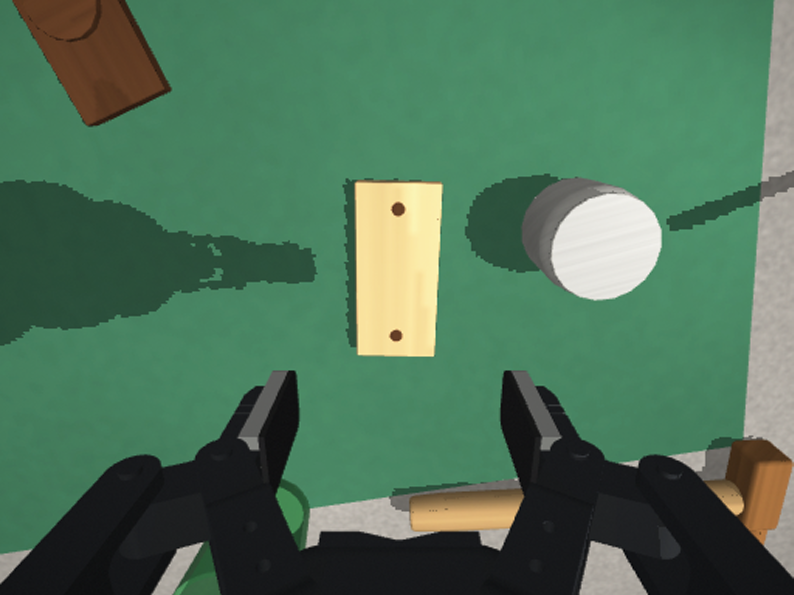

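View pics/t19.png

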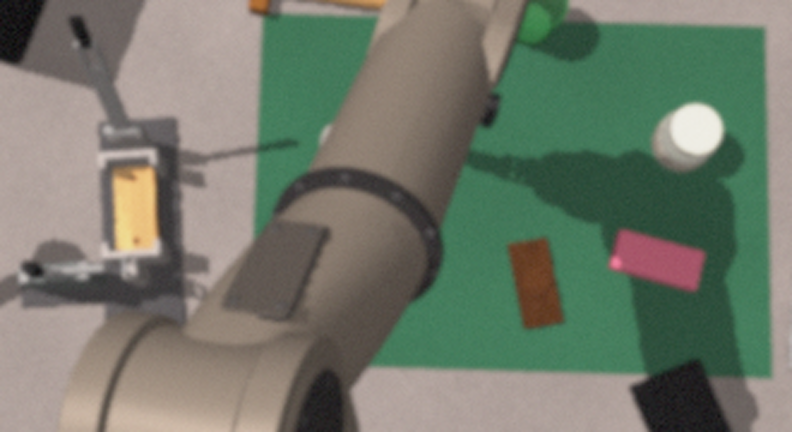

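Run:
```python
from h import *
s=viewer.snapshot("wrist")
for fr in(0,1): boxfit(s,[(356,182.5),(442,183.5),(435,356),(357.5,355.5)],.012,(.625,-.09,-.18),1.55,free=fr)
```

```text
fit [ 0.6258 -0.0912] yaw -11.33 [] err 0.63
fit [ 0.626  -0.0912] yaw -11.33 [0.0111] err 0.53
```

Request:
drive_tool --series '[{"x": 0,"y": -0.0015,"z": -0.03,"rx": 0,"ry": 0,"rz": -0.9,"gripper": 0.8},{"x": 0,"y": -0.0015,"z": -0.065,"rx": 0,"ry": 0,"rz": -0.9,"gripper": 0.8},{"x": 0,"y": -0.0015,"z": -0.095,"rx": 0,"ry": 0,"rz": -0.9,"gripper": 0.8},{"x": 0,"y": -0.0015,"z": -0.12,"rx": 0,"ry": 0,"rz": -0.9,"gripper": 0.75},{"x": 0,"y": -0.0015,"z": -0.132,"rx": 0,"ry": 0,"rz": -0.9,"gripper": 0.7},{"x": 0,"y": -0.0015,"z": -0.137,"rx": 0,"ry": 0,"rz": -0.9,"gripper": 0.65},{"x": 0,"y": -0.0015,"z": -0.137,"rx": 0,"ry": 0,"rz": -0.9,"gripper": 0.62},{"x": 0,"y": -0.0015,"z": -0.137,"rx": 0,"ry": 0,"rz": -0.9,"gripper": 0.62},{"x": 0,"y": -0.0015,"z": -0.137,"rx": 0,"ry": 0,"rz": -0.9,"gripper": 0.62}]'

```text
clock: 24.13
position: [0.6264, -0.092, -0.0303]
tool_rot: [0.001, 0.774, 0.633, 0.001]
wrist_force: [0.1, 0.1, 1.2]
finger_gap: 0.0531
```

Request:
drive_tool --series '[{"x": 0,"y": 0,"z": 0,"rx": 0,"ry": 0,"rz": 0,"gripper": 0.5},{"x": 0,"y": 0,"z": 0,"rx": 0,"ry": 0,"rz": 0,"gripper": 0.4},{"x": 0,"y": 0,"z": 0,"rx": 0,"ry": 0,"rz": 0,"gripper": 0.4},{"x": 0,"y": 0,"z": 0,"rx": 0,"ry": 0,"rz": 0,"gripper": 0.4},{"x": 0,"y": 0,"z": 0,"rx": 0,"ry": 0,"rz": 0,"gripper": 0.4}]'

```text
clock: 24.55
position: [0.6264, -0.092, -0.0299]
tool_rot: [0.001, 0.774, 0.633, 0.001]
wrist_force: [-3.7, -0.1, 12.8]
finger_gap: 0.0479
```

Request:
drive_tool --series '[{"x": 0,"y": 0,"z": 0.01,"rx": 0,"ry": 0,"rz": 0,"gripper": 0.4},{"x": 0,"y": 0,"z": 0.03,"rx": 0,"ry": 0,"rz": 0,"gripper": 0.4},{"x": 0,"y": 0,"z": 0.06,"rx": 0,"ry": 0,"rz": 0,"gripper": 0.4},{"x": 0,"y": 0,"z": 0.09,"rx": 0,"ry": 0,"rz": 0,"gripper": 0.4},{"x": 0,"y": 0,"z": 0.12,"rx": 0,"ry": 0,"rz": 0,"gripper": 0.4},{"x": 0,"y": 0,"z": 0.15,"rx": 0,"ry": 0,"rz": 0,"gripper": 0.4},{"x": 0,"y": 0,"z": 0.18,"rx": 0,"ry": 0,"rz": 0,"gripper": 0.4},{"x": 0,"y": 0,"z": 0.2,"rx": 0,"ry": 0,"rz": 0,"gripper": 0.4},{"x": 0,"y": 0,"z": 0.2,"rx": 0,"ry": 0,"rz": 0,"gripper": 0.4},{"x": 0,"y": 0,"z": 0.2,"rx": 0,"ry": 0,"rz": 0,"gripper": 0.4}]'

```text
clock: 25.38
position: [0.6259, -0.0919, 0.1702]
tool_rot: [0.001, 0.774, 0.633, 0.001]
wrist_force: [0.8, 0.3, -2.0]
finger_gap: 0.0484
```

Run:
```python
from h import *
st();s=viewer.snapshot("wrist");up(s["frame"],(0,0,512,384),1.55,"w20")
p,R=tool();print("need",(np.array([.5256,.2746])-p[:2]).round(4))
```

```text
t 25.38 pos [ 0.6259 -0.0919  0.1702] jawyaw 78.61 z [ 0.003  0.001 -1.   ] F [ 0.8  0.3 -2. ] gap 0.0484
need [-0.0997  0.3663]
```

View pics/w20.png

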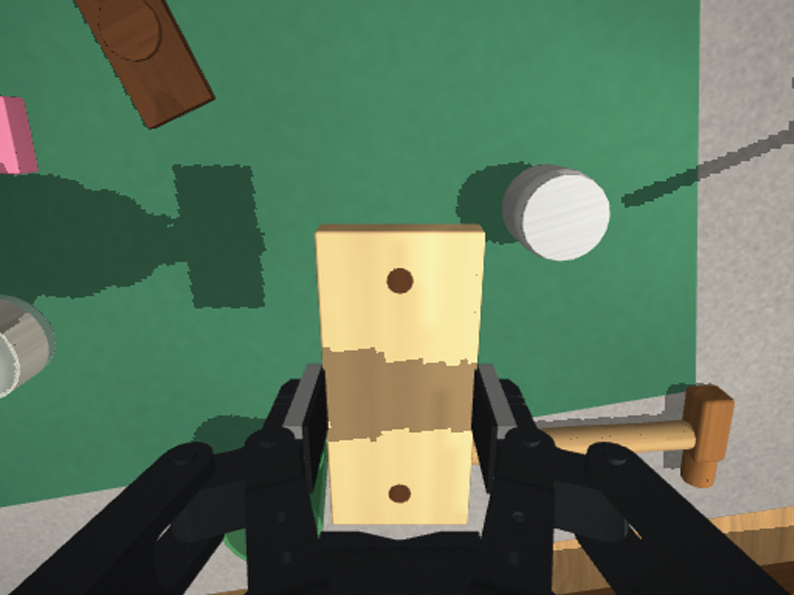

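Request:
drive_tool --series '[{"x": -0.005,"y": 0.02,"z": 0.01,"rx": 0,"ry": 0,"rz": 2,"gripper": 0.4},{"x": -0.015,"y": 0.055,"z": 0.01,"rx": 0,"ry": 0,"rz": 4,"gripper": 0.4},{"x": -0.025,"y": 0.09,"z": 0.01,"rx": 0,"ry": 0,"rz": 6,"gripper": 0.4},{"x": -0.035,"y": 0.125,"z": 0.01,"rx": 0,"ry": 0,"rz": 8,"gripper": 0.4},{"x": -0.045,"y": 0.16,"z": 0.01,"rx": 0,"ry": 0,"rz": 10,"gripper": 0.4},{"x": -0.055,"y": 0.195,"z": 0.01,"rx": 0,"ry": 0,"rz": 12,"gripper": 0.4},{"x": -0.065,"y": 0.23,"z": 0.01,"rx": 0,"ry": 0,"rz": 14,"gripper": 0.4},{"x": -0.075,"y": 0.265,"z": 0.01,"rx": 0,"ry": 0,"rz": 16,"gripper": 0.4},{"x": -0.085,"y": 0.3,"z": 0.01,"rx": 0,"ry": 0,"rz": 16.9,"gripper": 0.4},{"x": -0.095,"y": 0.335,"z": 0.01,"rx": 0,"ry": 0,"rz": 16.9,"gripper": 0.4},{"x": -0.098,"y": 0.36,"z": 0.01,"rx": 0,"ry": 0,"rz": 16.9,"gripper": 0.4},{"x": -0.098,"y": 0.366,"z": 0.01,"rx": 0,"ry": 0,"rz": 16.9,"gripper": 0.4}]'

```text
clock: 26.43
position: [0.5249, 0.2791, 0.1769]
tool_rot: [-0.001, 0.67, 0.742, -0.001]
wrist_force: [0.3, 0.1, -0.3]
finger_gap: 0.048
```

Request:
drive_tool --series '[{"x": 0,"y": 0,"z": -0.02,"rx": 0,"ry": 0,"rz": 0,"gripper": 0.4},{"x": 0,"y": 0,"z": -0.05,"rx": 0,"ry": 0,"rz": 0,"gripper": 0.4},{"x": 0,"y": 0,"z": -0.08,"rx": 0,"ry": 0,"rz": 0,"gripper": 0.4},{"x": 0,"y": 0,"z": -0.1,"rx": 0,"ry": 0,"rz": 0,"gripper": 0.4},{"x": 0,"y": 0,"z": -0.11,"rx": 0,"ry": 0,"rz": 0,"gripper": 0.4},{"x": 0,"y": 0,"z": -0.11,"rx": 0,"ry": 0,"rz": 0,"gripper": 0.4},{"x": 0,"y": 0,"z": -0.11,"rx": 0,"ry": 0,"rz": 0,"gripper": 0.4},{"x": 0,"y": 0,"z": -0.11,"rx": 0,"ry": 0,"rz": 0,"gripper": 0.4}]'

```text
clock: 27.1
position: [0.528, 0.2742, 0.0692]
tool_rot: [0.0, 0.672, 0.74, 0.001]
wrist_force: [0.0, -0.5, -0.7]
finger_gap: 0.0485
```

Run:
```python
from h import *
st();s=viewer.snapshot("wrist");up(s["frame"],(185,105,145,80),5.4,"w21")
```

```text
t 27.1 pos [0.528  0.2742 0.0692] jawyaw 95.49 z [ 0.001  0.001 -1.   ] F [ 0.  -0.5 -0.7] gap 0.0485
```

View pics/w21.png

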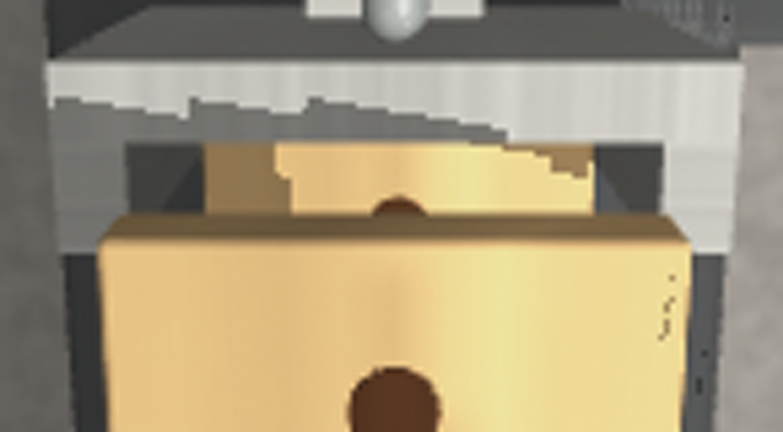

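Run:
```python
from h import *
s=viewer.snapshot("wrist");p,R=tool();f=lambda u,v:((u+.5)/5.4-.5+185,(v+.5)/5.4-.5+105)
for a,b,z in((394,143,.078),(396,215,p[2]+.0299),(396,240,p[2]+.0419)): print((R.T@(plane(s,f(a,b),z)-p)).round(4))
```

```text
[-0.0005 -0.0593 -0.0087]
[-0.0003 -0.0561 -0.03  ]
[-0.0003 -0.0564 -0.042 ]
```

Request:
drive_tool --series '[{"x": -0.0005,"y": 0,"z": -0.01,"rx": 0,"ry": 0,"rz": 0,"gripper": 0.4},{"x": -0.0005,"y": 0,"z": -0.022,"rx": 0,"ry": 0,"rz": 0,"gripper": 0.4},{"x": -0.0005,"y": 0,"z": -0.036,"rx": 0,"ry": 0,"rz": 0,"gripper": 0.4},{"x": -0.0005,"y": 0,"z": -0.05,"rx": 0,"ry": 0,"rz": 0,"gripper": 0.4},{"x": -0.0005,"y": 0,"z": -0.056,"rx": 0,"ry": 0,"rz": 0,"gripper": 0.4},{"x": -0.0005,"y": 0,"z": -0.06,"rx": 0,"ry": 0,"rz": 0,"gripper": 0.4},{"x": -0.0005,"y": 0,"z": -0.06,"rx": 0,"ry": 0,"rz": 0,"gripper": 0.4},{"x": -0.0005,"y": 0,"z": -0.06,"rx": 0,"ry": 0,"rz": 0,"gripper": 0.4}]'

```text
clock: 27.87
position: [0.5266, 0.2739, 0.0082]
tool_rot: [-0.0, 0.672, 0.74, -0.0]
wrist_force: [-3.2, -1.2, 6.0]
finger_gap: 0.0481
```

Run:
```python
from h import *
st();s=viewer.snapshot("wrist");up(s["frame"],(0,0,512,384),1.55,"w22")
```

```text
t 27.87 pos [0.5266 0.2739 0.0082] jawyaw 95.5 z [-0.001 -0.    -1.   ] F [-3.2 -1.2  6. ] gap 0.0481
```

View pics/w22.png

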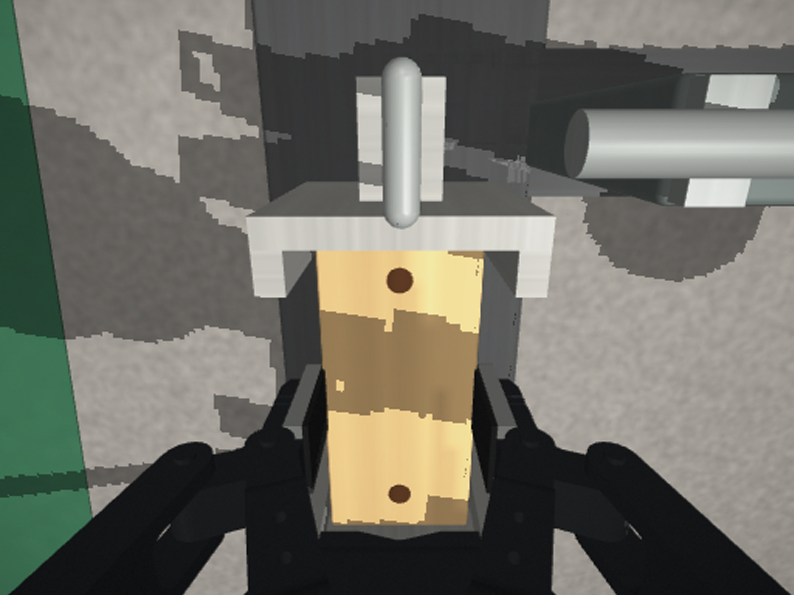

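Request:
drive_tool --series '[{"x": 0,"y": 0,"z": 0,"rx": 0,"ry": 0,"rz": 0,"gripper": 0.5},{"x": 0,"y": 0,"z": 0,"rx": 0,"ry": 0,"rz": 0,"gripper": 0.6},{"x": 0,"y": 0,"z": 0,"rx": 0,"ry": 0,"rz": 0,"gripper": 0.75},{"x": 0,"y": 0,"z": 0,"rx": 0,"ry": 0,"rz": 0,"gripper": 0.75},{"x": 0,"y": 0,"z": 0,"rx": 0,"ry": 0,"rz": 0,"gripper": 0.75},{"x": 0,"y": 0,"z": 0.02,"rx": 0,"ry": 0,"rz": 0,"gripper": 0.75},{"x": 0,"y": 0,"z": 0.05,"rx": 0,"ry": 0,"rz": 0,"gripper": 0.75},{"x": 0,"y": 0,"z": 0.09,"rx": 0,"ry": 0,"rz": 0,"gripper": 0.75},{"x": 0,"y": 0,"z": 0.13,"rx": 0,"ry": 0,"rz": 0,"gripper": 0.75},{"x": 0,"y": 0,"z": 0.16,"rx": 0,"ry": 0,"rz": 0,"gripper": 0.75},{"x": 0,"y": 0,"z": 0.18,"rx": 0,"ry": 0,"rz": 0,"gripper": 0.75},{"x": 0,"y": 0,"z": 0.18,"rx": 0,"ry": 0,"rz": 0,"gripper": 0.75}]'

```text
clock: 28.92
position: [0.5287, 0.275, 0.1927]
tool_rot: [0.0, 0.672, 0.74, 0.003]
wrist_force: [0.3, 0.2, 1.3]
finger_gap: 0.0644
```

Request:
drive_tool --series '[{"x": -0.005,"y": -0.02,"z": 0,"rx": 0,"ry": 0,"rz": 0,"gripper": 0.8},{"x": -0.01,"y": -0.055,"z": 0,"rx": 0,"ry": 0,"rz": 1,"gripper": 0.8},{"x": -0.015,"y": -0.09,"z": 0,"rx": 0,"ry": 0,"rz": 1,"gripper": 0.8},{"x": -0.02,"y": -0.125,"z": 0,"rx": 0,"ry": 0,"rz": 2,"gripper": 0.8},{"x": -0.025,"y": -0.16,"z": 0,"rx": 0,"ry": 0,"rz": 3,"gripper": 0.8},{"x": -0.03,"y": -0.195,"z": 0,"rx": 0,"ry": 0,"rz": 4,"gripper": 0.8},{"x": -0.035,"y": -0.23,"z": 0,"rx": 0,"ry": 0,"rz": 5,"gripper": 0.8},{"x": -0.04,"y": -0.265,"z": 0,"rx": 0,"ry": 0,"rz": 6,"gripper": 0.8},{"x": -0.045,"y": -0.3,"z": 0,"rx": 0,"ry": 0,"rz": 6.5,"gripper": 0.8},{"x": -0.05,"y": -0.335,"z": 0,"rx": 0,"ry": 0,"rz": 6.5,"gripper": 0.8},{"x": -0.055,"y": -0.36,"z": 0,"rx": 0,"ry": 0,"rz": 6.5,"gripper": 0.8},{"x": -0.055,"y": -0.38,"z": 0,"rx": 0,"ry": 0,"rz": 6.5,"gripper": 0.8}]'

```text
clock: 29.92
position: [0.4704, -0.1084, 0.1877]
tool_rot: [-0.0, 0.63, 0.776, -0.0]
wrist_force: [-0.1, 0.4, 1.0]
finger_gap: 0.0683
```

Request:
drive_tool --series '[{"x": -0.005,"y": -0.03,"z": -0.02,"rx": 0,"ry": 0,"rz": 0,"gripper": 0.8},{"x": -0.01,"y": -0.06,"z": -0.04,"rx": 0,"ry": 0,"rz": 0,"gripper": 0.8},{"x": -0.02,"y": -0.09,"z": -0.06,"rx": 0,"ry": 0,"rz": 0,"gripper": 0.8},{"x": -0.02,"y": -0.11,"z": -0.08,"rx": 0,"ry": 0,"rz": 0,"gripper": 0.8},{"x": -0.02,"y": -0.123,"z": -0.09,"rx": 0,"ry": 0,"rz": 0,"gripper": 0.8},{"x": -0.02,"y": -0.123,"z": -0.09,"rx": 0,"ry": 0,"rz": 0,"gripper": 0.8},{"x": -0.02,"y": -0.123,"z": -0.09,"rx": 0,"ry": 0,"rz": 0,"gripper": 0.8},{"x": -0.02,"y": -0.123,"z": -0.09,"rx": 0,"ry": 0,"rz": 0,"gripper": 0.8}]'

```text
clock: 30.58
position: [0.452, -0.2283, 0.0983]
tool_rot: [-0.0, 0.629, 0.777, 0.0]
wrist_force: [-0.2, -0.3, -0.3]
finger_gap: 0.0685
```

Run:
```python
from h import *
st();s=viewer.snapshot("wrist");up(s["frame"],(0,0,512,384),1.55,"w23")
rect(s,"wrist","cover",.01)
t=viewer.snapshot("top");up(t["frame"],(110,90,330,180),2.4,"t23")
```

```text
t 30.58 pos [ 0.452  -0.2283  0.0983] jawyaw 102.03 z [-0.  0. -1.] F [-0.2 -0.3 -0.3] gap 0.0685
cover 0.96 [226. 119.  58. 115.] c 450.9 -231.2 dim 110 50 yaw 11.7
```

View pics/w23.png

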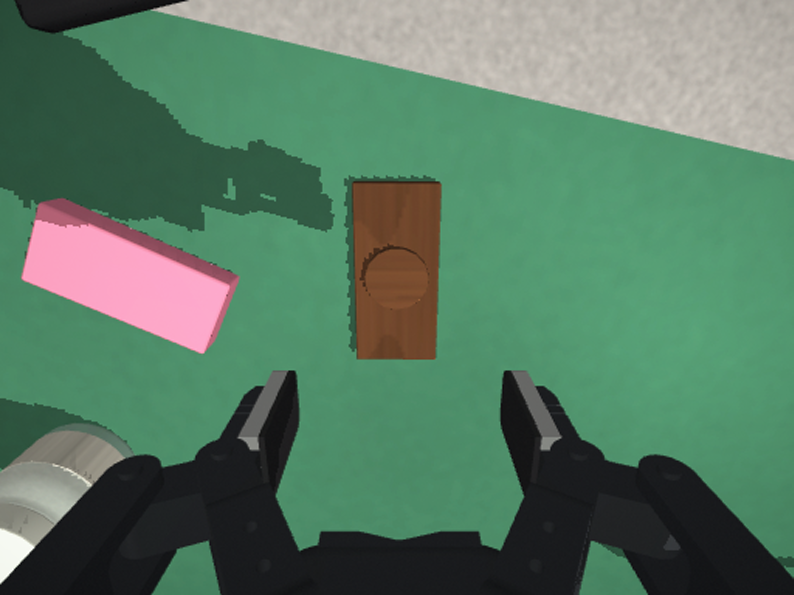

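View pics/t23.png

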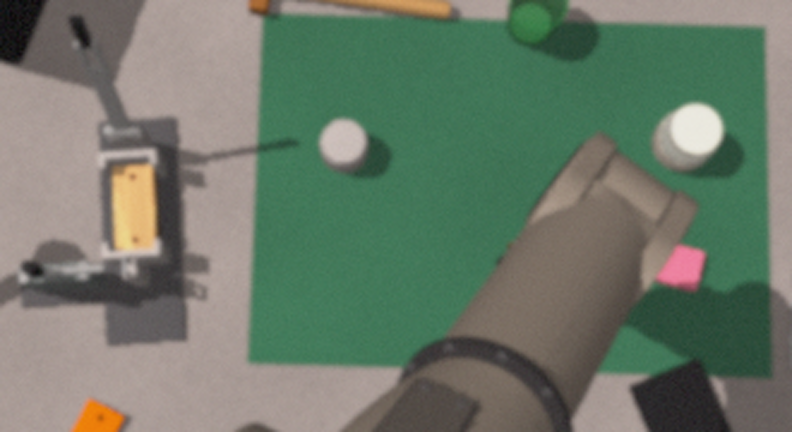

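Run:
```python
from h import *
s=viewer.snapshot("wrist")
for fr in(0,1): boxfit(s,[(353.5,183),(440.5,183),(436.5,359),(357,359)],.010,(.45,-.23,.2),1.55,free=fr)
```

```text
fit [ 0.4521 -0.2301] yaw 11.91 [] err 0.88
fit [ 0.4524 -0.2301] yaw 11.91 [0.0089] err 0.76
```

Request:
drive_tool --series '[{"x": 0,"y": -0.0015,"z": -0.03,"rx": 0,"ry": 0,"rz": 0,"gripper": 0.8},{"x": 0,"y": -0.0015,"z": -0.065,"rx": 0,"ry": 0,"rz": 0,"gripper": 0.8},{"x": 0,"y": -0.0015,"z": -0.095,"rx": 0,"ry": 0,"rz": 0,"gripper": 0.8},{"x": 0,"y": -0.0015,"z": -0.115,"rx": 0,"ry": 0,"rz": 0,"gripper": 0.75},{"x": 0,"y": -0.0015,"z": -0.126,"rx": 0,"ry": 0,"rz": 0,"gripper": 0.7},{"x": 0,"y": -0.0015,"z": -0.131,"rx": 0,"ry": 0,"rz": 0,"gripper": 0.65},{"x": 0,"y": -0.0015,"z": -0.131,"rx": 0,"ry": 0,"rz": 0,"gripper": 0.62},{"x": 0,"y": -0.0015,"z": -0.131,"rx": 0,"ry": 0,"rz": 0,"gripper": 0.62},{"x": 0,"y": -0.0015,"z": -0.131,"rx": 0,"ry": 0,"rz": 0,"gripper": 0.62}]'

```text
clock: 31.53
position: [0.4527, -0.2306, -0.0317]
tool_rot: [0.001, 0.629, 0.777, 0.0]
wrist_force: [-1.2, 0.1, 0.5]
finger_gap: 0.0536
```

Request:
drive_tool --series '[{"x": 0,"y": 0,"z": 0,"rx": 0,"ry": 0,"rz": 0,"gripper": 0.5},{"x": 0,"y": 0,"z": 0,"rx": 0,"ry": 0,"rz": 0,"gripper": 0.4},{"x": 0,"y": 0,"z": 0,"rx": 0,"ry": 0,"rz": 0,"gripper": 0.4},{"x": 0,"y": 0,"z": 0,"rx": 0,"ry": 0,"rz": 0,"gripper": 0.4},{"x": 0,"y": 0,"z": 0,"rx": 0,"ry": 0,"rz": 0,"gripper": 0.4}]'

```text
clock: 31.95
position: [0.4527, -0.2306, -0.0314]
tool_rot: [0.001, 0.629, 0.777, 0.001]
wrist_force: [-3.3, 2.0, 18.5]
finger_gap: 0.0483
```

Request:
drive_tool --series '[{"x": 0,"y": 0,"z": 0,"rx": 0,"ry": 0,"rz": 0,"gripper": 0.65},{"x": 0,"y": 0,"z": 0,"rx": 0,"ry": 0,"rz": 0,"gripper": 0.65},{"x": 0,"y": 0,"z": -0.001,"rx": 0,"ry": 0,"rz": 0,"gripper": 0.65},{"x": 0,"y": 0,"z": -0.002,"rx": 0,"ry": 0,"rz": 0,"gripper": 0.65},{"x": 0,"y": 0,"z": -0.002,"rx": 0,"ry": 0,"rz": 0,"gripper": 0.65},{"x": 0,"y": 0,"z": -0.002,"rx": 0,"ry": 0,"rz": 0,"gripper": 0.65}]'

```text
clock: 32.45
position: [0.4517, -0.2304, -0.035]
tool_rot: [-0.0, 0.629, 0.777, -0.0]
wrist_force: [0.5, -0.0, 0.4]
finger_gap: 0.0554
```

Request:
drive_tool --series '[{"x": 0,"y": 0,"z": 0,"rx": 0,"ry": 0,"rz": 0,"gripper": 0.5},{"x": 0,"y": 0,"z": 0,"rx": 0,"ry": 0,"rz": 0,"gripper": 0.4},{"x": 0,"y": 0,"z": 0,"rx": 0,"ry": 0,"rz": 0,"gripper": 0.4},{"x": 0,"y": 0,"z": 0,"rx": 0,"ry": 0,"rz": 0,"gripper": 0.4},{"x": 0,"y": 0,"z": 0,"rx": 0,"ry": 0,"rz": 0,"gripper": 0.4}]'

```text
clock: 32.87
position: [0.4521, -0.2308, -0.034]
tool_rot: [0.0, 0.63, 0.777, 0.0]
wrist_force: [-4.3, 2.7, 29.4]
finger_gap: 0.0484
```

Request:
drive_tool --series '[{"x": 0,"y": 0,"z": 0.01,"rx": 0,"ry": 0,"rz": 0,"gripper": 0.4},{"x": 0,"y": 0,"z": 0.03,"rx": 0,"ry": 0,"rz": 0,"gripper": 0.4},{"x": 0,"y": 0,"z": 0.06,"rx": 0,"ry": 0,"rz": 0,"gripper": 0.4},{"x": 0,"y": 0,"z": 0.09,"rx": 0,"ry": 0,"rz": 0,"gripper": 0.4},{"x": 0,"y": 0,"z": 0.12,"rx": 0,"ry": 0,"rz": 0,"gripper": 0.4},{"x": 0,"y": 0,"z": 0.15,"rx": 0,"ry": 0,"rz": 0,"gripper": 0.4},{"x": 0,"y": 0,"z": 0.18,"rx": 0,"ry": 0,"rz": 0,"gripper": 0.4},{"x": 0,"y": 0,"z": 0.2,"rx": 0,"ry": 0,"rz": 0,"gripper": 0.4},{"x": 0,"y": 0,"z": 0.2,"rx": 0,"ry": 0,"rz": 0,"gripper": 0.4},{"x": 0,"y": 0,"z": 0.2,"rx": 0,"ry": 0,"rz": 0,"gripper": 0.4}]'

```text
clock: 33.7
position: [0.4522, -0.2303, 0.1658]
tool_rot: [0.001, 0.629, 0.777, 0.001]
wrist_force: [0.4, 0.4, -2.0]
finger_gap: 0.048
```

Run:
```python
from h import *
st();s=viewer.snapshot("wrist");up(s["frame"],(0,0,512,384),1.55,"w24")
p,R=tool();print("need",(np.array([.5266,.2744])-p[:2]).round(4))
```

```text
t 33.7 pos [ 0.4522 -0.2303  0.1658] jawyaw 102.03 z [ 0.002  0.    -1.   ] F [ 0.4  0.4 -2. ] gap 0.048
need [0.075  0.5044]
```

View pics/w24.png

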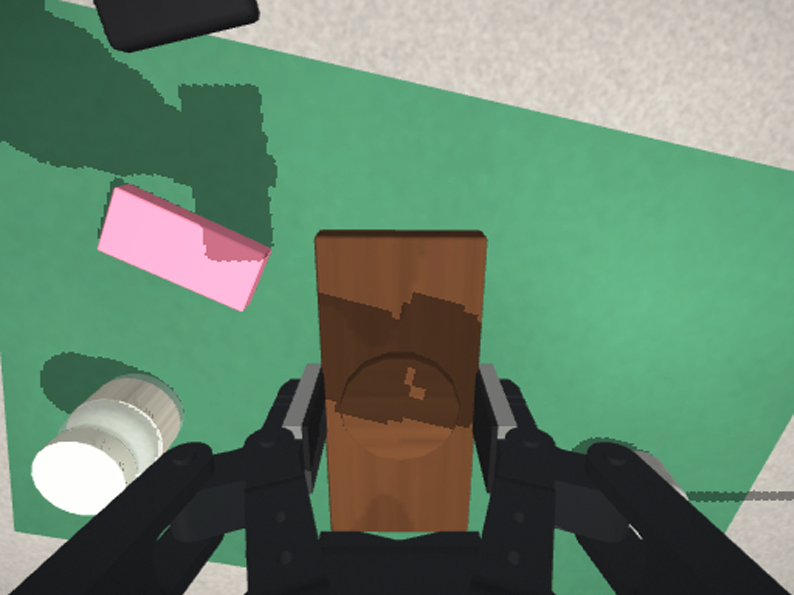

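Request:
drive_tool --series '[{"x": 0.005,"y": 0.02,"z": 0.01,"rx": 0,"ry": 0,"rz": 0,"gripper": 0.4},{"x": 0.01,"y": 0.055,"z": 0.02,"rx": 0,"ry": 0,"rz": -1,"gripper": 0.4},{"x": 0.015,"y": 0.09,"z": 0.02,"rx": 0,"ry": 0,"rz": -2,"gripper": 0.4},{"x": 0.02,"y": 0.125,"z": 0.02,"rx": 0,"ry": 0,"rz": -3,"gripper": 0.4},{"x": 0.025,"y": 0.16,"z": 0.02,"rx": 0,"ry": 0,"rz": -4,"gripper": 0.4},{"x": 0.03,"y": 0.195,"z": 0.02,"rx": 0,"ry": 0,"rz": -5,"gripper": 0.4},{"x": 0.035,"y": 0.23,"z": 0.02,"rx": 0,"ry": 0,"rz": -6.5,"gripper": 0.4},{"x": 0.04,"y": 0.265,"z": 0.02,"rx": 0,"ry": 0,"rz": -6.5,"gripper": 0.4},{"x": 0.045,"y": 0.3,"z": 0.02,"rx": 0,"ry": 0,"rz": -6.5,"gripper": 0.4},{"x": 0.05,"y": 0.335,"z": 0.02,"rx": 0,"ry": 0,"rz": -6.5,"gripper": 0.4},{"x": 0.06,"y": 0.37,"z": 0.02,"rx": 0,"ry": 0,"rz": -6.5,"gripper": 0.4},{"x": 0.06,"y": 0.4,"z": 0.02,"rx": 0,"ry": 0,"rz": -6.5,"gripper": 0.4}]'

```text
clock: 34.75
position: [0.5119, 0.1719, 0.1835]
tool_rot: [-0.0, 0.672, 0.741, -0.001]
wrist_force: [0.6, -0.3, -1.4]
finger_gap: 0.0482
```

Request:
drive_tool --series '[{"x": 0.005,"y": 0.03,"z": 0,"rx": 0,"ry": 0,"rz": 0,"gripper": 0.4},{"x": 0.01,"y": 0.06,"z": 0,"rx": 0,"ry": 0,"rz": 0,"gripper": 0.4},{"x": 0.015,"y": 0.09,"z": 0,"rx": 0,"ry": 0,"rz": 0,"gripper": 0.4},{"x": 0.015,"y": 0.104,"z": 0,"rx": 0,"ry": 0,"rz": 0,"gripper": 0.4},{"x": 0.015,"y": 0.104,"z": -0.03,"rx": 0,"ry": 0,"rz": 0,"gripper": 0.4},{"x": 0.015,"y": 0.104,"z": -0.06,"rx": 0,"ry": 0,"rz": 0,"gripper": 0.4},{"x": 0.015,"y": 0.104,"z": -0.09,"rx": 0,"ry": 0,"rz": 0,"gripper": 0.4},{"x": 0.015,"y": 0.104,"z": -0.11,"rx": 0,"ry": 0,"rz": 0,"gripper": 0.4},{"x": 0.015,"y": 0.104,"z": -0.12,"rx": 0,"ry": 0,"rz": 0,"gripper": 0.4},{"x": 0.015,"y": 0.104,"z": -0.12,"rx": 0,"ry": 0,"rz": 0,"gripper": 0.4},{"x": 0.015,"y": 0.104,"z": -0.12,"rx": 0,"ry": 0,"rz": 0,"gripper": 0.4},{"x": 0.015,"y": 0.104,"z": -0.12,"rx": 0,"ry": 0,"rz": 0,"gripper": 0.4}]'

```text
clock: 35.75
position: [0.5274, 0.2737, 0.066]
tool_rot: [0.0, 0.672, 0.74, 0.001]
wrist_force: [-0.7, -0.8, -0.7]
finger_gap: 0.0481
```

Run:
```python
from h import *
st();s=viewer.snapshot("wrist");up(s["frame"],(185,105,145,80),5.4,"w25")
```

```text
t 35.75 pos [0.5274 0.2737 0.066 ] jawyaw 95.49 z [ 0.001  0.001 -1.   ] F [-0.7 -0.8 -0.7] gap 0.0481
```

View pics/w25.png

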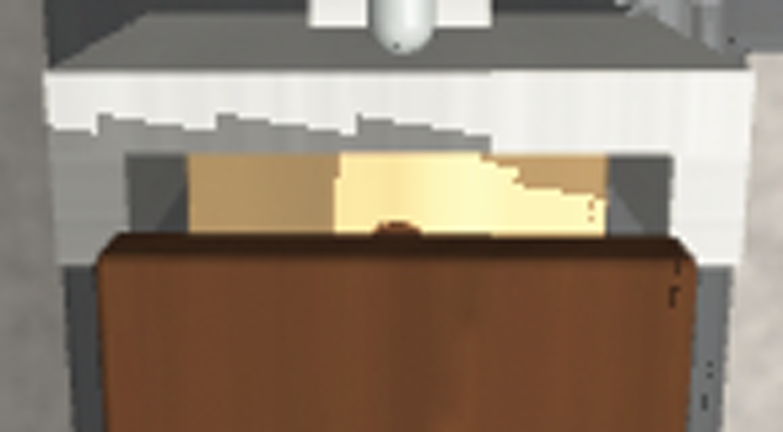

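Run:
```python
from h import *
s=viewer.snapshot("wrist");p,R=tool();f=lambda u,v:((u+.5)/5.4-.5+185,(v+.5)/5.4-.5+105)
for a,b,z in((398,154,.078),(400,233,p[2]+.034),(400,255,p[2]+.044)): print((R.T@(plane(s,f(a,b),z)-p)).round(4))
```

```text
[-0.0002 -0.0587 -0.0117]
[-0.0001 -0.0554 -0.0341]
[-0.0001 -0.0556 -0.0441]
```

Request:
drive_tool --series '[{"x": -0.0005,"y": 0,"z": -0.01,"rx": 0,"ry": 0,"rz": 0,"gripper": 0.4},{"x": -0.0005,"y": 0,"z": -0.02,"rx": 0,"ry": 0,"rz": 0,"gripper": 0.4},{"x": -0.0005,"y": 0,"z": -0.03,"rx": 0,"ry": 0,"rz": 0,"gripper": 0.4},{"x": -0.0005,"y": 0,"z": -0.04,"rx": 0,"ry": 0,"rz": 0,"gripper": 0.4},{"x": -0.0005,"y": 0,"z": -0.046,"rx": 0,"ry": 0,"rz": 0,"gripper": 0.4},{"x": -0.0005,"y": 0,"z": -0.049,"rx": 0,"ry": 0,"rz": 0,"gripper": 0.4},{"x": -0.0005,"y": 0,"z": -0.049,"rx": 0,"ry": 0,"rz": 0,"gripper": 0.4},{"x": -0.0005,"y": 0,"z": -0.049,"rx": 0,"ry": 0,"rz": 0,"gripper": 0.4}]'

```text
clock: 36.52
position: [0.5258, 0.2732, 0.0161]
tool_rot: [-0.0, 0.672, 0.74, -0.001]
wrist_force: [-6.4, -1.9, 12.1]
finger_gap: 0.0485
```

Run:
```python
from h import *
st();s=viewer.snapshot("wrist");up(s["frame"],(0,0,512,384),1.55,"w26")
```

```text
t 36.52 pos [0.5258 0.2732 0.0161] jawyaw 95.5 z [-0.001 -0.    -1.   ] F [-6.4 -1.9 12.1] gap 0.0485
```

View pics/w26.png

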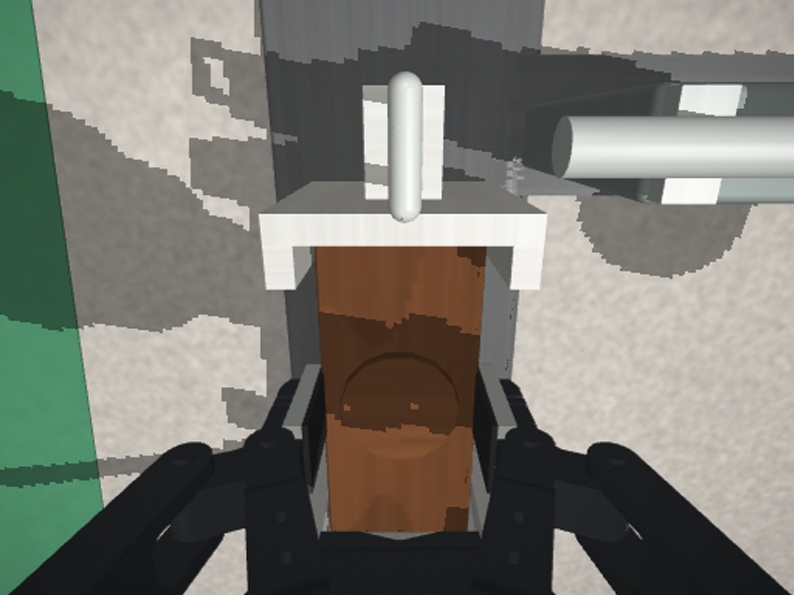

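Request:
drive_tool --series '[{"x": 0,"y": 0,"z": 0,"rx": 0,"ry": 0,"rz": 0,"gripper": 0.5},{"x": 0,"y": 0,"z": 0,"rx": 0,"ry": 0,"rz": 0,"gripper": 0.6},{"x": 0,"y": 0,"z": 0,"rx": 0,"ry": 0,"rz": 0,"gripper": 0.75},{"x": 0,"y": 0,"z": 0,"rx": 0,"ry": 0,"rz": 0,"gripper": 0.75},{"x": 0,"y": 0,"z": 0,"rx": 0,"ry": 0,"rz": 0,"gripper": 0.75},{"x": 0,"y": 0,"z": 0.02,"rx": 0,"ry": 0,"rz": 0,"gripper": 0.75},{"x": 0,"y": 0,"z": 0.05,"rx": 0,"ry": 0,"rz": 0,"gripper": 0.75},{"x": 0,"y": 0,"z": 0.09,"rx": 0,"ry": 0,"rz": 0,"gripper": 0.75},{"x": -0.03,"y": 0,"z": 0.13,"rx": 0,"ry": 0,"rz": 0,"gripper": 0.75},{"x": -0.05,"y": 0,"z": 0.17,"rx": 0,"ry": 0,"rz": 0,"gripper": 0.75},{"x": -0.06,"y": 0,"z": 0.21,"rx": 0,"ry": 0,"rz": 0,"gripper": 0.75},{"x": -0.06,"y": 0,"z": 0.24,"rx": 0,"ry": 0,"rz": 0,"gripper": 0.75}]'

```text
clock: 37.57
position: [0.4642, 0.2732, 0.2576]
tool_rot: [-0.0, 0.672, 0.741, -0.0]
wrist_force: [2.1, 0.5, 0.4]
finger_gap: 0.0642
```

Request:
drive_tool --series '[{"x": 0,"y": 0,"z": 0,"rx": 0,"ry": 0,"rz": 0,"gripper": 0.3},{"x": 0,"y": 0,"z": 0,"rx": 0,"ry": 0,"rz": 0,"gripper": 0.0},{"x": 0,"y": 0,"z": 0,"rx": 0,"ry": 0,"rz": 0,"gripper": 0.0},{"x": 0,"y": 0,"z": 0,"rx": 0,"ry": 0,"rz": 0,"gripper": 0.0}]'

```text
clock: 37.9
position: [0.4659, 0.2733, 0.255]
tool_rot: [-0.0, 0.672, 0.74, -0.001]
wrist_force: [0.3, -0.2, -0.6]
finger_gap: 0.0157
```

Run:
```python
from h import *
st();W=viewer.snapshot("wrist");up(W["frame"],(0,0,512,384),1.55,"w27")
S=viewer.snapshot("scene");up(S["frame"],(220,170,180,160),4,"s27")
T=viewer.snapshot("top");up(T["frame"],(90,80,120,170),3.5,"t27")
for n in ["bar_grip","bar_hinge","bolt_knob"]:
    for c in ("wrist","scene","top"): print(n,c,[(np.round(a["uv"],1).tolist(),round(a["confidence"],2)) for a in viewer.pinpoint(c,n)])
```

```text
t 37.9 pos [0.4659 0.2733 0.255 ] jawyaw 95.5 z [-0.001 -0.001 -1.   ] F [ 0.3 -0.2 -0.6] gap 0.0157
bar_grip wrist []
bar_grip scene [([273.1, 213.6], 0.87)]
bar_grip top [([141.8, 102.8], 0.55)]
bar_hinge wrist [([252.4, 269.9], 0.82)]
bar_hinge scene [([285.5, 277.4], 0.92)]
bar_hinge top [([158.3, 142.6], 0.86)]
bolt_knob wrist [([359.8, 150.8], 0.92)]
bolt_knob scene [([367.4, 247.4], 0.48), ([307.2, 287.8], 0.38)]
bolt_knob top []
```

View pics/w27.png

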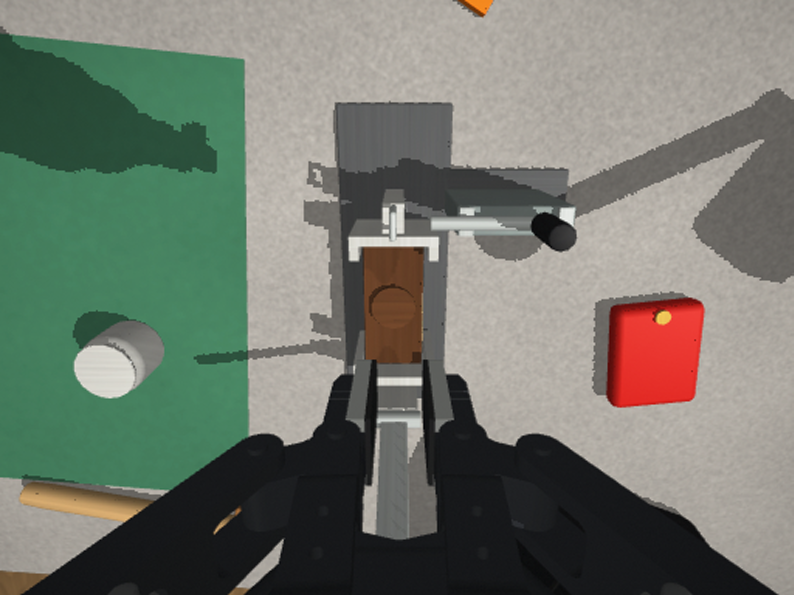

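View pics/s27.png

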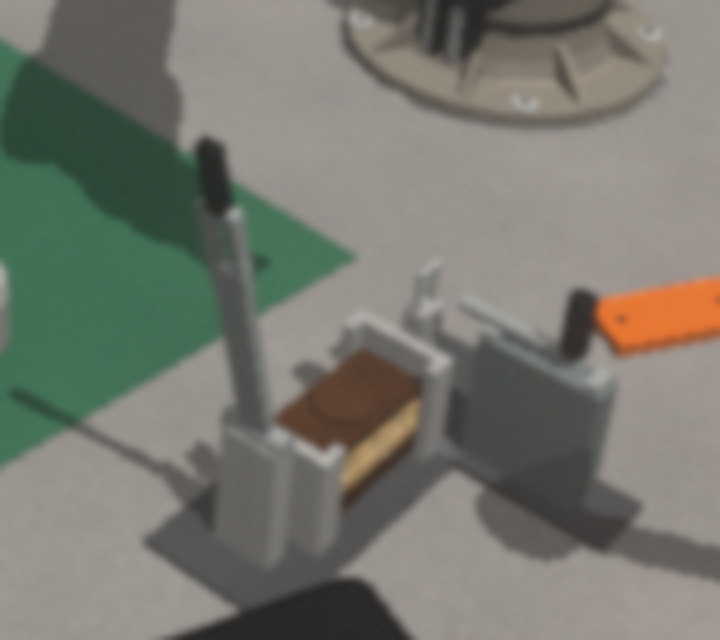

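View pics/t27.png

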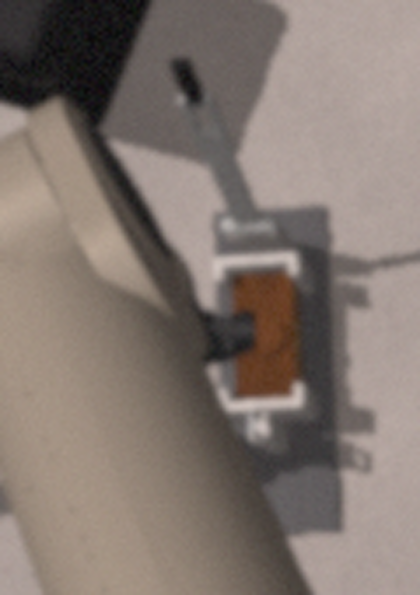

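Run:
```python
from h import *
T=viewer.snapshot("top")
for z in(.0,.1,.15): print("bag corner",z,plane(T,(130,75),z).round(3),plane(T,(118,112),z).round(3))
yaw=np.radians(5.48);c=np.array([.5261,.2745]);e=np.array([np.cos(yaw),np.sin(yaw)]);H=c+.086*e
p,_=tool();print("H",H,p)
off=.024
def row(xl,zt):
    w=H+xl*e;return (w[0]-p[0]).round(3),(w[1]-p[1]).round(3),round(zt-off-p[2],3)
print("start above",row(.095,.36),"low",row(.095,.285))
for d in range(105,-1,-7):
    t=np.radians(d);r=.21
    print(d,row(-r*np.cos(t)+.005*np.sin(t)+.011,.098+r*np.sin(t)+.005*np.cos(t)))
```

```text
bag corner 0.0 [0.859 0.416 0.   ] [0.736 0.445 0.   ]
bag corner 0.1 [0.819 0.386 0.1  ] [0.704 0.413 0.1  ]
bag corner 0.15 [0.799 0.371 0.15 ] [0.688 0.397 0.15 ]
H [0.61170695 0.28271285] [0.46629338 0.27354729 0.25605285]
start above (np.float64(0.24), np.float64(0.018), np.float64(0.08)) low (np.float64(0.24), np.float64(0.018), np.float64(0.005))
105 (np.float64(0.215), np.float64(0.016), np.float64(0.019))
98 (np.float64(0.19), np.float64(0.013), np.float64(0.025))
91 (np.float64(0.165), np.float64(0.011), np.float64(0.028))
84 (np.float64(0.139), np.float64(0.009), np.float64(0.027))
77 (np.float64(0.114), np.float64(0.006), np.float64(0.024))
70 (np.float64(0.09), np.float64(0.004), np.float64(0.017))
63 (np.float64(0.066), np.float64(0.002), np.float64(0.007))
56 (np.float64(0.044), np.float64(-0.001), np.float64(-0.005))
49 (np.float64(0.023), np.float64(-0.003), np.float64(-0.02))
42 (np.float64(0.004), np.float64(-0.004), np.float64(-0.038))
35 (np.float64(-0.012), np.float64(-0.006), np.float64(-0.058))
28 (np.float64(-0.026), np.float64(-0.007), np.float64(-0.079))
21 (np.float64(-0.037), np.float64(-0.008), np.float64(-0.102))
14 (np.float64(-0.045), np.float64(-0.009), np.float64(-0.126))
7 (np.float64(-0.051), np.float64(-0.01), np.float64(-0.151))
0 (np.float64(-0.053), np.float64(-0.01), np.float64(-0.177))
```

Request:
drive_tool --series '[{"x": 0,"y": 0,"z": 0.03,"rx": 0,"ry": 0,"rz": 0,"gripper": 0},{"x": 0.0,"y": 0.0,"z": 0.06,"rx": 0,"ry": 0,"rz": 0,"gripper": 0},{"x": 0.01,"y": 0,"z": 0.09,"rx": 0,"ry": 0,"rz": 0,"gripper": 0},{"x": 0.04,"y": 0,"z": 0.1,"rx": 0,"ry": 0,"rz": 0,"gripper": 0},{"x": 0.075,"y": 0.005,"z": 0.1,"rx": 0,"ry": 0,"rz": 0,"gripper": 0},{"x": 0.11,"y": 0.01,"z": 0.1,"rx": 0,"ry": 0,"rz": 0,"gripper": 0},{"x": 0.145,"y": 0.014,"z": 0.1,"rx": 0,"ry": 0,"rz": 0,"gripper": 0},{"x": 0.18,"y": 0.018,"z": 0.1,"rx": 0,"ry": 0,"rz": 0,"gripper": 0},{"x": 0.215,"y": 0.018,"z": 0.1,"rx": 0,"ry": 0,"rz": 0,"gripper": 0},{"x": 0.245,"y": 0.018,"z": 0.1,"rx": 0,"ry": 0,"rz": 0,"gripper": 0},{"x": 0.245,"y": 0.018,"z": 0.1,"rx": 0,"ry": 0,"rz": 0,"gripper": 0},{"x": 0.245,"y": 0.018,"z": 0.1,"rx": 0,"ry": 0,"rz": 0,"gripper": 0}]'

```text
clock: 39.55
position: [0.7123, 0.2907, 0.3542]
tool_rot: [0.0, 0.673, 0.74, -0.001]
wrist_force: [-0.1, -0.8, 0.5]
finger_gap: 0.0001
```

Run:
```python
from h import *
st();W=viewer.snapshot("wrist");up(W["frame"],(0,0,512,384),1.55,"w28")
S=viewer.snapshot("scene");up(S["frame"],(200,130,180,160),4,"s28")
```

```text
t 39.55 pos [0.7123 0.2907 0.3542] jawyaw 95.42 z [-0.001 -0.002 -1.   ] F [-0.1 -0.8  0.5] gap 0.0001
```

View pics/w28.png

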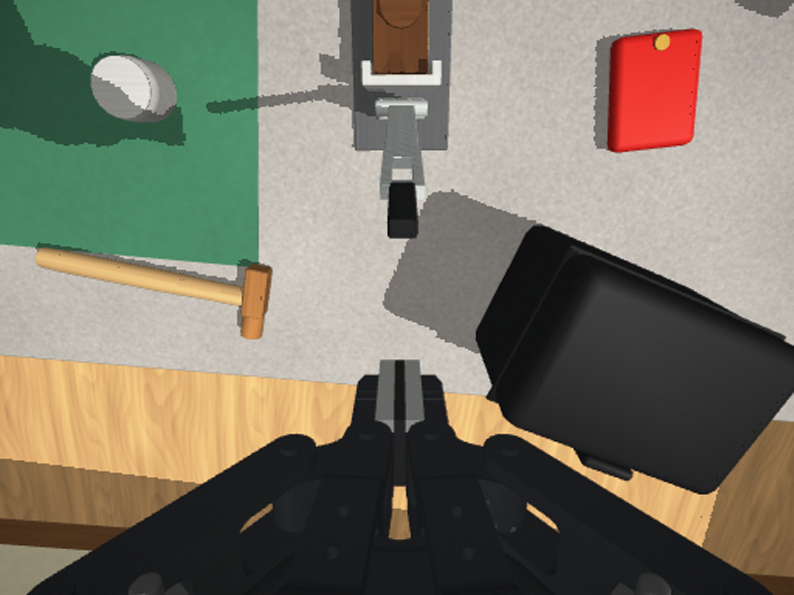

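View pics/s28.png

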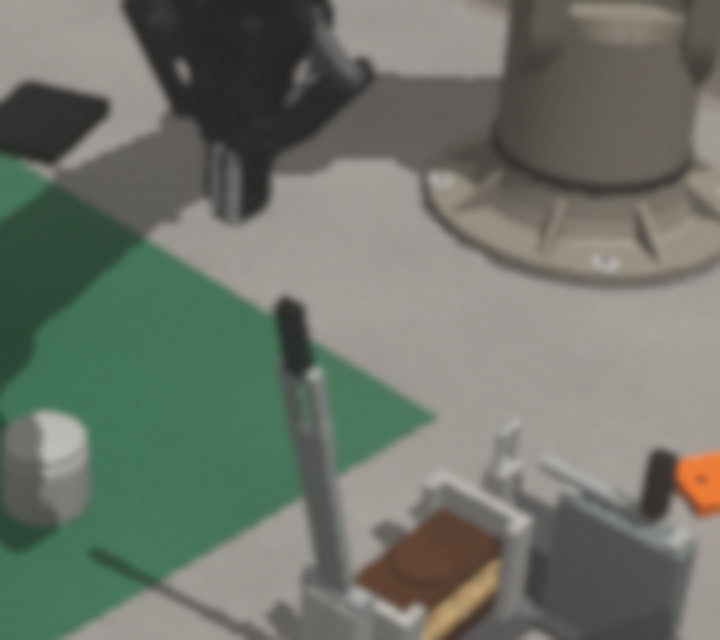

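Run:
```python
from h import *
S=viewer.snapshot("scene");W=viewer.snapshot("wrist");p,R=tool()
for dz in(0,.01,.02,.024,.03,.04):
    for gy in (-.011,.011): print(dz,gy,((proj(S,p+R@[0,gy,-dz])-[200,130])*4).round(),(proj(W,p+R@[0,gy,-dz])*1.55).round())
f=lambda u,v:((u+.5)/1.55-.5,(v+.5)/1.55-.5)
print(plane(W,f(402,238),.317),plane(W,f(402,185),.317))
```

```text
0 -0.011 [250. 260.] [401. 319.]
0 0.011 [218. 278.] [401. 367.]
0.01 -0.011 [251. 242.] [401. 329.]
0.01 0.011 [219. 260.] [401. 379.]
0.02 -0.011 [252. 223.] [401. 340.]
0.02 0.011 [220. 241.] [401. 392.]
0.024 -0.011 [252. 215.] [401. 345.]
0.024 0.011 [220. 233.] [401. 398.]
0.03 -0.011 [252. 204.] [401. 353.]
0.03 0.011 [220. 222.] [401. 407.]
0.04 -0.011 [253. 185.] [401. 367.]
0.04 0.011 [221. 202.] [401. 424.]
[0.67496921 0.28911044 0.317     ] [0.65051889 0.28671312 0.317     ]
```

Run:
```python
from h import *
yaw=np.radians(5.48);c=np.array([.5261,.2745]);e=np.array([np.cos(yaw),np.sin(yaw)]);H=c+.086*e
p,_=tool();off=.028
def row(xl,zt):
    w=H+xl*e;return float((w[0]-p[0]).round(3)),float((w[1]-p[1]).round(3)),float(round(zt-off-p[2],3))
print(row(.1,.285))
for d in list(range(105,-1,-6))+[0]:
    t=np.radians(d);r=.21
    print(d,row(-r*np.cos(t)+.005*np.sin(t)+.011,.098+r*np.sin(t)+.005*np.cos(t)))
```

```text
(0.001, 0.0, -0.1)
105 (-0.029, -0.003, -0.085)
99 (-0.05, -0.005, -0.08)
93 (-0.072, -0.007, -0.077)
87 (-0.094, -0.009, -0.077)
81 (-0.116, -0.011, -0.079)
75 (-0.137, -0.013, -0.083)
69 (-0.158, -0.015, -0.089)
63 (-0.178, -0.017, -0.097)
57 (-0.197, -0.019, -0.108)
51 (-0.215, -0.02, -0.12)
45 (-0.232, -0.022, -0.135)
39 (-0.247, -0.024, -0.151)
33 (-0.26, -0.025, -0.168)
27 (-0.272, -0.026, -0.187)
21 (-0.281, -0.027, -0.207)
15 (-0.288, -0.027, -0.228)
9 (-0.293, -0.028, -0.249)
3 (-0.296, -0.028, -0.271)
0 (-0.297, -0.028, -0.282)
```

Request:
drive_tool --series '[{"x": 0,"y": 0,"z": -0.03,"rx": 0,"ry": 0,"rz": 0,"gripper": 0},{"x": 0,"y": 0,"z": -0.065,"rx": 0,"ry": 0,"rz": 0,"gripper": 0},{"x": 0,"y": 0,"z": -0.092,"rx": 0,"ry": 0,"rz": 0,"gripper": 0},{"x": 0,"y": 0,"z": -0.092,"rx": 0,"ry": 0,"rz": 0,"gripper": 0},{"x": -0.015,"y": -0.001,"z": -0.092,"rx": 0,"ry": 0,"rz": 0,"gripper": 0},{"x": -0.03,"y": -0.003,"z": -0.09,"rx": 0,"ry": 0,"rz": 0,"gripper": 0},{"x": -0.05,"y": -0.005,"z": -0.088,"rx": 0,"ry": 0,"rz": 0,"gripper": 0},{"x": -0.072,"y": -0.007,"z": -0.085,"rx": 0,"ry": 0,"rz": 0,"gripper": 0},{"x": -0.094,"y": -0.009,"z": -0.083,"rx": 0,"ry": 0,"rz": 0,"gripper": 0},{"x": -0.116,"y": -0.011,"z": -0.084,"rx": 0,"ry": 0,"rz": 0,"gripper": 0},{"x": -0.116,"y": -0.011,"z": -0.084,"rx": 0,"ry": 0,"rz": 0,"gripper": 0},{"x": -0.116,"y": -0.011,"z": -0.084,"rx": 0,"ry": 0,"rz": 0,"gripper": 0}]'

```text
clock: 40.75
position: [0.5948, 0.2815, 0.2748]
tool_rot: [-0.0, 0.672, 0.741, 0.002]
wrist_force: [-0.5, -0.9, 0.4]
finger_gap: -0.0001
```

Run:
```python
from h import *
st()
S=viewer.snapshot("scene");up(S["frame"],(200,130,180,160),4,"s29")
```

```text
t 40.75 pos [0.5948 0.2815 0.2748] jawyaw 95.6 z [ 0.002  0.003 -1.   ] F [-0.5 -0.9  0.4] gap -0.0001
```

View pics/s29.png

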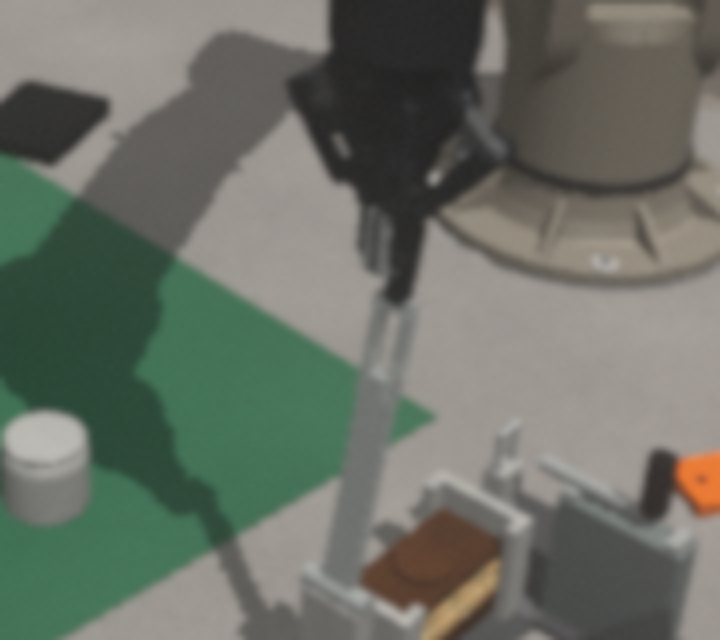

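Request:
drive_tool --series '[{"x": -0.021,"y": -0.002,"z": 0,"rx": 0,"ry": 0,"rz": 0,"gripper": 0},{"x": -0.042,"y": -0.004,"z": -0.006,"rx": 0,"ry": 0,"rz": 0,"gripper": 0},{"x": -0.062,"y": -0.006,"z": -0.014,"rx": 0,"ry": 0,"rz": 0,"gripper": 0},{"x": -0.081,"y": -0.008,"z": -0.025,"rx": 0,"ry": 0,"rz": 0,"gripper": 0},{"x": -0.099,"y": -0.009,"z": -0.037,"rx": 0,"ry": 0,"rz": 0,"gripper": 0},{"x": -0.116,"y": -0.011,"z": -0.052,"rx": 0,"ry": 0,"rz": 0,"gripper": 0},{"x": -0.131,"y": -0.013,"z": -0.068,"rx": 0,"ry": 0,"rz": 0,"gripper": 0},{"x": -0.144,"y": -0.014,"z": -0.085,"rx": 0,"ry": 0,"rz": 0,"gripper": 0},{"x": -0.156,"y": -0.015,"z": -0.104,"rx": 0,"ry": 0,"rz": 0,"gripper": 0},{"x": -0.165,"y": -0.016,"z": -0.124,"rx": 0,"ry": 0,"rz": 0,"gripper": 0},{"x": -0.165,"y": -0.016,"z": -0.124,"rx": 0,"ry": 0,"rz": 0,"gripper": 0},{"x": -0.165,"y": -0.016,"z": -0.124,"rx": 0,"ry": 0,"rz": 0,"gripper": 0}]'

```text
clock: 41.8
position: [0.431, 0.2646, 0.1485]
tool_rot: [0.0, 0.672, 0.74, -0.0]
wrist_force: [-0.1, -0.2, 0.2]
finger_gap: -0.0001
```

Run:
```python
from h import *
st()
S=viewer.snapshot("scene");up(S["frame"],(220,130,180,160),4,"s30")
W=viewer.snapshot("wrist");up(W["frame"],(0,0,512,384),1.55,"w30")
```

```text
t 41.8 pos [0.431  0.2646 0.1485] jawyaw 95.49 z [-0.    -0.001 -1.   ] F [-0.1 -0.2  0.2] gap -0.0001
```

View pics/s30.png

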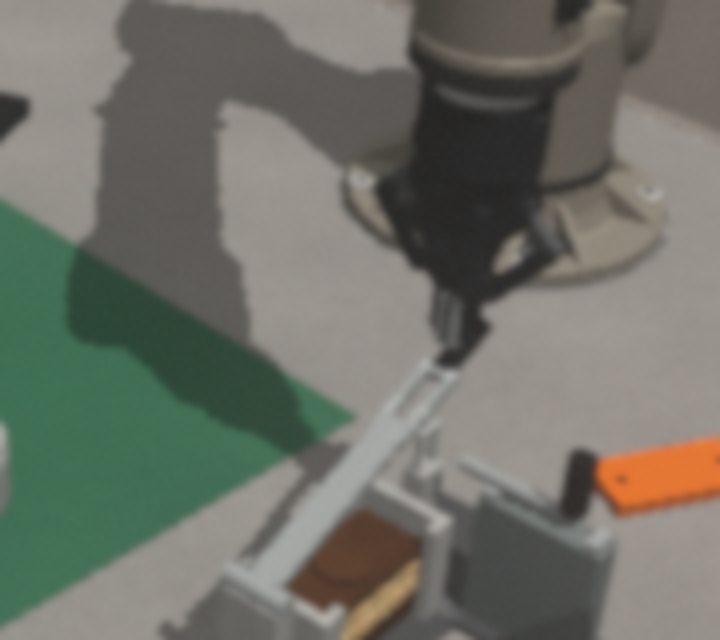

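View pics/w30.png

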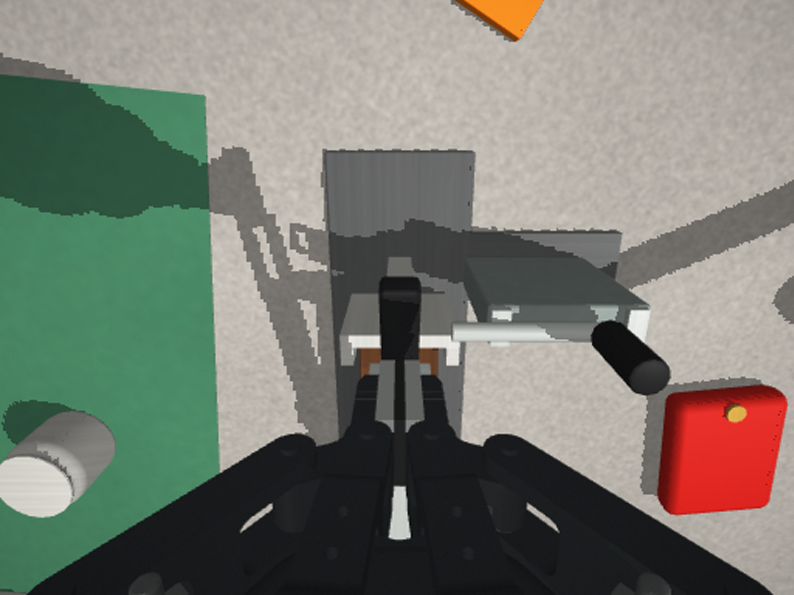

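Request:
drive_tool --series '[{"x": -0.004,"y": 0,"z": -0.01,"rx": 0,"ry": 0,"rz": 0,"gripper": 0},{"x": -0.007,"y": 0,"z": -0.021,"rx": 0,"ry": 0,"rz": 0,"gripper": 0},{"x": -0.01,"y": -0.001,"z": -0.032,"rx": 0,"ry": 0,"rz": 0,"gripper": 0},{"x": -0.012,"y": -0.001,"z": -0.042,"rx": 0,"ry": 0,"rz": 0,"gripper": 0},{"x": -0.014,"y": -0.001,"z": -0.052,"rx": 0,"ry": 0,"rz": 0,"gripper": 0},{"x": -0.015,"y": -0.001,"z": -0.06,"rx": 0,"ry": 0,"rz": 0,"gripper": 0},{"x": -0.016,"y": -0.001,"z": -0.066,"rx": 0,"ry": 0,"rz": 0,"gripper": 0},{"x": -0.016,"y": -0.001,"z": -0.066,"rx": 0,"ry": 0,"rz": 0,"gripper": 0},{"x": -0.016,"y": -0.001,"z": -0.066,"rx": 0,"ry": 0,"rz": 0,"gripper": 0}]'

```text
clock: 42.65
position: [0.4143, 0.2635, 0.0819]
tool_rot: [0.0, 0.672, 0.74, -0.0]
wrist_force: [0.6, 0.2, -0.3]
finger_gap: 0.0
```

Request:
drive_tool --series '[{"x": 0,"y": 0,"z": -0.002,"rx": 0,"ry": 0,"rz": 0,"gripper": 0},{"x": 0,"y": 0,"z": -0.004,"rx": 0,"ry": 0,"rz": 0,"gripper": 0},{"x": 0,"y": 0,"z": -0.004,"rx": 0,"ry": 0,"rz": 0,"gripper": 0}]'

```text
clock: 42.9
position: [0.4144, 0.2637, 0.078]
tool_rot: [-0.0, 0.672, 0.74, 0.0]
wrist_force: [0.5, -0.2, 0.1]
finger_gap: -0.0001
```

Run:
```python
from h import *
st()
S=viewer.snapshot("scene");up(S["frame"],(220,170,180,160),4,"s31")
W=viewer.snapshot("wrist");up(W["frame"],(0,0,512,384),1.55,"w31")
```

```text
t 42.9 pos [0.4144 0.2637 0.078 ] jawyaw 95.51 z [ 0.  0. -1.] F [ 0.5 -0.2  0.1] gap -0.0001
```

View pics/s31.png

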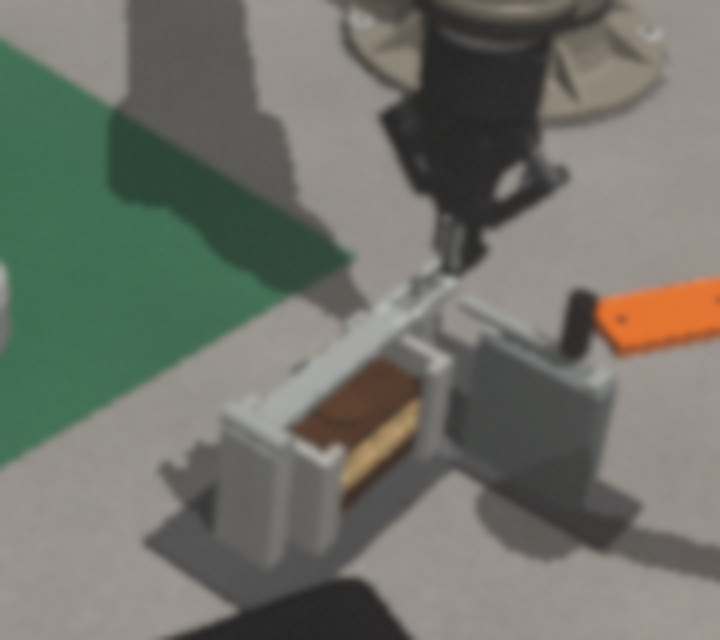

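View pics/w31.png

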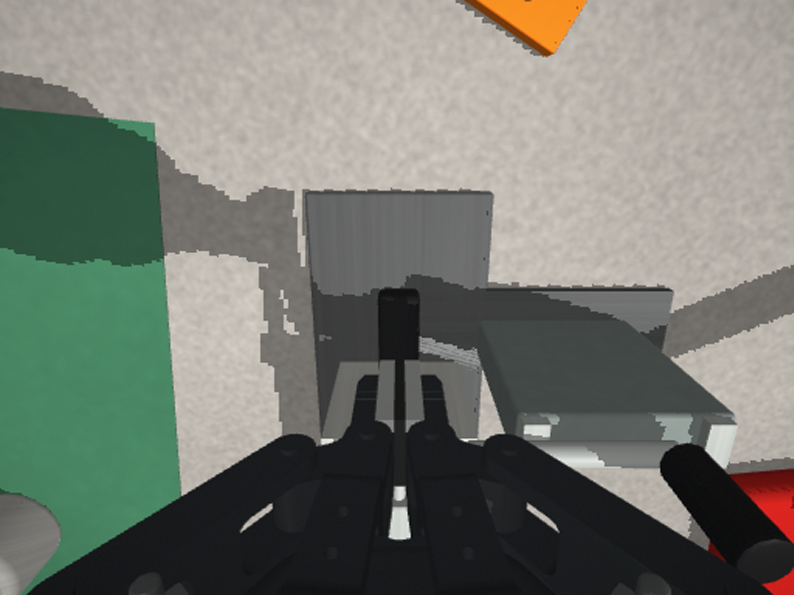

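Request:
drive_tool --series '[{"x": 0,"y": 0,"z": -0.002,"rx": 0,"ry": 0,"rz": 0,"gripper": 0},{"x": 0,"y": 0,"z": -0.004,"rx": 0,"ry": 0,"rz": 0,"gripper": 0},{"x": 0,"y": 0,"z": -0.005,"rx": 0,"ry": 0,"rz": 0,"gripper": 0},{"x": 0,"y": 0,"z": -0.005,"rx": 0,"ry": 0,"rz": 0,"gripper": 0}]'

```text
clock: 43.33
position: [0.4142, 0.2635, 0.0728]
tool_rot: [0.0, 0.672, 0.74, -0.0]
wrist_force: [-0.3, 0.4, 0.5]
finger_gap: 0.0
```

Request:
drive_tool --series '[{"x": 0,"y": 0,"z": -0.002,"rx": 0,"ry": 0,"rz": 0,"gripper": 0},{"x": 0,"y": 0,"z": -0.002,"rx": 0,"ry": 0,"rz": 0,"gripper": 0},{"x": 0,"y": 0,"z": -0.002,"rx": 0,"ry": 0,"rz": 0,"gripper": 0}]'

```text
clock: 43.58
position: [0.4144, 0.2636, 0.0715]
tool_rot: [-0.0, 0.672, 0.74, 0.0]
wrist_force: [-3.6, -2.8, 14.9]
finger_gap: 0.0007
```

Request:
drive_tool --series '[{"x": 0,"y": 0,"z": 0.01,"rx": 0,"ry": 0,"rz": 0,"gripper": 0},{"x": 0,"y": 0,"z": 0.04,"rx": 0,"ry": 0,"rz": 0,"gripper": 0},{"x": 0,"y": 0,"z": 0.08,"rx": 0,"ry": 0,"rz": 0,"gripper": 0},{"x": 0,"y": 0.01,"z": 0.11,"rx": 0,"ry": 0,"rz": 0,"gripper": 0},{"x": 0.01,"y": 0.04,"z": 0.14,"rx": 0,"ry": 0,"rz": 0,"gripper": 0},{"x": 0.01,"y": 0.07,"z": 0.17,"rx": 0,"ry": 0,"rz": 0,"gripper": 0},{"x": 0.01,"y": 0.1,"z": 0.17,"rx": 0,"ry": 0,"rz": 0,"gripper": 0},{"x": 0.01,"y": 0.13,"z": 0.17,"rx": 0,"ry": 0,"rz": 0,"gripper": 0},{"x": 0.01,"y": 0.13,"z": 0.17,"rx": 0,"ry": 0,"rz": 0,"gripper": 0},{"x": 0.01,"y": 0.13,"z": 0.17,"rx": 0,"ry": 0,"rz": 0,"gripper": 0}]'

```text
clock: 44.42
position: [0.4237, 0.3949, 0.241]
tool_rot: [0.0, 0.671, 0.741, -0.0]
wrist_force: [0.1, -1.3, -0.8]
finger_gap: -0.0001
```

Run:
```python
from h import *
st()
S=viewer.snapshot("scene");up(S["frame"],(220,170,180,160),4,"s32")
W=viewer.snapshot("wrist");up(W["frame"],(0,0,512,384),1.55,"w32")
for n in ["bar_grip","bolt_knob"]:
    for c in ("wrist","scene"): print(n,c,[(np.round(a["uv"],1).tolist(),round(a["confidence"],2)) for a in viewer.pinpoint(c,n)])
```

```text
t 44.42 pos [0.4237 0.3949 0.241 ] jawyaw 95.64 z [ 0.    -0.001 -1.   ] F [ 0.1 -1.3 -0.8] gap -0.0001
bar_grip wrist [([139.9, 140.6], 0.82)]
bar_grip scene [([331.4, 239.3], 0.62), ([304.8, 287.2], 0.36)]
bolt_knob wrist [([232.6, 185.6], 0.67)]
bolt_knob scene [([303.7, 289.8], 0.67), ([364.6, 248.6], 0.57)]
```

View pics/s32.png

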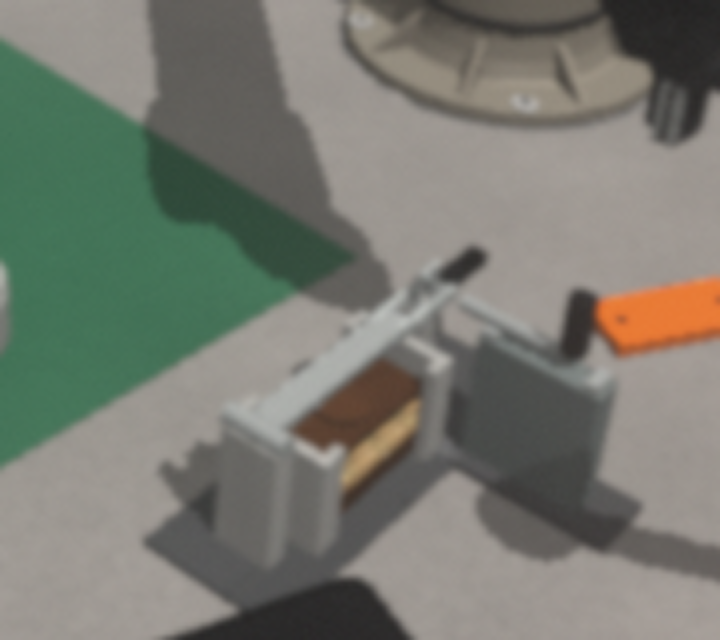

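View pics/w32.png

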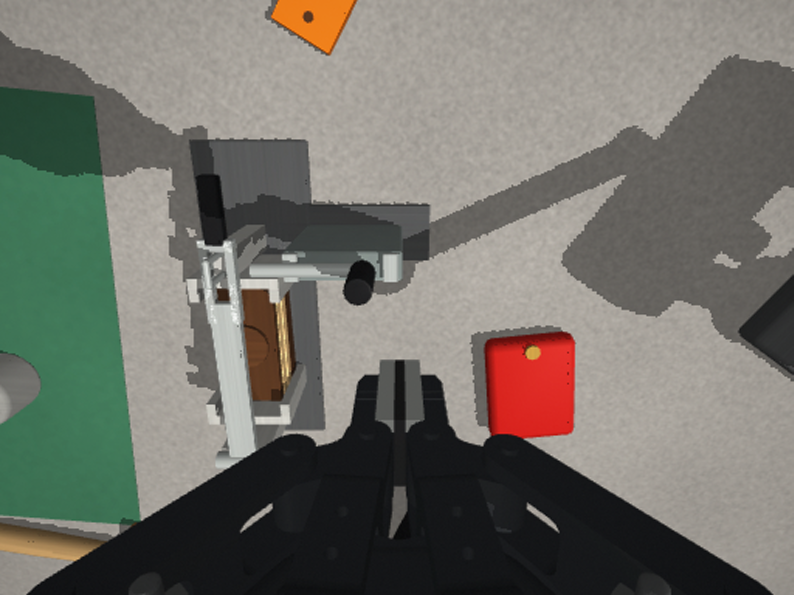

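Run:
```python
from h import *
S=viewer.snapshot("scene");W=viewer.snapshot("wrist")
print(tri([(S,(331.4,239.3)),(W,(139.9,140.6))]))
yaw=np.radians(5.48);c=np.array([.5261,.2745]);e=np.array([np.cos(yaw),np.sin(yaw)]);g=np.array([-e[1],e[0]])
print("grip expected closed",c-.117*e)
f=lambda u,v:((u+.5)/1.55-.5,(v+.5)/1.55-.5)
k=plane(W,f(358.5,291),.155);print("knob",k,"local",(k[:2]-c)@e,(k[:2]-c)@g)
p,_=tool();print("need tcp",k[:2]-p[:2])
print(tri([(S,(364.6,248.6)),(W,(232.6,185.6))]))
# bar free end top: tab end pixels
a=plane(W,f(208,176),.103);print("tab end",((a[:2]-c)@e).round(4),((a[:2]-c)@g).round(4))
up(W["frame"],(100,90,150,150),5,"w32c")
```

```text
(array([0.41247672, 0.26121712, 0.09171259]), [np.float64(0.3876783088880215), np.float64(0.9450879274720685)])
grip expected closed [0.40963474 0.2633267 ]
knob [0.43417152 0.36871589 0.155     ] local -0.08251087225505942 0.10256429262943052
need tcp [ 0.00972799 -0.02436551]
(array([0.43642945, 0.37007289, 0.14171905]), [np.float64(0.40733238517845943), np.float64(0.9455452095747575)])
tab end -0.1447 0.0008
```

View pics/w32c.png

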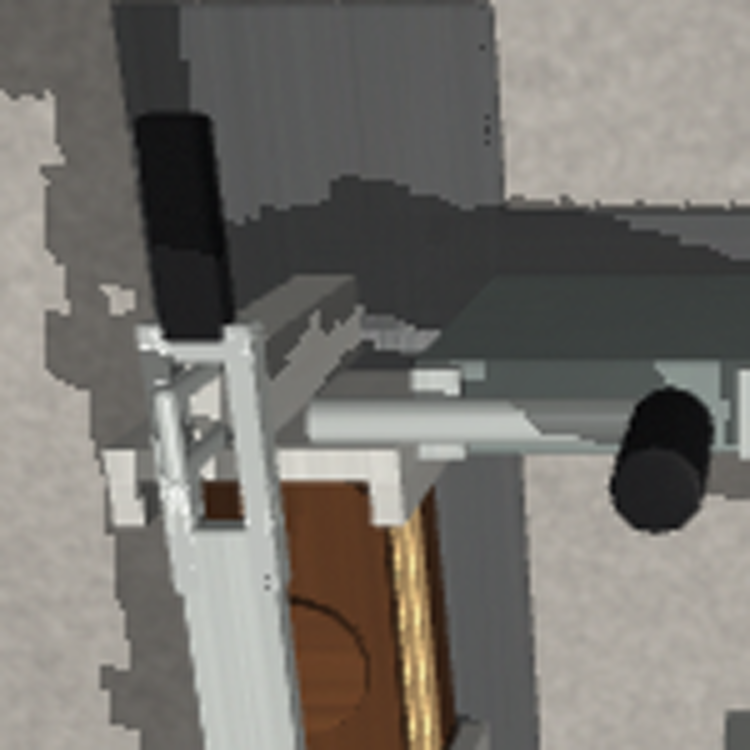

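Request:
drive_tool --series '[{"x": 0.007,"y": 0.012,"z": 0,"rx": 0,"ry": 0,"rz": 0,"gripper": 0},{"x": 0.007,"y": 0.012,"z": -0.03,"rx": 0,"ry": 0,"rz": 0,"gripper": 0},{"x": 0.007,"y": 0.012,"z": -0.065,"rx": 0,"ry": 0,"rz": 0,"gripper": 0},{"x": 0.007,"y": 0.012,"z": -0.1,"rx": 0,"ry": 0,"rz": 0,"gripper": 0},{"x": 0.007,"y": 0.012,"z": -0.125,"rx": 0,"ry": 0,"rz": 0,"gripper": 0},{"x": 0.007,"y": 0.012,"z": -0.138,"rx": 0,"ry": 0,"rz": 0,"gripper": 0},{"x": 0.007,"y": 0.012,"z": -0.138,"rx": 0,"ry": 0,"rz": 0,"gripper": 0},{"x": 0.007,"y": 0.012,"z": -0.138,"rx": 0,"ry": 0,"rz": 0,"gripper": 0}]'

```text
clock: 45.48
position: [0.4316, 0.4055, 0.1036]
tool_rot: [0.0, 0.672, 0.74, -0.0]
wrist_force: [0.5, -0.6, 0.8]
finger_gap: 0.0001
```

Run:
```python
from h import *
st()
S=viewer.snapshot("scene");up(S["frame"],(280,160,140,110),5,"s33")
W=viewer.snapshot("wrist");up(W["frame"],(0,0,512,384),1.55,"w33")
```

```text
t 45.48 pos [0.4316 0.4055 0.1036] jawyaw 95.49 z [ 0. -0. -1.] F [ 0.5 -0.6  0.8] gap 0.0001
```

View pics/s33.png

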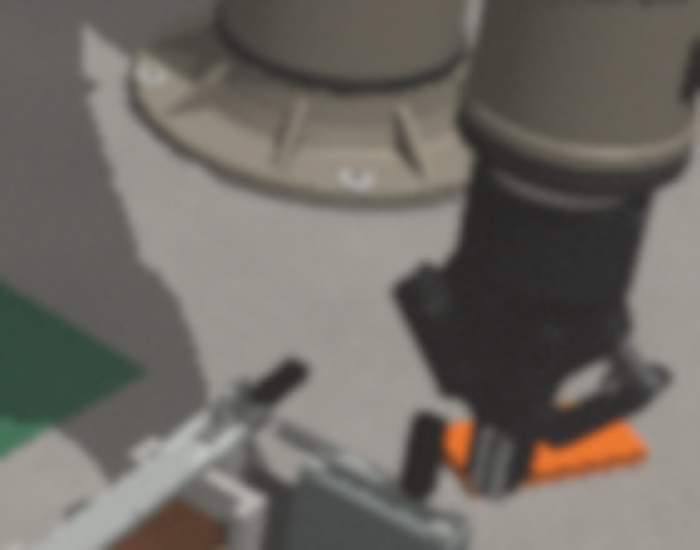

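View pics/w33.png

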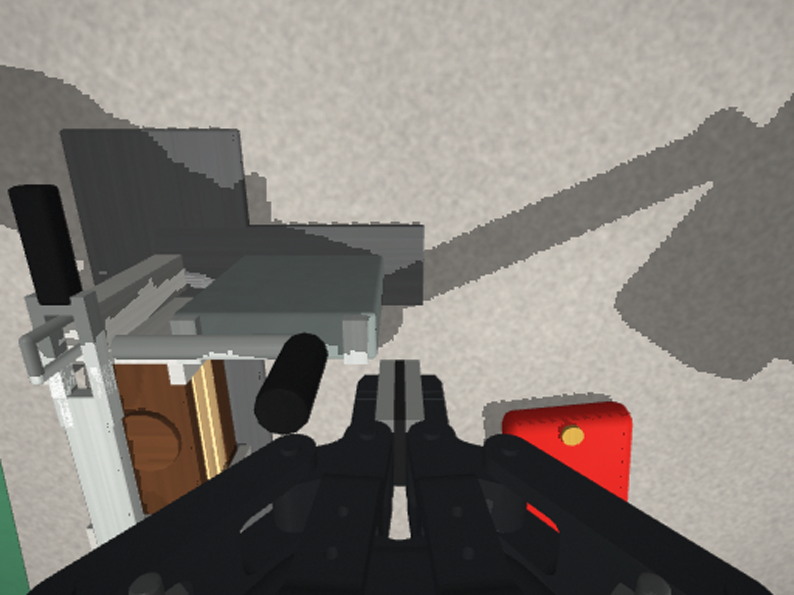

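Request:
drive_tool --series '[{"x": 0,"y": 0,"z": 0.008,"rx": 0,"ry": 0,"rz": 0,"gripper": 0},{"x": 0.001,"y": -0.008,"z": 0.008,"rx": 0,"ry": 0,"rz": 0,"gripper": 0},{"x": 0.0015,"y": -0.015,"z": 0.008,"rx": 0,"ry": 0,"rz": 0,"gripper": 0},{"x": 0.002,"y": -0.021,"z": 0.008,"rx": 0,"ry": 0,"rz": 0,"gripper": 0},{"x": 0.0025,"y": -0.027,"z": 0.008,"rx": 0,"ry": 0,"rz": 0,"gripper": 0},{"x": 0.003,"y": -0.033,"z": 0.008,"rx": 0,"ry": 0,"rz": 0,"gripper": 0},{"x": 0.0035,"y": -0.039,"z": 0.008,"rx": 0,"ry": 0,"rz": 0,"gripper": 0},{"x": 0.004,"y": -0.045,"z": 0.008,"rx": 0,"ry": 0,"rz": 0,"gripper": 0},{"x": 0.004,"y": -0.045,"z": 0.008,"rx": 0,"ry": 0,"rz": 0,"gripper": 0}]'

```text
clock: 46.33
position: [0.4355, 0.359, 0.111]
tool_rot: [0.0, 0.673, 0.74, -0.0]
wrist_force: [0.1, -0.4, -0.1]
finger_gap: -0.0001
```

Run:
```python
from h import *
st()
S=viewer.snapshot("scene");up(S["frame"],(280,160,140,110),5,"s34")
W=viewer.snapshot("wrist");up(W["frame"],(0,0,512,384),1.55,"w34")
```

```text
t 46.33 pos [0.4355 0.359  0.111 ] jawyaw 95.43 z [-0.    -0.001 -1.   ] F [ 0.1 -0.4 -0.1] gap -0.0001
```

View pics/s34.png

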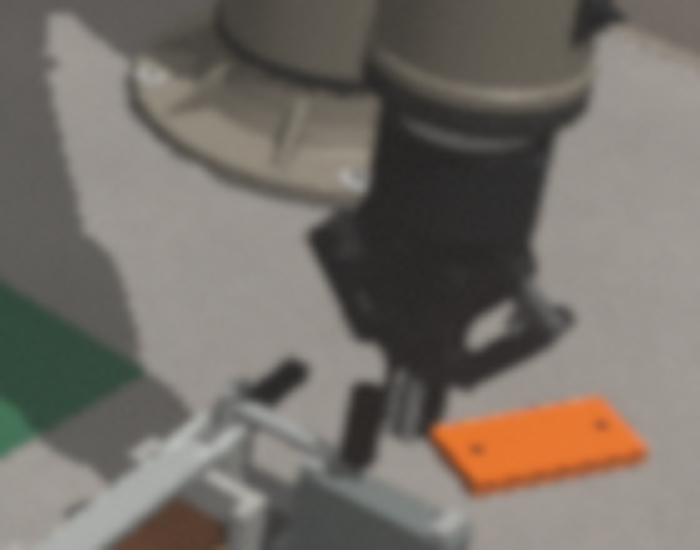

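View pics/w34.png

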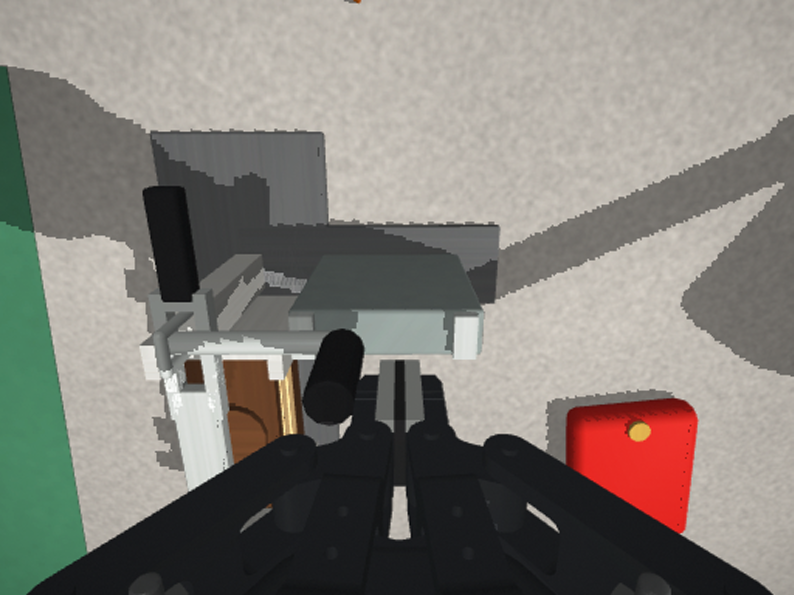

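Request:
drive_tool --series '[{"x": 0.0005,"y": -0.005,"z": 0,"rx": 0,"ry": 0,"rz": 0,"gripper": 0},{"x": 0.001,"y": -0.01,"z": 0,"rx": 0,"ry": 0,"rz": 0,"gripper": 0},{"x": 0.0015,"y": -0.014,"z": 0,"rx": 0,"ry": 0,"rz": 0,"gripper": 0},{"x": 0.0015,"y": -0.016,"z": 0,"rx": 0,"ry": 0,"rz": 0,"gripper": 0},{"x": 0.0015,"y": -0.016,"z": 0,"rx": 0,"ry": 0,"rz": 0,"gripper": 0}]'

```text
clock: 46.85
position: [0.4368, 0.3439, 0.111]
tool_rot: [0.0, 0.673, 0.74, -0.0]
wrist_force: [-0.1, 0.7, 0.2]
finger_gap: 0.0001
```

Request:
drive_tool --series '[{"x": 0,"y": -0.003,"z": 0,"rx": 0,"ry": 0,"rz": 0,"gripper": 0},{"x": 0,"y": -0.005,"z": 0,"rx": 0,"ry": 0,"rz": 0,"gripper": 0},{"x": 0,"y": -0.005,"z": 0,"rx": 0,"ry": 0,"rz": 0,"gripper": 0}]'

```text
clock: 47.1
position: [0.4369, 0.3417, 0.1115]
tool_rot: [-0.001, 0.672, 0.741, 0.002]
wrist_force: [0.2, 13.6, -4.6]
finger_gap: 0.0001
```

Request:
drive_tool --series '[{"x": 0,"y": -0.001,"z": 0,"rx": 0,"ry": 0,"rz": 0,"gripper": 0},{"x": 0,"y": -0.001,"z": 0,"rx": 0,"ry": 0,"rz": 0,"gripper": 0},{"x": 0,"y": -0.001,"z": 0,"rx": 0,"ry": 0,"rz": 0,"gripper": 0}]'

```text
clock: 47.35
position: [0.4368, 0.3415, 0.1115]
tool_rot: [-0.001, 0.672, 0.741, 0.002]
wrist_force: [1.3, 15.8, -4.2]
finger_gap: -0.0001
```

Run:
```python
from h import *
st()
S=viewer.snapshot("scene");up(S["frame"],(280,180,140,110),5,"s35")
W=viewer.snapshot("wrist");up(W["frame"],(0,0,512,384),1.55,"w35")
```

```text
t 47.35 pos [0.4368 0.3415 0.1115] jawyaw 95.63 z [ 0.001  0.004 -1.   ] F [ 1.3 15.8 -4.2] gap -0.0001
```

View pics/w35.png

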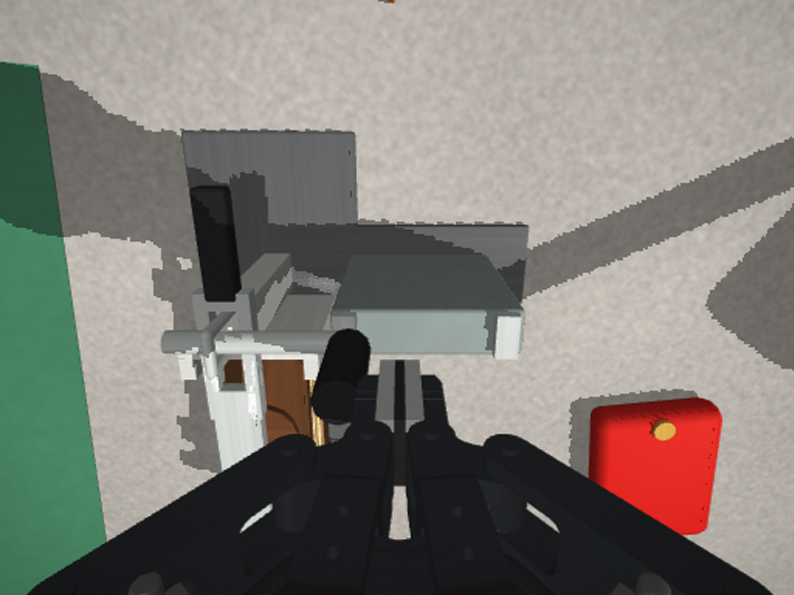

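View pics/s35.png

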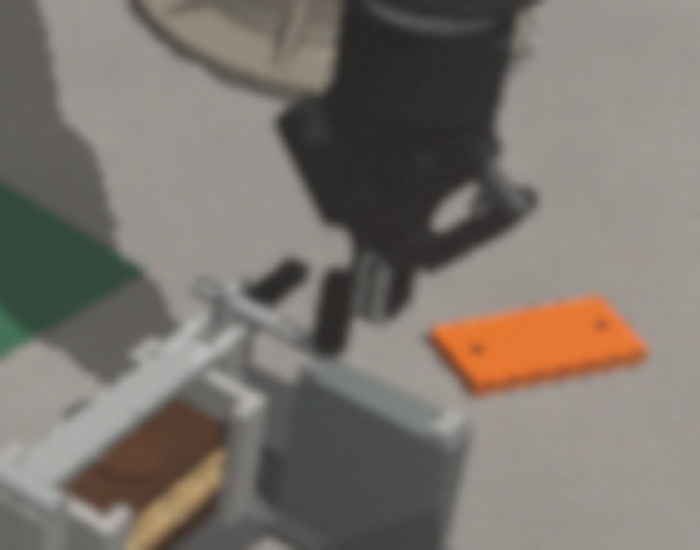

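Request:
drive_tool --series '[{"x": 0,"y": 0.01,"z": 0,"rx": 0,"ry": 0,"rz": 0,"gripper": 0},{"x": -0.002,"y": 0.03,"z": 0,"rx": 0,"ry": 0,"rz": 0,"gripper": 0},{"x": -0.002,"y": 0.04,"z": 0.03,"rx": 0,"ry": 0,"rz": 0,"gripper": 0},{"x": -0.002,"y": 0.04,"z": 0.06,"rx": 0,"ry": 0,"rz": 0,"gripper": 0},{"x": -0.002,"y": 0.05,"z": 0.09,"rx": 0,"ry": 0,"rz": 0,"gripper": 0},{"x": -0.002,"y": 0.06,"z": 0.12,"rx": 0,"ry": 0,"rz": 0,"gripper": 0},{"x": -0.002,"y": 0.06,"z": 0.15,"rx": 0,"ry": 0,"rz": 0,"gripper": 0},{"x": -0.002,"y": 0.06,"z": 0.15,"rx": 0,"ry": 0,"rz": 0,"gripper": 0},{"x": -0.002,"y": 0.06,"z": 0.15,"rx": 0,"ry": 0,"rz": 0,"gripper": 0}]'

```text
clock: 48.2
position: [0.4354, 0.399, 0.2624]
tool_rot: [-0.0, 0.672, 0.74, 0.001]
wrist_force: [-0.9, -0.2, -0.8]
finger_gap: 0.0
```

Run:
```python
from h import *
st()
S=viewer.snapshot("scene");up(S["frame"],(90,140,320,200),2.4,"s36")
W=viewer.snapshot("wrist");up(W["frame"],(90,70,190,190),4,"w36")
f=lambda u,v:((u+.5)/4-.5+90,(v+.5)/4-.5+70)
for n in ["bar_grip","bolt_knob"]:
    for c in ("wrist","scene"): print(n,c,[(np.round(a["uv"],1).tolist(),round(a["confidence"],2)) for a in viewer.pinpoint(c,n)])
```

```text
t 48.2 pos [0.4354 0.399  0.2624] jawyaw 95.51 z [ 0.002  0.002 -1.   ] F [-0.9 -0.2 -0.8] gap 0.0
bar_grip wrist []
bar_grip scene [([332.6, 235.0], 0.85), ([211.1, 256.1], 0.69)]
bolt_knob wrist [([183.5, 168.1], 0.64)]
bolt_knob scene [([348.4, 239.1], 0.61), ([281.6, 275.4], 0.37)]
```

View pics/s36.png

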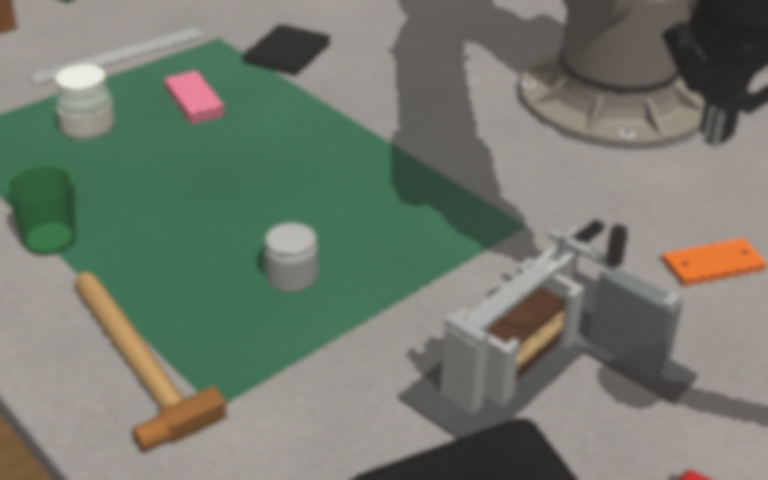

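View pics/w36.png

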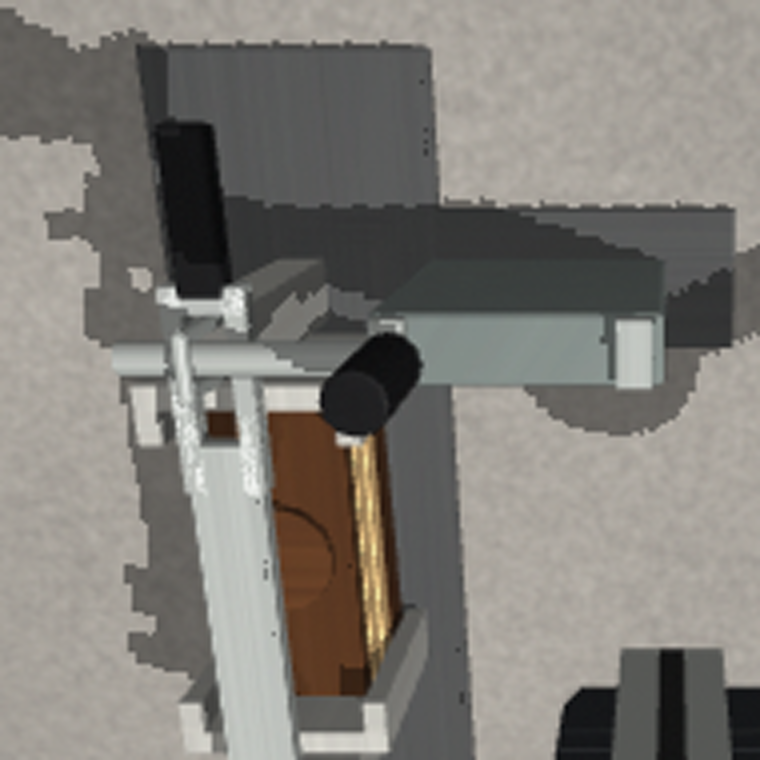

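Run:
```python
from h import *
S=viewer.snapshot("scene");W=viewer.snapshot("wrist")
yaw=np.radians(5.48);c=np.array([.5261,.2745]);e=np.array([np.cos(yaw),np.sin(yaw)]);g=np.array([-e[1],e[0]])
f=lambda u,v:((u+.5)/4-.5+90,(v+.5)/4-.5+70)
k=plane(W,f(355,403),.155)[:2]-c;print("knob local",k@e,k@g)
X,r=tri([(S,(348.4,239.1)),(W,(183.5,168.1))]);print(X,r,(X[:2]-c)@g)
gr=tri([(S,(332.6,235.0)),(W,f(196,210))]);print("grip",gr)
```

```text
knob local -0.08304377710067579 0.0540586231986965
[0.43839002 0.32399637 0.14384569] [np.float64(0.5489878178677047), np.float64(1.2942272734779023)] 0.05764630057684902
grip (array([0.4050058 , 0.25963257, 0.09969735]), [np.float64(1.040158709312703), np.float64(2.4947292597619857)])
```

Run:
```python
from bench import finish_job
print(finish_job())
```

```text
the job is handed in; nothing more can be done
None
```

The set is packed and locked, and the job is handed in at about 48 s. I placed the base block, both spacers that were out, and then the cover with its disc up. After that I swung the bar down to its stop and slid the bolt home through the staple.

**Final checks:**
- **Stack:** the last pictures show it squared in the pocket with the disc up, under the bar.
- **Bar:** it met its stop at about 15 N, and two views put the grip at about 92 to 100 mm high. The closed height is 98 mm.
- **Bolt:** the rod shows through the staple. The knob moved about 48 mm and then held firm at about 16 N. I took that as the end stop: 48 mm fits a start about 6 mm along the 55 mm travel, but I could not measure the start directly.
- **Surroundings:** the tin and jar are standing. The orange and pink look-alikes were left alone. The robot is clear of everything.

**What went wrong or disagreed:**
- **Finger height:** the real fingertips sit about 25 to 30 mm higher than the reported tool point. The first grasp of the base closed above it without touching anything. I grasped lower from then on. The base, the first spacer and the cover each needed a second, lower grip.
- **Pocket position:** two camera estimates differed by about 4 mm. I aligned each part by eye to the pocket walls before lowering it.

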